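# Pack the keep-boxes on the wardrobe shelf in an interlocked layer

## Robot

A 6-joint arm with a two-finger parallel gripper is mounted at the origin on the work surface. World frame = base frame: x ahead of the robot, y to its left, z up, the work surface at z = 0. Lengths are in m, angles in rad, forces in N, time in s.
With the tool pointing down it reaches from about 0.375 to 0.9 m from the base axis. Payload 3.1 kg.
Tool frame: the origin (TCP) lies on the front face of the gripper's body, between the roots of the fingers; the fingertips stand 73 mm ahead of it and the grasp point (between the pads) lies 54 mm ahead of it (manip.finger_overhang is the distance from the TCP to the fingertips, in m); z points along the fingers, y is the direction in which the jaws open and shut (so a half turn about z gives the same grasp; the last joint's range is limited). The gripper opens to 85 mm and grips with 20 to 120 N. Pads are 22 mm wide; open, the fingers measure 114 mm over their backs; the gripper's body (76 mm by 85 mm) begins 54 mm behind the grasp point. The pads swing forward as they close: fully open they stand 13 mm farther back than shut.
Start: joints at [-1.51, 0.527, 1.433, -0, 1.181, -0.178], TCP at [0.148, -0.607, 0.304] pointing down, gripper open.
Joint ranges: [-3.08, 3.08], [-0.75, 2.2], [0.22, 2.44], [-1.43, 4.57], [0, 2.65], [-2.85, 2.85]. Speed limits (rad/s): [2.79, 2.79, 3.14, 3.14, 3.14, 3.14].

## Interface

Orientations are given as a unit quaternion [x, y, z, w].
In Python, from station import manip gives the robot as it stands.
- The arm moves only by the tool apply_moves, never from a script. Its argument "increments" is a list that holds one entry, the list of rows, each a list of 4 numbers: the shift along the tool's x, y, z in m, then the turn about the tool's z in degrees. In form: [[[dx, dy, dz, spin], ...]]. A call has 1 to 5 rows; each row shifts and turns the pose as measured when the row begins, along the tool's axes as they then stand; what a row does not reach is not made up. A row lasts 1/10 s, in which the tool goes at most 50 mm and 8.59 degrees, less where a joint would pass 70% of its speed; a pose out of reach is approached as far as the arm can. A call with a gripper value outside its range is refused whole. "fingers" is the opening, from 0 (shut) to 1 (fully open), set as the call begins (left out, the last holds). The fingers move at their own pace and stop on an object; "newtons" is the grip in N (left out, the last holds). Time passes only in rows, so rows that do not move let the fingers close. It gives the time, the measured TCP pose, the force and the opening at its end, in the units of the state.
- manip.sense(): the state, without advancing time (a new reading comes with each control period).
- manip.snapshot(name): name is "scene" or "top" or "wrist"; returns (picture, depth): 420x560x3 uint8, red, green, blue; 420x560 float32, m along the optical axis (not along the pixel's ray), 0 where there is no reading.
- manip.camera_model(name): a dict with "mtx" (3x3 intrinsics, pixels), "R" (3x3) and "t" (3): a world point X has camera coordinates R X + t; the wrist camera has in their place "mount" (4x4, takes a point from camera to tool coordinates, whose origin is the TCP and whose axes are the flange's). Camera axes: x right, y down, z forward; pixel columns grow to the right and rows downward; lengths in m; the calibration is good to about 2 mm. A picture is of the moment at which its call begins: read the wrist's pose just before it. camera_model takes no time and is no camera call.
- manip.sign_off(): hands the job in, once; it reports no verdict.
The state is a dict: "t": time; "q": joint angles; "qd": joint speeds; "tau": joint torques, N m; "tcp_pos": TCP position; "tool_rot": TCP orientation; "force": force on the tool from outside, world axes, zero at the start; "ft_torque": the same for the moment, N m; "finger_gap": opening from 0.0 (shut) to 1.0 (fully open).
Only numpy, scipy, OpenCV 4.12 (cv2) and the standard library are available. Lean on these libraries where they do the work, as an engineer would, in place of code of your own. Each camera call takes 0.05 s, during which the arm holds its last target.

## Task

Put the wardrobe shelf in order: first pick the fallen bottles off the dark board and stand each one upright, on its base, on a free blue spot of the white lane among the bottles that already stand there. Then build the layer of keep-boxes on the cleared board, each one flat inside its own yellow cell and turned the way that cell is turned (which box takes which cell does not matter, and cells may stay empty), and lay the green shoe horn flat in the tray's wide compartment with its blade over the wide end of the painted outline (at any time). Leave the standing bottles, torch, padlock, tin and hair clip where they are.

Things in the scene. Friction and masses are not known exactly. Their poses are not given: they have to be found in the camera images.
- slab: Dark wooden board, fixed, 160 (x) x 188 (y) x 8 mm high; origin: middle of its underside. Five yellow painted cells, 75 x 48 mm, 6 mm apart, form the interlocking pattern. Cell centres in board mm: three side by side, length along board x: (-27, -54), (-27, 0), (-27, 54); two end to end, length along board y: (40.5, -40.5), (40.5, 40.5).
- box0: Red plastic keep-box, 75 (x) x 48 (y) x 30 mm high, about 0.12 kg, with a black lift rib to hold it by on the middle of its lid: 40 mm along x, 12 mm thick (y), 24 mm high, so the rib's top is 54 mm above the underside. Origin: middle of the underside. Loose; None when absent.
- box1: Orange plastic keep-box, 75 (x) x 48 (y) x 30 mm high, about 0.12 kg, with a black lift rib to hold it by on the middle of its lid: 40 mm along x, 12 mm thick (y), 24 mm high, so the rib's top is 54 mm above the underside. Origin: middle of the underside. Loose; None when absent.
- box2: Blue plastic keep-box, 75 (x) x 48 (y) x 30 mm high, about 0.12 kg, with a black lift rib to hold it by on the middle of its lid: 40 mm along x, 12 mm thick (y), 24 mm high, so the rib's top is 54 mm above the underside. Origin: middle of the underside. Loose; None when absent.
- box3: White plastic keep-box, 75 (x) x 48 (y) x 30 mm high, about 0.12 kg, with a black lift rib to hold it by on the middle of its lid: 40 mm along x, 12 mm thick (y), 24 mm high, so the rib's top is 54 mm above the underside. Origin: middle of the underside. Loose; None when absent.
- box4: Green plastic keep-box, 75 (x) x 48 (y) x 30 mm high, about 0.12 kg, with a black lift rib to hold it by on the middle of its lid: 40 mm along x, 12 mm thick (y), 24 mm high, so the rib's top is 54 mm above the underside. Origin: middle of the underside. Loose; None when absent.
- lane: White lane for bottles, fixed, 70 (x) x 330 (y) mm, floor 4 mm thick, rim 4 mm thick and 9 mm high; origin at the middle of its underside. Four blue painted squares on the floor mark where bottles stand, 80 mm apart along its y.
- spot0 (a point): Middle of blue spot 0, on the lane's floor (lane coordinates 0, -120 mm).
- spot1 (a point): Middle of blue spot 1, on the lane's floor (lane coordinates 0, -40 mm).
- spot2 (a point): Middle of blue spot 2, on the lane's floor (lane coordinates 0, 40 mm).
- spot3 (a point): Middle of blue spot 3, on the lane's floor (lane coordinates 0, 120 mm).
- fallen0: Fallen bottle, lying on the board at the start: white square body 36 x 36 x 80 mm with a blue band, red cap 24 mm across and 18 mm long (98 mm in all), 0.12 kg. Origin: middle of its base face; x axis from base to cap (up when it stands); lying, the origin is 18 mm above what it lies on. Loose; None when absent.
- fallen1: Fallen bottle, lying on the board at the start: white square body 36 x 36 x 80 mm with a blue band, red cap 24 mm across and 18 mm long (98 mm in all), 0.12 kg. Origin: middle of its base face; x axis from base to cap (up when it stands); lying, the origin is 18 mm above what it lies on. Loose; None when absent.
- stood0: Bottle of the same shape and size that already stands on a spot of the lane. Origin: middle of its base; z axis up to the cap. Leave it alone. None when absent.
- stood1: Bottle of the same shape and size that already stands on a spot of the lane. Origin: middle of its base; z axis up to the cap. Leave it alone. None when absent.
- stood2: Bottle of the same shape and size that already stands on a spot of the lane. Origin: middle of its base; z axis up to the cap. Leave it alone. None when absent.
- stood3: Bottle of the same shape and size that already stands on a spot of the lane. Origin: middle of its base; z axis up to the cap. Leave it alone. None when absent.
- tray: Grey tray, fixed, 180 (x) x 150 (y) mm, floor 4 mm thick, walls 4 mm thick, tops at 14 mm; origin: middle of its underside. A divider along x makes a wide compartment (inside 172 x 84 mm, centre at tray y = +29 mm) with the black painted outline of the shoe horn, its wide (blade) end at +x, and a narrow one (172 x 54 mm, centre y = -44 mm) with the torch.
- horn: Green plastic shoe horn, 150 mm long along its x, lying flat: stem 85 mm long (x -75 to +10 mm), 14 mm wide, 12 mm thick; flat blade (x +10 to +75 mm) 36 mm wide, 5 mm thick. 0.04 kg; centre of mass within 5 mm of the origin. Origin: on the underside, midway along its length. Loose.
- horn_tip (a point): Blade end of the shoe horn (75 mm along its +x).
- torch: Red torch, 125 mm long, 34 mm thick, in the tray's narrow compartment. Leave it.
- padlock: Steel padlock, 70 x 40 x 18 mm. Leave it.
- tin: Round aluminium tin with a twist cap, 68 mm across, 36 mm high. Leave it.
- clip: Clear plastic hair clip, 70 x 22 x 22 mm. Leave it.
There are look-alikes about, which are no part of the job. What is shaped like the box0 but pink or purple is not meant.

How it is judged:
By the outcome, as a careful person would: the job done as asked, in the order asked, and still so for the second after the job is handed in, with the robot touching nothing.
Of box0, box1, box2, box3, box4 only 4 to 5 are there at a start; the rules pass over those that are not, and their reading is None.
Of fallen0, fallen1 only 1 to 2 are there at a start; the rules pass over those that are not, and their reading is None.
Of stood0, stood1, stood2, stood3 only 2 to 2 are there at a start; the rules pass over those that are not, and their reading is None.
At some moment in a run one of box0, box1, box2, box3, box4 may be knocked a few centimetres aside while the robot is not near it.
It also fails if it takes over 210 s, if anything falls off the work surface, if the arm or the gripper's body presses on something with over 40 N, if the wrist force passes 120 N, or if a joint passes its speed limit or range.

## Working session

There is one attempt and no reset: what is moved stays moved. The work goes in short steps, Python scripts to look and compute and a tool call to move; the robot and the scene stay as the last step left them, time stands still between calls to the robot, and variables do not carry over. Pictures are saved under pics/ and viewed, and the job is handed in when it is done.

Besides the shell and the picture viewer there is one more tool, called after "Request:" as name(argument=value, ...), one argument or row to a line, values as JSON. apply_moves: Moves the arm, as the interface text tells. Its arguments: {"type":"object","properties":{"increments":{"type":"array","items":{"type":"array","items":{"type":"array","items":{"type":"number"}}}},"fingers":{"type":"number"},"newtons":{"type":"number"}},"required":["increments"]}

```bash
ls; mkdir -p pics; python3 - <<'E'
from station import manip
import cv2,numpy as np
np.set_printoptions(precision=4,suppress=True)
print(manip.sense())
for n in ["scene","top","wrist"]:
    m=manip.camera_model(n); print(n,m)
    p,d=manip.snapshot(n)
    cv2.imwrite(f"pics/{n}0.png",p[:,:,::-1]); np.save(f"pics/{n}0.npy",d)
E
```

```text
pics
{'t': 0.0, 'q': array([-1.5105,  0.5285,  1.4339,  0.    ,  1.1814, -0.1785]), 'qd': array([ 0.0012,  0.0017, -0.0003,  0.0001, -0.0002, -0.0002]), 'tau': array([  0.0006, -44.2347, -17.8026,  -0.0001,   0.0085,   0.    ]), 'tcp_pos': array([ 0.1478, -0.6067,  0.3029]), 'tool_rot': array([ 0.9929,  0.1191,  0.0001, -0.0011]), 'force': array([-0.2007, -0.4752,  0.6981]), 'ft_torque': array([-0.054 , -0.0165,  0.0228]), 'finger_gap': 0.9962496652685021}
scene {'mtx': array([[482.977 ,   0.    , 280.171 ],
       [  0.    , 482.977 , 215.1448],
       [  0.    ,   0.    ,   1.    ]]), 'R': array([[ 0.3768,  0.9263, -0.0002],
       [ 0.6752, -0.2748, -0.6845],
       [-0.6341,  0.2578, -0.729 ]]), 't': array([-0.1709, -0.3103,  1.4303])}
top {'mtx': array([[454.2907,   0.    , 275.3592],
       [  0.    , 454.2907, 210.393 ],
       [  0.    ,   0.    ,   1.    ]]), 'R': array([[ 0.0267, -0.9996,  0.0117],
       [-0.9971, -0.0275, -0.0705],
       [ 0.0708, -0.0098, -0.9974]]), 't': array([-0.0303,  0.4687,  1.2265])}
wrist {'mtx': array([[304.3414,   0.    , 274.7788],
       [  0.    , 304.3414, 207.4566],
       [  0.    ,   0.    ,   1.    ]]), 'mount': array([[ 0.0003, -0.9455, -0.3255,  0.0842],
       [ 1.    ,  0.0002,  0.0002,  0.0007],
       [-0.0001, -0.3255,  0.9455, -0.0699],
       [ 0.    ,  0.    ,  0.    ,  1.    ]])}
```

```bash
cat > h.py <<'E'
import cv2,numpy as np
from station import manip
from scipy.spatial.transform import Rotation as Rn
np.set_printoptions(precision=4,suppress=True)
def cam(name,s=None):
    m=manip.camera_model(name)
    if name!="wrist": return m["mtx"],m["R"],m["t"]
    s=s or manip.sense(); M=m["mount"]; Rt=Rn.from_quat(s["tool_rot"]).as_matrix()
    Rc=Rt@M[:3,:3]; c=Rt@M[:3,3]+s["tcp_pos"]
    return m["mtx"],Rc.T,-Rc.T@c
def shot(name,tag):
    s=manip.sense(); c=cam(name,s); p,d=manip.snapshot(name)
    bgr=p[:,:,::-1].copy(); cv2.imwrite(f"pics/{tag}.png",bgr); np.savez(f"pics/{tag}.npz",d=d,K=c[0],R=c[1],t=c[2],bgr=bgr)
    return bgr,d,c
def load(tag):
    z=np.load(f"pics/{tag}.npz"); return z["bgr"],z["d"],(z["K"],z["R"],z["t"])
def ray(c,uv,z):
    K,R,t=c; uv=np.atleast_2d(np.asarray(uv,float))
    d=(np.linalg.inv(K)@np.c_[uv,np.ones(len(uv))].T).T@R; o=-R.T@t
    k=(z-o[2])/d[:,2]; return o+d*k[:,None]
def proj(c,X):
    K,R,t=c; X=np.atleast_2d(X); q=(X@R.T+t)@K.T; return q[:,:2]/q[:,2:]
def depthpts(c,d):
    K,R,t=c; v,u=np.nonzero(d>0); z=d[v,u]
    P=(np.linalg.inv(K)@np.c_[u,v,np.ones(len(u))].T).T*z[:,None]
    return u,v,(P-t)@R
def pose(s=None):
    s=s or manip.sense(); Rt=Rn.from_quat(s["tool_rot"]).as_matrix()
    return s["tcp_pos"],np.degrees(np.arctan2(Rt[1,0],Rt[0,0])),s
def go(x,y,z=None,yaw=None):
    """print the move in tool axes; yaw = world angle of tool x"""
    p,a,s=pose(); Rt=Rn.from_quat(s["tool_rot"]).as_matrix()
    d=np.array([x,y,p[2] if z is None else z])-p
    # spin about tool z (down): positive spin decreases world yaw
    sp=0 if yaw is None else -((yaw-a+180)%360-180)
    print("tcp",p,"yaw",round(a,2),"t",round(s["t"],2),"q6",s["q"][5],"gap",round(s["finger_gap"],3),"| move tool",Rt.T@d,"spin",round(sp,2))
E
python3 - <<'E'
from h import *
bgr=cv2.imread("pics/top0.png"); d=np.load("pics/top0.npy")
cv2.imwrite("pics/top0z.png",cv2.resize(bgr[100:310,90:450],None,fx=2.2,fy=2.2,interpolation=cv2.INTER_CUBIC))
c=cam("top")
u,v,P=depthpts(c,d)
for n,(a,b) in dict(table=(330,200),slabtop=(275,215),laneflr=(282,142),horn=(366,170),boxred=(158,185),tray=(385,240),bottle=(244,208)).items():
    i=np.argmin((u-a)**2+(v-b)**2); print(n,P[i])
b2=cv2.imread("pics/wrist0.png")
E
```

```text
table [ 0.5038 -0.169  -0.001 ]
slabtop [ 0.4573 -0.017   0.006 ]
laneflr [ 0.6621 -0.0311  0.0048]
horn [ 0.588  -0.2647  0.0169]
boxred [0.5285 0.3021 0.0308]
tray [ 0.3967 -0.3222  0.0045]
bottle [0.4713 0.0666 0.0468]
```

```bash
python3 - <<'E'
from h import *
go(0.53,0.0,0.30,0)
bgr=cv2.imread("pics/top0.png"); c=cam("top")
hsv=cv2.cvtColor(bgr,cv2.COLOR_BGR2HSV)
for n,(u,v) in dict(red=(158,193),or_=(192,197),blue=(165,151),white=(155,230),green=(190,237)).items():
    print(n,hsv[v-8,u],hsv[v+8,u],ray(c,(u,v),0.05))
E
```

```text
tcp [ 0.1478 -0.6068  0.3032] yaw 13.68 t 0.15 q6 -0.1785102695523174 gap 1.0 | move tool [ 0.5149 -0.4992  0.0041] spin 13.68
red [  1 180 129] [  1 175 162] [[0.5048 0.2964 0.05  ]]
or_ [ 12 164 120] [ 13 174 164] [[0.4966 0.2056 0.05  ]]
blue [113 164  45] [109 162 140] [[0.6184 0.2827 0.05  ]]
white [ 60   8 194] [ 80   9 175] [[0.4062 0.2999 0.05  ]]
green [ 65 127 133] [ 65 123 118] [[0.3902 0.2067 0.05  ]]
```

Request:
apply_moves(
  increments=[
    [[0.034,-0.033,0,2.5],[0.034,-0.033,0,2.5],[0.034,-0.033,0,2.5],[0.034,-0.033,0,2.5],[0.034,-0.033,0,2.5]],
  ],
)

```text
t: 0.65
tcp_pos: [0.2911, -0.4189, 0.3007]
tool_rot: [1.0, 0.0, -0.0, 0.001]
force: [0.5, 0.1, -0.2]
finger_gap: 0.997
```

```bash
python3 -c "
from h import *
go(0.53,0.0,0.30,0)"
```

```text
tcp [ 0.2911 -0.4189  0.3007] yaw 0.02 t 0.65 q6 0.3889976648162569 gap 0.997 | move tool [ 0.239  -0.4188 -0.    ] spin 0.02
```

Request:
apply_moves(
  increments=[
    [[0.024,-0.042,0,0],[0.024,-0.042,0,0],[0.024,-0.042,0,0],[0.024,-0.042,0,0],[0.024,-0.042,0,0]],
  ],
)

```text
t: 1.15
tcp_pos: [0.415, -0.2019, 0.3]
tool_rot: [1.0, -0.001, 0.0, 0.001]
force: [-0.1, -1.0, -0.0]
finger_gap: 0.997
```

Request:
apply_moves(
  increments=[
    [[0.024,-0.042,0,0],[0.024,-0.042,0,0],[0.024,-0.042,0,0],[0.024,-0.042,0,0],[0.024,-0.042,0,0]],
  ],
)

```text
t: 1.65
tcp_pos: [0.5378, 0.0161, 0.2995]
tool_rot: [1.0, -0.001, 0.0, 0.001]
force: [1.0, -0.8, -0.1]
finger_gap: 0.999
```

Request:
apply_moves(
  increments=[
    [[0,0,0,0]],
  ],
)

```text
t: 1.75
tcp_pos: [0.5399, 0.0209, 0.2995]
tool_rot: [1.0, 0.002, 0.002, 0.001]
force: [-1.3, -0.4, 0.2]
finger_gap: 1.001
```

```bash
python3 -c "
from h import *
go(0.53,0.0,0.30,0)
shot('wrist','w1');shot('top','t1')"
```

```text
tcp [0.5399 0.0209 0.2995] yaw 0.21 t 1.75 q6 1.399559394510768 gap 1.001 | move tool [-0.01    0.0208 -0.0005] spin 0.21
```

```bash
cat > meas.py <<'E'
from h import *
def rects(bgr,lo,hi,c,z,amin=60,hue_wrap=False,box=None):
    hsv=cv2.cvtColor(bgr,cv2.COLOR_BGR2HSV)
    m=cv2.inRange(hsv,lo,hi)
    if hue_wrap: m|=cv2.inRange(hsv,(170,lo[1],lo[2]),(180,255,255))
    if box: k=np.zeros_like(m); k[box[1]:box[3],box[0]:box[2]]=255; m&=k
    m=cv2.morphologyEx(m,cv2.MORPH_OPEN,np.ones((3,3)))
    out=[]
    for q in cv2.findContours(m,cv2.RETR_EXTERNAL,cv2.CHAIN_APPROX_NONE)[0]:
        if cv2.contourArea(q)<amin: continue
        W=ray(c,q.reshape(-1,2),z)[:,:2].astype(np.float32)*1000
        (cx,cy),(w,h),a=cv2.minAreaRect(W)
        if w<h: w,h,a=h,w,a+90
        out.append((round(cx,1),round(cy,1),round(w,1),round(h,1),round((a+90)%180-90,1),q.reshape(-1,2).mean(0).round()))
    return out
E
python3 - <<'E'
from meas import *
bgr,d,c=load('w1')
print('yellow');[print(r) for r in rects(bgr,(15,120,60),(30,255,255),c,0.008)]
print('bluespots/bands');[print(r) for r in rects(bgr,(100,90,40),(130,255,255),c,0.004)]
print('red');[print(r) for r in rects(bgr,(0,120,60),(8,255,255),c,0.026,hue_wrap=True)]
# dark slab
hsv=cv2.cvtColor(bgr,cv2.COLOR_BGR2HSV)
cv2.imwrite('pics/w1z.png',cv2.resize(bgr[140:300,190:380],None,fx=4,fy=3.7,interpolation=cv2.INTER_CUBIC))
for p in [(221,208),(230,228),(240,262),(237,247)]: print(hsv[p[1],p[0]], d[p[1],p[0]], ray(c,p,0.044))
E
```

```text
yellow
(442.7, 37.6, 74.9, 21.1, 3.2, array([262., 250.]))
(448.4, -0.1, 78.9, 50.9, 8.5, array([289., 244.]))
(456.1, -53.2, 78.9, 51.7, 8.1, array([331., 239.]))
(510.2, 43.1, 65.1, 51.1, -81.1, array([257., 198.]))
(520.9, -30.1, 78.9, 51.6, -81.7, array([315., 192.]))
bluespots/bands
(437.0, 78.1, 35.7, 22.7, 19.9, array([230., 251.]))
(629.8, 269.7, 72.7, 10.8, 8.5, array([53., 96.]))
(626.6, 304.5, 78.5, 53.2, 8.3, array([ 28., 100.]))
(656.1, 169.3, 42.0, 41.5, -88.0, array([146.,  74.]))
(659.5, 88.8, 42.2, 41.8, 0.2, array([221.,  73.]))
(661.9, 9.8, 42.2, 42.1, -89.7, array([285.,  67.]))
(664.3, -70.7, 42.4, 42.1, 1.9, array([358.,  65.]))
red
(382.7, -308.8, 125.3, 35.9, 79.1, array([522., 298.]))
(507.7, 86.0, 19.5, 17.9, -70.9, array([219., 206.]))
(507.8, 302.8, 75.4, 50.4, 9.1, array([ 38., 205.]))
(516.4, 268.8, 68.6, 11.6, 8.3, array([ 63., 198.]))
(667.0, 207.1, 34.0, 27.7, 78.3, array([93., 59.]))
(669.5, 108.4, 29.6, 27.9, 85.9, array([188.,  57.]))
[  3 143 177] 0.35143661 [[0.5122 0.0806 0.044 ]]
[ 51  17 198] 0.35246477 [[0.4878 0.0714 0.044 ]]
[106  47 142] 0.3674683 [[0.4436 0.0613 0.044 ]]
[110  90 127] 0.35943624 [[0.4635 0.0642 0.044 ]]
```

```bash
python3 - <<'E'
from h import *
bgr,d,c=load('w1')
q=np.array([(78,296),(185,265),(287,470),(185,510)],float)
px=q/[4,3.7]+[190,140]
W=ray(c,px,0.044); print(W)
print(np.linalg.norm(np.diff(W,axis=0),axis=1), W.mean(0))
ax=((W[0]+W[1])-(W[2]+W[3]))/2; print("axis ang",np.degrees(np.arctan2(ax[1],ax[0])),"base mid",(W[2]+W[3])/2,"cap end of body",(W[0]+W[1])/2)
go(0.5,0.08,0.2,0)
E
```

```text
[[0.4976 0.0945 0.044 ]
 [0.5079 0.0635 0.044 ]
 [0.4368 0.0352 0.044 ]
 [0.4217 0.0666 0.044 ]]
[0.0327 0.0765 0.0349] [0.466 0.065 0.044]
axis ang 20.882190978349463 base mid [0.4293 0.0509 0.044 ] cap end of body [0.5028 0.079  0.044 ]
tcp [0.5377 0.0174 0.2991] yaw 0.03 t 1.85 q6 1.3977430652356824 gap 1.0 | move tool [-0.0376 -0.0629  0.0989] spin 0.03
```

```bash
python3 - <<'E'
from h import *
print(manip.finger_overhang)
go(0.524,0.087,0.16,20.9)
E
```

```text
0.0726
tcp [0.5377 0.0174 0.2991] yaw 0.03 t 1.85 q6 1.3977430652356824 gap 1.0 | move tool [-0.0136 -0.07    0.1389] spin -20.87
```

Request:
apply_moves(
  increments=[
    [[-0.005,-0.024,0.03,0],[-0.005,-0.024,0.035,0],[-0.004,-0.022,0.035,-7],[0,0,0,-7],[0,0,0,-7]],
  ],
  fingers=0.5,
)

```text
t: 2.35
tcp_pos: [0.5223, 0.0807, 0.1961]
tool_rot: [0.983, 0.184, -0.001, 0.003]
force: [-0.5, -0.1, 0.3]
finger_gap: 0.502
```

```bash
python3 - <<'E'
from h import *
go(0.524,0.087,0.12,20.9)
shot('wrist','w2')
E
```

```text
tcp [0.5223 0.0807 0.1961] yaw 21.2 t 2.35 q6 1.151891806277195 gap 0.502 | move tool [ 0.0041 -0.0057  0.0761] spin 0.3
```

```bash
python3 - <<'E'
from h import *
bgr,d,c=load('w2')
cv2.imwrite('pics/w2z.png',cv2.resize(bgr[190:330,220:340],None,fx=4,fy=4,interpolation=cv2.INTER_CUBIC))
W=ray(c,[(241,237),(284,238),(287,318),(246,320)],0.044)
print(W); ax=((W[0]+W[1])-(W[2]+W[3]))/2; print(np.degrees(np.arctan2(ax[1],ax[0])),W.mean(0), np.linalg.norm(ax))
print(ray(c,[(264,215),(263,208)],[0.038]))
E
```

```text
[[0.4967 0.0978 0.044 ]
 [0.5082 0.0655 0.044 ]
 [0.4372 0.0342 0.044 ]
 [0.4223 0.0673 0.044 ]]
23.000170056306224 [0.4661 0.0662 0.044 ] 0.07900377875848874
[[0.5187 0.0866 0.038 ]
 [0.5239 0.0894 0.038 ]]
```

```bash
python3 - <<'E'
from h import *
go(0.5235,0.0893,0.084,22)
E
```

```text
tcp [0.5215 0.0805 0.1958] yaw 21.36 t 2.4 q6 1.1486438227787759 gap 0.498 | move tool [ 0.0056 -0.0081  0.1118] spin -0.64
```

Request:
apply_moves(
  increments=[
    [[0.003,-0.004,0.03,-0.6],[0.003,-0.004,0.03,0],[0,0,0.03,0],[0,0,0.015,0],[0,0,0,0]],
  ],
)

```text
t: 2.9
tcp_pos: [0.525, 0.0811, 0.0899]
tool_rot: [0.984, 0.18, 0.0, 0.004]
force: [-0.5, 0.6, 0.4]
finger_gap: 0.5
```

```bash
python3 - <<'E'
from h import *
go(0.5235,0.0893,0.084,22)
b,d,c=shot('wrist','w3')
cv2.imwrite('pics/w3z.png',cv2.resize(b[190:420,160:400],None,fx=2.5,fy=2.5,interpolation=cv2.INTER_CUBIC))
E
```

```text
tcp [0.525  0.0811 0.0899] yaw 20.73 t 2.9 q6 1.1680345156246519 gap 0.5 | move tool [ 0.0015 -0.0083  0.0058] spin -1.27
```

Request:
apply_moves(
  increments=[
    [[0.001,-0.004,0.003,-1.5],[0.001,-0.005,0.003,0],[0,0,0,0]],
  ],
)

```text
t: 3.25
tcp_pos: [0.5251, 0.0889, 0.087]
tool_rot: [0.981, 0.192, 0.003, 0.005]
force: [-0.4, -0.3, 0.5]
finger_gap: 0.499
```

```bash
python3 - <<'E'
from h import *
go(0.5235,0.0893,0.084,22)
b,d,c=shot('wrist','w4')
cv2.imwrite('pics/w4z.png',cv2.resize(b[190:420,160:400],None,fx=2.5,fy=2.5,interpolation=cv2.INTER_CUBIC))
E
```

```text
tcp [0.5251 0.0889 0.087 ] yaw 22.11 t 3.25 q6 1.1598962075153778 gap 0.499 | move tool [-0.0014 -0.001   0.003 ] spin 0.11
```

Request:
apply_moves(
  increments=[
    [[0,-0.003,0,0],[0,0,0,0],[0,0,0,0]],
  ],
)

```text
t: 3.6
tcp_pos: [0.5248, 0.0922, 0.0885]
tool_rot: [0.981, 0.192, 0.005, 0.006]
force: [-0.3, 0.4, 0.5]
finger_gap: 0.499
```

Request:
apply_moves(
  increments=[
    [[0,0,0,0],[0,0,0,0],[0,0,0,0],[0,0,0,0],[0,0,0,0]],
  ],
  fingers=0,
  newtons=20,
)

```text
t: 4.1
tcp_pos: [0.5249, 0.0924, 0.0889]
tool_rot: [0.981, 0.192, 0.005, 0.006]
force: [-0.5, 0.5, 0.6]
finger_gap: 0.26
```

```bash
python3 - <<'E'
from h import *
go(0.5235,0.0893,0.084,22)
b,d,c=shot('wrist','w5')
b2,d2,c2=shot('scene','s5')
a=cv2.resize(b[190:420,160:400],None,fx=1.6,fy=1.6); e=cv2.resize(b2[140:300,220:420],(400,368),interpolation=cv2.INTER_CUBIC)
cv2.imwrite('pics/w5z.png',np.hstack([a,e]))
E
```

```text
tcp [0.5249 0.0924 0.0889] yaw 22.17 t 4.1 q6 1.1658104715228232 gap 0.26 | move tool [-0.0025  0.0022  0.0049] spin 0.17
```

Request:
apply_moves(
  increments=[
    [[0,0,0,0],[0,0,0,0]],
  ],
)

```text
t: 4.4
tcp_pos: [0.5249, 0.0923, 0.0889]
tool_rot: [0.981, 0.192, 0.005, 0.006]
force: [-0.0, -0.7, 1.2]
finger_gap: 0.259
```

Request:
apply_moves(
  increments=[
    [[0,0,-0.01,0],[0,0,-0.01,0],[0,0,-0.01,0],[0,0,-0.01,0],[0,0,0,0]],
  ],
)

```text
t: 4.9
tcp_pos: [0.5245, 0.0927, 0.1325]
tool_rot: [0.981, 0.192, 0.005, 0.006]
force: [0.4, -0.3, -1.6]
finger_gap: 0.261
```

```bash
python3 - <<'E'
from h import *
go(0.5235,0.0893,0.084,22)
b,d,c=shot('wrist','w6')
b2,d2,c2=shot('scene','s6')
a=cv2.resize(b[190:420,160:400],None,fx=1.6,fy=1.6); e=cv2.resize(b2[140:300,220:420],(400,368),interpolation=cv2.INTER_CUBIC)
cv2.imwrite('pics/w6z.png',np.hstack([a,e]))
E
```

```text
tcp [0.5245 0.0927 0.1325] yaw 22.16 t 4.9 q6 1.1641078517900425 gap 0.261 | move tool [-0.0026  0.0021  0.0485] spin 0.16
```

Request:
apply_moves(
  increments=[
    [[0,0,-0.05,0],[0,0,-0.05,0],[0,0,0.04,0],[0,0,0.04,0],[0,0,0,0]],
  ],
)

```text
t: 5.5
tcp_pos: [0.5248, 0.0927, 0.1518]
tool_rot: [0.981, 0.192, 0.004, 0.005]
force: [-0.7, 0.4, -2.1]
finger_gap: 0.259
```

```bash
cat > look.py <<'E'
import sys
from h import *
t=sys.argv[1]; x0,y0,x1,y1=[int(a) for a in sys.argv[2:6]] if len(sys.argv)>2 else (220,100,420,300)
go(0.5235,0.0893,0.084,22)
b,d,c=shot('wrist','w'+t)
b2,d2,c2=shot('scene','s'+t)
a=cv2.resize(b[190:420,160:400],(396,380)); e=cv2.resize(b2[y0:y1,x0:x1],(400,380),interpolation=cv2.INTER_CUBIC)
cv2.imwrite(f'pics/v{t}.png',np.hstack([a,e]))
E
python3 look.py 7
```

```text
tcp [0.5248 0.0927 0.1518] yaw 22.14 t 5.5 q6 1.163432756150693 gap 0.259 | move tool [-0.0029  0.0018  0.0678] spin 0.14
```

Request:
apply_moves(
  increments=[
    [[0,0,-0.05,0],[0,0,-0.05,0],[0,0,-0.03,0],[0,0,-0.015,0],[0,0,0,0]],
  ],
)

```text
t: 6.1
tcp_pos: [0.5247, 0.0942, 0.3056]
tool_rot: [0.981, 0.192, 0.004, 0.005]
force: [1.4, 0.6, -1.2]
finger_gap: 0.261
```

Request:
apply_moves(
  increments=[
    [[0,0,0.02,0],[0,0,0.04,0],[0,0,-0.05,0],[0,0,-0.04,0],[0,0,-0.01,0]],
  ],
)

```text
t: 6.6
tcp_pos: [0.5229, 0.0945, 0.3253]
tool_rot: [0.981, 0.192, -0.015, 0.001]
force: [0.6, 1.0, -1.1]
finger_gap: 0.258
```

```bash
python3 look.py 8
```

```text
tcp [0.5229 0.0945 0.3253] yaw 22.15 t 6.6 q6 1.1600117590468633 gap 0.258 | move tool [0.0056 0.0058 0.2412] spin 0.15
```

Request:
apply_moves(
  increments=[
    [[-0.05,0,0,0],[-0.035,0,0,0],[-0.015,0,0,0],[0.015,0,0,0],[0.035,0,0,0]],
  ],
)

```text
t: 7.2
tcp_pos: [0.4658, 0.0749, 0.3235]
tool_rot: [0.981, 0.191, -0.016, 0.001]
force: [1.0, -0.1, -1.1]
finger_gap: 0.258
```

```bash
python3 look.py 9
```

```text
tcp [0.4658 0.0749 0.3235] yaw 22.06 t 7.2 q6 1.1179116927834098 gap 0.258 | move tool [0.0667 0.0094 0.2374] spin 0.06
```

```bash
cat > tilt.py <<'E'
import sys
from h import *
def tilt(tag):
    b,d,c=load('w'+tag); K,R,t=c
    hsv=cv2.cvtColor(b,cv2.COLOR_BGR2HSV)
    m=(cv2.inRange(hsv,(0,120,60),(8,255,255))|cv2.inRange(hsv,(170,120,60),(180,255,255)))
    m=cv2.erode(m,np.ones((3,3))); m[:240]=0;m[360:]=0;m[:,:200]=0;m[:,340:]=0
    u,v,P=depthpts(c,d); s=m[v,u]>0; Q=P[s]
    # cap top: fit plane robustly
    rng=np.random.default_rng(0);best=None
    for _ in range(300):
        i=rng.choice(len(Q),3,replace=False); n=np.cross(Q[i[1]]-Q[i[0]],Q[i[2]]-Q[i[0]]); L=np.linalg.norm(n)
        if L<1e-9: continue
        n/=L; k=np.abs((Q-Q[i[0]])@n)<0.0008
        if best is None or k.sum()>best.sum(): best=k
    q=Q[best]; n=np.linalg.svd(q-q.mean(0))[2][2]; n*=np.sign(n[2])
    print("cap pts",len(Q),len(q),"face centre",q.mean(0),"normal",n,"theta",np.degrees(np.arcsin(n[2])),"az",np.degrees(np.arctan2(n[1],n[0])))
if __name__=="__main__":
    for a in sys.argv[1:]: tilt(a)
E
python3 tilt.py 6 7 8 9
```

```text
cap pts 1920 871 face centre [0.5184 0.0885 0.0721] normal [0.918  0.3721 0.1376] theta 7.90659373508591 az 22.064138827886904
cap pts 1784 1076 face centre [0.5185 0.0885 0.0902] normal [0.8417 0.3454 0.415 ] theta 24.51718716337003 az 22.3100070050957
cap pts 1475 1114 face centre [0.5133 0.0897 0.2636] normal [0.66   0.2508 0.7082] theta 45.089171667427074 az 20.80642933148674
cap pts 1475 1130 face centre [0.4561 0.0701 0.2619] normal [0.6682 0.2599 0.6971] theta 44.19868052760703 az 21.255928939327088
```

Request:
apply_moves(
  increments=[
    [[0.01,0,0.01,0],[0.035,0,0.035,0],[-0.035,0,-0.035,0],[-0.03,0,-0.03,0],[-0.01,0,-0.01,0]],
  ],
)

```text
t: 7.8
tcp_pos: [0.4503, 0.0658, 0.3112]
tool_rot: [0.98, 0.193, -0.054, -0.01]
force: [0.8, 0.4, -0.5]
finger_gap: 0.246
```

Request:
apply_moves(
  increments=[
    [[0.01,0,0.01,0],[0.035,0,0.035,0],[-0.035,0,-0.035,0],[-0.02,0,-0.02,0],[-0.005,0,-0.005,0]],
  ],
)

```text
t: 8.3
tcp_pos: [0.4431, 0.0606, 0.2947]
tool_rot: [0.978, 0.192, -0.083, -0.02]
force: [-0.3, -0.5, 0.7]
finger_gap: -0.006
```

```bash
python3 look.py 10; python3 tilt.py 10
```

```text
tcp [0.4431 0.0606 0.2947] yaw 22.51 t 8.3 q6 1.0811761670391111 gap -0.006 | move tool [0.117  0.0181 0.1941] spin 0.51Traceback (most recent call last):
  File "tilt.py", line 19, in <module>
    for a in sys.argv[1:]: tilt(a)
                           ~~~~^^^
  File "tilt.py", line 12, in tilt
    i=rng.choice(len(Q),3,replace=False); n=np.cross(Q[i[1]]-Q[i[0]],Q[i[2]]-Q[i[0]]); L=np.linalg.norm(n)
  File "numpy/random/_generator.pyx", line 864, in numpy.random._generator.Generator.choice
ValueError: a must be a positive integer unless no samples are taken
```

Dropped. Look where it went.

```bash
python3 - <<'E'
from h import *
shot('top','t10')
b=cv2.imread('pics/t10.png'); a=cv2.imread('pics/s10.png')
cv2.imwrite('pics/v10.png',np.hstack([cv2.resize(b[90:310,90:450],(430,263)),cv2.resize(a[60:320,180:500],(360,292))[:263]]))
E
cat >> h.py <<'E'
def tl():
    s=manip.sense(); Rt=Rn.from_quat(s["tool_rot"]).as_matrix()
    z=Rt[:,2]; loc=Rt.T@np.array([0,0,-1.]) # world down in tool axes
    print("tcp",s["tcp_pos"],"down in tool",loc,"tilt deg about toolx,y",np.degrees([-np.arcsin(loc[1]),np.arcsin(loc[0])]),"q",s["q"],"t",round(s["t"],2))
E
python3 -c "
from h import *
tl()"
```

```text
tcp [0.4438 0.0609 0.2985] down in tool [0.1464 0.0656 0.987 ] tilt deg about toolx,y [-3.7635  8.4198] q [-0.108   0.3501  1.7885 -0.0129  1.1638  1.0815] t 8.45
```

Request:
apply_moves(
  increments=[
    [[0.02,0,0,0],[0.02,0,0,0],[0.02,0,0,0],[0.02,0,0,0],[0,0,0,0]],
  ],
  fingers=0.5,
)

```text
t: 8.95
tcp_pos: [0.5209, 0.0938, 0.3049]
tool_rot: [0.98, 0.192, -0.057, -0.013]
force: [0.1, 0.2, -0.1]
finger_gap: 0.5
```

```bash
python3 -c "
from h import *
tl()"
```

```text
tcp [0.5209 0.0938 0.3049] down in tool [0.1061 0.0479 0.9932] tilt deg about toolx,y [-2.7469  6.0909] q [-0.0333  0.4338  1.6109  0.0005  1.2136  1.1505] t 8.95
```

Request:
apply_moves(
  increments=[
    [[-0.01,0,-0.01,0],[-0.035,0,-0.035,0],[0.035,0,0.035,0],[0.03,0,0.03,0],[0.01,0,0.01,0]],
  ],
)

```text
t: 9.45
tcp_pos: [0.5422, 0.1044, 0.2985]
tool_rot: [0.981, 0.192, -0.034, -0.007]
force: [-0.2, -0.3, -0.1]
finger_gap: 0.5
```

```bash
python3 -c "
from h import *
tl()"
```

```text
tcp [0.5422 0.1044 0.2985] down in tool [0.0644 0.0276 0.9975] tilt deg about toolx,y [-1.5799  3.6951] q [-0.0123  0.4573  1.5855  0.0004  1.169   1.1716] t 9.45
```

Request:
apply_moves(
  increments=[
    [[0,0,0,0],[0,0,0,0],[0,0,0,0]],
  ],
)

```text
t: 9.75
tcp_pos: [0.5395, 0.1037, 0.3006]
tool_rot: [0.981, 0.192, -0.035, -0.007]
force: [-0.7, -1.1, -0.1]
finger_gap: 0.497
```

```bash
python3 -c "
from h import *
tl()"
```

```text
tcp [0.5395 0.1037 0.3006] down in tool [0.0664 0.0275 0.9974] tilt deg about toolx,y [-1.574   3.8094] q [-0.0133  0.4516  1.5892 -0.0007  1.1728  1.1705] t 9.75
```

Request:
apply_moves(
  increments=[
    [[0.03,0.03,0,0],[0.03,0.03,0,0],[0.03,0.03,0,0]],
  ],
)

```text
t: 10.05
tcp_pos: [0.6517, 0.0555, 0.2934]
tool_rot: [0.98, 0.194, -0.039, -0.008]
force: [0.5, -0.3, -0.1]
finger_gap: 0.501
```

```bash
python3 -c "
from h import *
tl()"
```

```text
tcp [0.6517 0.0555 0.2934] down in tool [0.0741 0.0317 0.9967] tilt deg about toolx,y [-1.8182  4.2471] q [-0.0836  0.6039  1.3167 -0.0059  1.3015  1.0975] t 10.05
```

Request:
apply_moves(
  increments=[
    [[-0.03,-0.03,0,0],[-0.03,-0.03,0,0],[-0.03,-0.03,0,0]],
  ],
)

```text
t: 10.35
tcp_pos: [0.5461, 0.0981, 0.2951]
tool_rot: [0.981, 0.189, -0.038, -0.007]
force: [-0.6, 1.4, 0.2]
finger_gap: 0.5
```

```bash
python3 -c "
from h import *
tl()"
```

```text
tcp [0.5461 0.0981 0.2951] down in tool [0.0713 0.028  0.9971] tilt deg about toolx,y [-1.6035  4.0868] q [-0.0228  0.4671  1.5789 -0.0025  1.1722  1.1676] t 10.35
```

Request:
apply_moves(
  increments=[
    [[-0.01,0,-0.01,0],[-0.035,0,-0.035,0],[0.035,0,0.035,0],[0.03,0,0.03,0],[0.01,0,0.01,0]],
  ],
)

```text
t: 10.85
tcp_pos: [0.5664, 0.1095, 0.2785]
tool_rot: [0.981, 0.19, -0.028, -0.004]
force: [0.4, 0.7, 0.3]
finger_gap: 0.497
```

```bash
python3 -c "
from h import *
tl()"
```

```text
tcp [0.5664 0.1095 0.2785] down in tool [0.0537 0.0194 0.9984] tilt deg about toolx,y [-1.1117  3.0764] q [-0.0017  0.5102  1.5508 -0.0024  1.1376  1.187 ] t 10.85
```

Request:
apply_moves(
  increments=[
    [[-0.01,0,-0.01,0],[-0.035,0,-0.035,0],[0.035,0,0.035,0],[0.03,0,0.03,0],[0.01,0,0.01,0]],
  ],
)

```text
t: 11.35
tcp_pos: [0.5903, 0.1171, 0.2631]
tool_rot: [0.982, 0.19, -0.021, -0.001]
force: [-1.0, -0.2, -0.5]
finger_gap: 0.504
```

```bash
python3 -c "
from h import *
tl()"
```

```text
tcp [0.5903 0.1171 0.2631] down in tool [0.0401 0.0108 0.9991] tilt deg about toolx,y [-0.6202  2.2984] q [ 0.012   0.5564  1.5096 -0.0049  1.1169  1.2023] t 11.35
```

Request:
apply_moves(
  increments=[
    [[-0.015,0,-0.015,0],[-0.035,0,-0.035,0],[0.035,0,0.035,0],[0.02,0,0.02,0],[0,0,0,0]],
  ],
)

```text
t: 11.85
tcp_pos: [0.591, 0.1159, 0.2682]
tool_rot: [0.982, 0.19, -0.019, 0.0]
force: [-0.1, 0.4, -0.0]
finger_gap: 0.502
```

```bash
python3 -c "
from h import *
tl()"
```

```text
tcp [0.591  0.1159 0.2682] down in tool [0.038  0.0069 0.9993] tilt deg about toolx,y [-0.3972  2.1781] q [ 0.0111  0.5499  1.5055 -0.0082  1.1242  1.2023] t 11.85
```

Request:
apply_moves(
  increments=[
    [[-0.015,0,-0.015,0],[-0.035,0,-0.035,0],[0.035,0,0.035,0],[0.02,0,0.02,0],[0,0,0,0]],
  ],
)

```text
t: 12.35
tcp_pos: [0.5907, 0.1155, 0.2711]
tool_rot: [0.981, 0.191, -0.021, 0.002]
force: [-0.4, -0.2, 0.0]
finger_gap: 0.499
```

```bash
python3 -c "
from h import *
tl();shot('scene','s11');shot('wrist','w11')"
```

```text
tcp [0.5907 0.1155 0.2711] down in tool [0.0412 0.005  0.9991] tilt deg about toolx,y [-0.2837  2.3599] q [ 0.0116  0.5468  1.502  -0.0115  1.133   1.2023] t 12.35
```

```bash
python3 - <<'E'
from h import *
b,d,c=load('w11')
cv2.imwrite('pics/w11z.png',cv2.resize(b[205:345,210:330],None,fx=5,fy=4.2,interpolation=cv2.INTER_CUBIC))
K,R,t=c
for p in [(250,240),(270,238),(262,265),(268,295)]:
    z=d[p[1],p[0]]; X=np.linalg.inv(K)@[p[0],p[1],1]*z; print(p,(X-t)@R)
E
```

```text
(250, 240) [0.5122 0.1144 0.0322]
(270, 238) [0.5234 0.0946 0.0329]
(262, 265) [0.4938 0.0922 0.0436]
(268, 295) [0.4595 0.0714 0.045 ]
```

```bash
python3 - <<'E'
from h import *
b,d,c=load('w11')
q=np.array([(150,175),(305,158),(352,405),(203,420)],float)/[5,4.2]+[210,205]
W=ray(c,q,0.044); print(W,np.linalg.norm(np.diff(W,axis=0),axis=1))
ax=((W[2]+W[3])-(W[0]+W[1]))/2; ax/=np.linalg.norm(ax); print(np.degrees(np.arctan2(ax[1],ax[0])),W.mean(0))
m=W.mean(0); print("cap tip",m+ax*.058,"padc",m+ax*.062)
u,v,P=depthpts(c,d); s=(abs(P[:,0]-m[0])<.05)&(abs(P[:,1]-m[1])<.05)&(P[:,2]>.04)&(P[:,2]<.05); Q=P[s]; n=np.linalg.svd(Q-Q.mean(0))[2][2]; print(n,len(Q))
E
```

```text
[[0.5066 0.1229 0.044 ]
 [0.524  0.0935 0.044 ]
 [0.4557 0.0542 0.044 ]
 [0.4375 0.0849 0.044 ]] [0.0343 0.0787 0.0357]
-150.61303153031054 [0.481  0.0889 0.044 ]
cap tip [0.4304 0.0604 0.044 ] padc [0.4269 0.0584 0.044 ]
[ 0.0048 -0.0024  1.    ] 1949
```

Request:
apply_moves(
  increments=[
    [[0,0,0,-8.5],[0,0,0,-8.5],[0,0,0,-8.5],[0,0,0,-8.5],[0,0,0,-8.5]],
  ],
)

```text
t: 12.95
tcp_pos: [0.5857, 0.114, 0.2682]
tool_rot: [0.842, 0.539, -0.028, -0.01]
force: [-0.4, -0.3, -0.7]
finger_gap: 0.504
```

Request:
apply_moves(
  increments=[
    [[0,0,0,-8.5],[0,0,0,-8.5],[0,0,0,-8.5],[0,0,0,-8.5],[0,0,0,-8.5]],
  ],
)

```text
t: 13.45
tcp_pos: [0.5815, 0.1126, 0.2655]
tool_rot: [0.586, 0.81, -0.028, -0.026]
force: [-0.1, 0.8, -0.0]
finger_gap: 0.503
```

Request:
apply_moves(
  increments=[
    [[0,0,0,-8.5],[0,0,0,-8.5],[0,0,0,-8.5],[0,0,0,-8.5],[0,0,0,-8.5]],
  ],
)

```text
t: 13.95
tcp_pos: [0.5773, 0.1113, 0.2629]
tool_rot: [0.248, 0.968, -0.019, -0.042]
force: [-0.4, 0.2, -0.1]
finger_gap: 0.502
```

Request:
apply_moves(
  increments=[
    [[0,0,0,-8.5],[0,0,0,-8.5],[0,0,0,-8.5],[0,0,0,-8.5],[0,0,0,-8.5]],
  ],
)

```text
t: 14.45
tcp_pos: [0.5731, 0.1099, 0.2604]
tool_rot: [-0.123, 0.991, -0.003, -0.054]
force: [0.2, 0.1, -0.5]
finger_gap: 0.498
```

```bash
python3 -c "
from h import *
tl(); go(.4275,.0588,.12,209.4)"
```

```text
tcp [0.5731 0.1099 0.2604] down in tool [-0.1074 -0.0077  0.9942] tilt deg about toolx,y [ 0.4417 -6.1631] q [ 0.0053  0.5568  1.522  -0.0198  1.1692 -1.8042] t 14.45
tcp [0.5731 0.1099 0.2604] yaw -165.8 t 14.45 q6 -1.8041680029200662 gap 0.498 | move tool [ 0.1378 -0.0151  0.1559] spin -15.2
```

Request:
apply_moves(
  increments=[
    [[0,0,0,-7.5],[0,0,0,-7.5],[0,0,0,0]],
  ],
)

```text
t: 14.75
tcp_pos: [0.5708, 0.1091, 0.259]
tool_rot: [-0.257, 0.965, 0.005, -0.058]
force: [-0.5, -0.5, 0.1]
finger_gap: 0.498
```

```bash
python3 -c "
from h import *
tl(); go(.4275,.0588,.12,209.4)"
```

```text
tcp [0.5708 0.1091 0.259 ] down in tool [-0.1097 -0.0401  0.9932] tilt deg about toolx,y [ 2.2996 -6.2991] q [ 0.0044  0.5583  1.5244 -0.021   1.1745 -2.0786] t 14.75
tcp [0.5708 0.1091 0.259 ] yaw -150.0 t 14.75 q6 -2.0786282226634683 gap 0.498 | move tool [0.1331 0.0218 0.1555] spin 0.6
```

Request:
apply_moves(
  increments=[
    [[0,0,0,0],[0,0,0,0],[0,0,0,0],[0,0,0,0],[0,0,0,0]],
  ],
)

```text
t: 15.25
tcp_pos: [0.5698, 0.1088, 0.2583]
tool_rot: [-0.254, 0.965, 0.005, -0.06]
force: [-0.3, 0.9, 0.4]
finger_gap: 0.501
```

```bash
python3 -c "
from h import *
tl(); go(.4275,.0588,.12,209.4)"
```

```text
tcp [0.5698 0.1088 0.2583] down in tool [-0.1138 -0.041   0.9927] tilt deg about toolx,y [ 2.3495 -6.5321] q [ 0.0039  0.5591  1.5255 -0.0214  1.1766 -2.0717] t 15.25
tcp [0.5698 0.1088 0.2583] yaw -150.41 t 15.25 q6 -2.071658328223424 gap 0.501 | move tool [0.1317 0.0204 0.1553] spin 0.19
```

Request:
apply_moves(
  increments=[
    [[0.01,0,-0.01,0],[0.035,0,-0.035,0],[-0.035,0,0.035,0],[-0.03,0,0.03,0],[-0.01,0,0.01,0]],
  ],
)

```text
t: 15.75
tcp_pos: [0.5926, 0.1207, 0.2422]
tool_rot: [-0.253, 0.966, 0.002, -0.049]
force: [-0.4, 0.5, -0.1]
finger_gap: 0.499
```

```bash
python3 -c "
from h import *
tl(); go(.4275,.0588,.12,209.4)"
```

```text
tcp [0.5926 0.1207 0.2422] down in tool [-0.0935 -0.0279  0.9952] tilt deg about toolx,y [ 1.6001 -5.3676] q [ 0.0236  0.6027  1.4873 -0.0211  1.1475 -2.0494] t 15.75
tcp [0.5926 0.1207 0.2422] yaw -150.6 t 15.75 q6 -2.0494070565262352 gap 0.499 | move tool [0.1621 0.0232 0.1386] spin 0.0
```

Request:
apply_moves(
  increments=[
    [[0.03,0,0,0],[0.03,0,0,0],[0.03,0,0,0]],
  ],
)

```text
t: 16.05
tcp_pos: [0.5149, 0.0766, 0.2492]
tool_rot: [-0.255, 0.966, 0.001, -0.049]
force: [0.1, -1.3, 0.2]
finger_gap: 0.5
```

```bash
python3 -c "
from h import *
tl(); go(.4275,.0588,.12,209.4)"
```

```text
tcp [0.5149 0.0766 0.2492] down in tool [-0.0948 -0.0281  0.9951] tilt deg about toolx,y [ 1.61   -5.4373] q [-0.055   0.4927  1.6965 -0.0318  1.0478 -2.1246] t 16.05
tcp [0.5149 0.0766 0.2492] yaw -150.35 t 16.05 q6 -2.124638559454845 gap 0.5 | move tool [0.0721 0.0238 0.1374] spin 0.25
```

Request:
apply_moves(
  increments=[
    [[0.01,0,-0.03,0],[0,0,-0.03,0],[0,0,-0.03,0]],
  ],
)

```text
t: 16.35
tcp_pos: [0.5054, 0.0714, 0.3384]
tool_rot: [-0.254, 0.965, 0.004, -0.061]
force: [0.6, -0.2, -0.7]
finger_gap: 0.501
```

```bash
python3 -c "
from h import *
tl(); go(.4275,.0588,.12,209.4)"
```

```text
tcp [0.5054 0.0714 0.3384] down in tool [-0.1153 -0.0395  0.9925] tilt deg about toolx,y [ 2.2663 -6.6225] q [-0.0654  0.3706  1.6123 -0.0314  1.2773 -2.1392] t 16.35
tcp [0.5054 0.0714 0.3384] yaw -150.42 t 16.35 q6 -2.1392287063529185 gap 0.501 | move tool [0.0483 0.0185 0.2264] spin 0.18
```

Request:
apply_moves(
  increments=[
    [[0,0,0.03,0],[0,0,0.03,0],[0,0,0.03,0]],
  ],
)

```text
t: 16.65
tcp_pos: [0.5003, 0.068, 0.2581]
tool_rot: [-0.254, 0.966, 0.0, -0.05]
force: [0.1, -0.3, 0.5]
finger_gap: 0.502
```

```bash
python3 -c "
from h import *
tl(); go(.4275,.0588,.12,209.4)"
```

```text
tcp [0.5003 0.068  0.2581] down in tool [-0.096  -0.0254  0.9951] tilt deg about toolx,y [ 1.458  -5.5101] q [-0.0721  0.4613  1.7264 -0.0368  1.0484 -2.1368] t 16.65
tcp [0.5003 0.068  0.2581] yaw -150.49 t 16.65 q6 -2.136788167540646 gap 0.502 | move tool [0.0543 0.0242 0.1446] spin 0.11
```

Request:
apply_moves(
  increments=[
    [[0,0,0.05,0],[0,0,0,0],[0,0,0.05,0],[0,0,0,0]],
  ],
)

```text
t: 17.05
tcp_pos: [0.489, 0.0646, 0.1607]
tool_rot: [-0.254, 0.966, 0.001, -0.055]
force: [-1.2, 0.2, -0.7]
finger_gap: 0.501
```

```bash
python3 -c "
from h import *
tl(); go(.4275,.0588,.12,209.4)"
```

```text
tcp [0.489  0.0646 0.1607] down in tool [-0.1055 -0.0306  0.9939] tilt deg about toolx,y [ 1.7521 -6.0579] q [-0.0799  0.6124  1.822  -0.0465  0.8126 -2.131 ] t 17.05
tcp [0.489  0.0646 0.1607] yaw -150.46 t 17.05 q6 -2.130963626364112 gap 0.501 | move tool [0.0518 0.0238 0.0472] spin 0.14
```

Request:
apply_moves(
  increments=[
    [[0,0,-0.01,0],[0,0,-0.01,0],[0,0,-0.01,0],[0,0,-0.01,0],[0,0,-0.01,0]],
  ],
)

```text
t: 17.55
tcp_pos: [0.5002, 0.0658, 0.2287]
tool_rot: [-0.254, 0.966, -0.003, -0.044]
force: [-0.2, 0.4, -0.7]
finger_gap: 0.5
```

```bash
python3 -c "
from h import *
tl(); go(.4275,.0588,.12,209.4)"
```

```text
tcp [0.5002 0.0658 0.2287] down in tool [-0.0861 -0.0172  0.9961] tilt deg about toolx,y [ 0.9839 -4.941 ] q [-0.0758  0.5022  1.7601 -0.0411  0.9609 -2.136 ] t 17.55
tcp [0.5002 0.0658 0.2287] yaw -150.49 t 17.55 q6 -2.1360175572797093 gap 0.5 | move tool [0.0571 0.0278 0.1145] spin 0.11
```

Request:
apply_moves(
  increments=[
    [[0,0,0.01,0],[0,0,0.01,0],[0,0,0.01,0],[0,0,0.01,0],[0,0,0.01,0]],
  ],
)

```text
t: 18.05
tcp_pos: [0.4981, 0.0644, 0.1812]
tool_rot: [-0.254, 0.966, -0.005, -0.038]
force: [-0.7, -0.5, 0.1]
finger_gap: 0.5
```

```bash
python3 -c "
from h import *
tl(); go(.4275,.0588,.12,209.4)"
```

```text
tcp [0.4981 0.0644 0.1812] down in tool [-0.0764 -0.0106  0.997 ] tilt deg about toolx,y [ 0.6095 -4.3805] q [-0.0788  0.576   1.8066 -0.046   0.8289 -2.132 ] t 18.05
tcp [0.4981 0.0644 0.1812] yaw -150.49 t 18.05 q6 -2.1319964883535696 gap 0.5 | move tool [0.0594 0.0292 0.0662] spin 0.11
```

Request:
apply_moves(
  increments=[
    [[0.01,0,0,0],[0.01,0,0,0],[0.01,0,0,0],[0.01,0,0,0],[0.01,0,0,0]],
  ],
)

```text
t: 18.55
tcp_pos: [0.4496, 0.0381, 0.1819]
tool_rot: [-0.255, 0.966, -0.003, -0.042]
force: [1.0, -0.2, -0.0]
finger_gap: 0.501
```

```bash
python3 -c "
from h import *
tl(); go(.4275,.0588,.12,209.4)"
```

```text
tcp [0.4496 0.0381 0.1819] down in tool [-0.0832 -0.0152  0.9964] tilt deg about toolx,y [ 0.8711 -4.7723] q [-0.144   0.5313  1.928  -0.0567  0.7583 -2.1876] t 18.55
tcp [0.4496 0.0381 0.1819] yaw -150.43 t 18.55 q6 -2.1875927021628265 gap 0.501 | move tool [0.0039 0.0279 0.0629] spin 0.17
```

Request:
apply_moves(
  increments=[
    [[0,-0.005,-0.01,0],[0,-0.005,-0.01,0],[0,-0.005,-0.01,0],[0,-0.005,-0.01,0],[0,0,-0.01,0]],
  ],
)

```text
t: 19.05
tcp_pos: [0.4632, 0.0194, 0.2365]
tool_rot: [-0.253, 0.966, -0.004, -0.041]
force: [0.2, 0.2, 0.6]
finger_gap: 0.502
```

```bash
python3 -c "
from h import *
tl(); go(.4275,.0588,.12,209.4)"
```

```text
tcp [0.4632 0.0194 0.2365] down in tool [-0.0815 -0.0137  0.9966] tilt deg about toolx,y [ 0.7855 -4.6754] q [-0.1794  0.4424  1.8562 -0.0524  0.9153 -2.2298] t 19.05
tcp [0.4632 0.0194 0.2365] yaw -150.57 t 19.05 q6 -2.229800163089274 gap 0.502 | move tool [0.0022 0.0503 0.1178] spin 0.03
```

Request:
apply_moves(
  increments=[
    [[0,0,0.01,0],[0,0,0.01,0],[0,0,0.01,0],[0,0,0.01,0],[0,0,0.01,0]],
  ],
)

```text
t: 19.55
tcp_pos: [0.4604, 0.0178, 0.1855]
tool_rot: [-0.254, 0.967, -0.005, -0.038]
force: [-0.4, 0.2, 0.4]
finger_gap: 0.501
```

```bash
python3 -c "
from h import *
tl(); go(.4275,.0588,.12,209.4)"
```

```text
tcp [0.4604 0.0178 0.1855] down in tool [-0.0765 -0.01    0.997 ] tilt deg about toolx,y [ 0.5737 -4.3891] q [-0.1839  0.5305  1.9074 -0.0596  0.7698 -2.2235] t 19.55
tcp [0.4604 0.0178 0.1855] yaw -150.59 t 19.55 q6 -2.22348667940353 gap 0.501 | move tool [0.0035 0.0512 0.0665] spin 0.01
```

Request:
apply_moves(
  increments=[
    [[-0.01,0,-0.01,0],[-0.01,0,-0.02,0],[0,0,-0.02,0],[0,0,-0.02,0],[0,0,-0.01,0]],
  ],
)

```text
t: 20.05
tcp_pos: [0.4801, 0.031, 0.2558]
tool_rot: [-0.253, 0.966, -0.0, -0.048]
force: [0.7, -0.1, 0.1]
finger_gap: 0.502
```

Request:
apply_moves(
  increments=[
    [[-0.035,0,0.035,0],[-0.03,0,0.03,0],[-0.02,0,0.02,0],[-0.01,0,0.01,0],[0,0,0,0]],
  ],
)

```text
t: 20.55
tcp_pos: [0.5559, 0.076, 0.1476]
tool_rot: [-0.253, 0.966, -0.001, -0.048]
force: [-0.5, 0.2, 0.0]
finger_gap: 0.499
```

```bash
python3 -c "
from h import *
tl(); go(.4275,.0588,.12,209.4)"
```

```text
tcp [0.5559 0.076  0.1476] down in tool [-0.093  -0.0219  0.9954] tilt deg about toolx,y [ 1.2561 -5.3369] q [-0.0506  0.6899  1.6633 -0.0404  0.8793 -2.1065] t 20.55
tcp [0.5559 0.076  0.1476] yaw -150.59 t 20.55 q6 -2.1065088189454864 gap 0.499 | move tool [0.1172 0.0472 0.0397] spin 0.01
```

Request:
apply_moves(
  increments=[
    [[0.01,0,-0.01,0],[0.035,0,-0.035,0],[-0.035,0,0.035,0],[-0.03,0,0.03,0],[-0.01,0,0.01,0]],
  ],
)

```text
t: 21.05
tcp_pos: [0.5764, 0.0858, 0.1328]
tool_rot: [-0.252, 0.967, -0.005, -0.039]
force: [-0.4, -0.1, -0.3]
finger_gap: 0.497
```

```bash
python3 -c "
from h import *
tl(); go(.4275,.0588,.12,209.4)"
```

```text
tcp [0.5764 0.0858 0.1328] down in tool [-0.0787 -0.0107  0.9968] tilt deg about toolx,y [ 0.6108 -4.5155] q [-0.0316  0.7288  1.6221 -0.0413  0.8642 -2.0836] t 21.05
tcp [0.5764 0.0858 0.1328] yaw -150.8 t 21.05 q6 -2.083625173716563 gap 0.497 | move tool [0.1417 0.0488 0.0246] spin -0.2
```

Request:
apply_moves(
  increments=[
    [[0.035,0,-0.035,0],[-0.035,0,0.035,0],[0.035,0,-0.035,0],[-0.035,0,0.035,0]],
  ],
)

```text
t: 21.45
tcp_pos: [0.5531, 0.0794, 0.1193]
tool_rot: [-0.252, 0.965, 0.007, -0.078]
force: [2.6, 0.5, 1.1]
finger_gap: 0.501
```

```bash
python3 -c "
from h import *
tl(); go(.4275,.0588,.12,209.4)"
```

```text
tcp [0.5531 0.0794 0.1193] down in tool [-0.1474 -0.0526  0.9877] tilt deg about toolx,y [ 3.0164 -8.4782] q [-0.0439  0.7484  1.6438 -0.0418  0.9036 -2.0966] t 21.45
tcp [0.5531 0.0794 0.1193] yaw -150.54 t 21.45 q6 -2.0965582922616997 gap 0.501 | move tool [0.1183 0.0429 0.0192] spin 0.06
```

Request:
apply_moves(
  increments=[
    [[0.0,0,0,0]],
  ],
)

```text
t: 21.55
tcp_pos: [0.5504, 0.0792, 0.1107]
tool_rot: [-0.251, 0.964, 0.009, -0.086]
force: [-0.0, -0.3, 0.3]
finger_gap: 0.502
```

```bash
python3 -c "
from h import *
tl(); go(.4275,.0588,.12,209.4)"
```

```text
tcp [0.5504 0.0792 0.1107] down in tool [-0.1604 -0.061   0.9852] tilt deg about toolx,y [ 3.4966 -9.2321] q [-0.0446  0.7637  1.6446 -0.0416  0.9031 -2.097 ] t 21.55
tcp [0.5504 0.0792 0.1107] yaw -150.49 t 21.55 q6 -2.096965701575927 gap 0.502 | move tool [0.1169 0.0421 0.0122] spin 0.11
```

Request:
apply_moves(
  increments=[
    [[-0.02,0,0,0],[-0.02,0,0,0],[-0.02,0,0,0],[-0.02,0,0,0],[0,0,0,0]],
  ],
)

```text
t: 22.05
tcp_pos: [0.6141, 0.115, 0.1019]
tool_rot: [-0.251, 0.964, 0.01, -0.092]
force: [-0.0, -0.6, 0.1]
finger_gap: 0.501
```

```bash
python3 -c "
from h import *
tl(); go(.4275,.0588,.12,209.4)"
```

```text
tcp [0.6141 0.115  0.1019] down in tool [-0.1718 -0.0653  0.983 ] tilt deg about toolx,y [ 3.7438 -9.891 ] q [ 0.0152  0.8402  1.4522 -0.0278  1.0326 -2.0478] t 22.05
tcp [0.6141 0.115  0.1019] yaw -150.53 t 22.05 q6 -2.047796101616647 gap 0.501 | move tool [0.1904 0.0418 0.0176] spin 0.07
```

Request:
apply_moves(
  increments=[
    [[0.0,0,-0.02,0],[0,0,-0.02,0],[0,0,-0.02,0],[0,0,-0.02,0],[0,0,0,0]],
  ],
)

```text
t: 22.55
tcp_pos: [0.6211, 0.1126, 0.192]
tool_rot: [-0.25, 0.964, 0.009, -0.094]
force: [0.2, -0.4, 0.6]
finger_gap: 0.504
```

```bash
python3 -c "
from h import *
tl(); go(.4275,.0588,.12,209.4)"
```

```text
tcp [0.6211 0.1126 0.192 ] down in tool [-0.1769 -0.065   0.9821] tilt deg about toolx,y [  3.727  -10.1899] q [ 0.0123  0.7253  1.3958 -0.0289  1.2084 -2.0538] t 22.55
tcp [0.6211 0.1126 0.192 ] yaw -150.55 t 22.55 q6 -2.053810424462663 gap 0.504 | move tool [0.1792 0.0413 0.1084] spin 0.05
```

Request:
apply_moves(
  increments=[
    [[0.0,0,-0.02,0],[0,0,-0.02,0],[0,0,-0.02,0],[0,0,-0.02,0],[0,0,0,0]],
  ],
)

```text
t: 23.05
tcp_pos: [0.6275, 0.1111, 0.2746]
tool_rot: [-0.249, 0.963, 0.01, -0.099]
force: [0.3, -0.5, -0.2]
finger_gap: 0.503
```

```bash
python3 -c "
from h import *
tl(); go(.4275,.0588,.12,209.4)"
```

```text
tcp [0.6275 0.1111 0.2746] down in tool [-0.1859 -0.0677  0.9802] tilt deg about toolx,y [  3.8838 -10.7146] q [ 0.0105  0.6402  1.3113 -0.0293  1.3873 -2.0583] t 23.05
tcp [0.6275 0.1111 0.2746] yaw -150.63 t 23.05 q6 -2.058286082179809 gap 0.503 | move tool [0.1677 0.0394 0.1923] spin -0.03
```

```bash
python3 -c "
from h import *
tl()
for i in range(3): manip.snapshot('top'); tl()"
```

```text
tcp [0.6275 0.1111 0.2746] down in tool [-0.1859 -0.0677  0.9802] tilt deg about toolx,y [  3.8838 -10.7146] q [ 0.0105  0.6402  1.3113 -0.0293  1.3873 -2.0583] t 23.05
tcp [0.6264 0.111  0.273 ] down in tool [-0.1891 -0.0694  0.9795] tilt deg about toolx,y [  3.9777 -10.8976] q [ 0.0104  0.6417  1.3138 -0.0294  1.3869 -2.0583] t 23.1
tcp [0.6259 0.1112 0.2717] down in tool [-0.191  -0.0706  0.979 ] tilt deg about toolx,y [  4.0506 -11.0102] q [ 0.0106  0.6433  1.3149 -0.0292  1.3865 -2.0581] t 23.15
tcp [0.6258 0.1113 0.2708] down in tool [-0.1922 -0.0714  0.9788] tilt deg about toolx,y [  4.0963 -11.0794] q [ 0.0107  0.6445  1.3152 -0.029   1.3866 -2.0581] t 23.2
```

Request:
apply_moves(
  increments=[
    [[0.0,0,-0.05,0]],
  ],
)

```text
t: 23.3
tcp_pos: [0.6305, 0.1124, 0.3116]
tool_rot: [-0.249, 0.962, 0.013, -0.113]
force: [0.7, -0.1, -0.6]
finger_gap: 0.499
```

```bash
python3 -c "
from h import *
tl()
for i in range(4): manip.snapshot('top'); tl()"
```

```text
tcp [0.6305 0.1124 0.3116] down in tool [-0.2103 -0.0813  0.9743] tilt deg about toolx,y [  4.6609 -12.1404] q [ 0.0123  0.618   1.2492 -0.0282  1.5001 -2.0595] t 23.3
tcp [0.6373 0.1127 0.3243] down in tool [-0.1892 -0.0697  0.9795] tilt deg about toolx,y [  3.9949 -10.904 ] q [ 0.0126  0.6075  1.2298 -0.0283  1.5053 -2.0596] t 23.35
tcp [0.6382 0.1127 0.3237] down in tool [-0.1848 -0.0673  0.9805] tilt deg about toolx,y [  3.8596 -10.651 ] q [ 0.0126  0.6074  1.2309 -0.0283  1.4993 -2.0595] t 23.4
tcp [0.637  0.1127 0.3215] down in tool [-0.1881 -0.0691  0.9797] tilt deg about toolx,y [  3.9619 -10.8412] q [ 0.0127  0.6091  1.2346 -0.0283  1.4978 -2.0594] t 23.45
tcp [0.6358 0.1127 0.3196] down in tool [-0.1918 -0.0711  0.9788] tilt deg about toolx,y [  4.0798 -11.0598] q [ 0.0127  0.6105  1.2376 -0.0283  1.4977 -2.0594] t 23.5
```

Request:
apply_moves(
  increments=[
    [[0.0,0,0.05,0]],
  ],
)

```text
t: 23.6
tcp_pos: [0.6296, 0.1112, 0.2752]
tool_rot: [-0.249, 0.964, 0.009, -0.095]
force: [1.1, 0.4, -1.1]
finger_gap: 0.499
```

```bash
python3 -c "
from h import *
tl()
for i in range(4): manip.snapshot('top'); tl()"
```

```text
tcp [0.6296 0.1112 0.2752] down in tool [-0.1789 -0.0641  0.9818] tilt deg about toolx,y [  3.6766 -10.3079] q [ 0.0106  0.6397  1.3094 -0.0292  1.3817 -2.0582] t 23.6
tcp [0.6205 0.1109 0.2625] down in tool [-0.2032 -0.0773  0.9761] tilt deg about toolx,y [  4.4314 -11.7249] q [ 0.0102  0.6507  1.3303 -0.0293  1.378  -2.0581] t 23.65
tcp [0.6198 0.111  0.2634] down in tool [-0.2079 -0.08    0.9749] tilt deg about toolx,y [  4.5865 -11.9981] q [ 0.0104  0.6506  1.3282 -0.0291  1.3857 -2.0582] t 23.7
tcp [0.6221 0.1111 0.2663] down in tool [-0.2028 -0.0772  0.9762] tilt deg about toolx,y [  4.4266 -11.7032] q [ 0.0105  0.6486  1.3225 -0.0291  1.3874 -2.0582] t 23.75
tcp [0.6243 0.1111 0.2687] down in tool [-0.1972 -0.0741  0.9776] tilt deg about toolx,y [  4.2501 -11.3747] q [ 0.0105  0.6467  1.3179 -0.0291  1.3874 -2.0582] t 23.8
```

```bash
cat > hold.py <<'E'
import sys
from h import *
for i in range(int(sys.argv[1])): manip.snapshot('top')
tl()
E
python3 hold.py 4
```

```text
tcp [0.6269 0.1112 0.2724] down in tool [-0.1891 -0.0696  0.9795] tilt deg about toolx,y [  3.9937 -10.899 ] q [ 0.0105  0.6431  1.3128 -0.0292  1.3866 -2.0582] t 24.0
```

Request:
apply_moves(
  increments=[
    [[0.0,0,0.05,0],[0,0,0,0]],
  ],
)

```text
t: 24.2
tcp_pos: [0.6193, 0.1098, 0.226]
tool_rot: [-0.249, 0.964, 0.009, -0.097]
force: [-1.1, -0.4, -0.8]
finger_gap: 0.502
```

```bash
python3 -c "
from h import *
tl()
for i in range(6): manip.snapshot('top'); tl()"
```

```text
tcp [0.6193 0.1098 0.226 ] down in tool [-0.1823 -0.066   0.981 ] tilt deg about toolx,y [  3.783  -10.5027] q [ 0.0086  0.6825  1.377  -0.0304  1.2751 -2.0568] t 24.2
tcp [0.6233 0.1099 0.2306] down in tool [-0.1724 -0.0606  0.9832] tilt deg about toolx,y [ 3.4722 -9.9258] q [ 0.0087  0.6784  1.3692 -0.0304  1.2756 -2.0568] t 24.25
tcp [0.6249 0.1099 0.2325] down in tool [-0.1682 -0.0582  0.984 ] tilt deg about toolx,y [ 3.3366 -9.6825] q [ 0.0087  0.6766  1.366  -0.0304  1.2756 -2.0569] t 24.3
tcp [0.6254 0.11   0.2333] down in tool [-0.1665 -0.0574  0.9844] tilt deg about toolx,y [ 3.2879 -9.5864] q [ 0.0087  0.6757  1.3651 -0.0304  1.2756 -2.0568] t 24.35
tcp [0.6255 0.1099 0.2335] down in tool [-0.1661 -0.0571  0.9844] tilt deg about toolx,y [ 3.2733 -9.5637] q [ 0.0087  0.6754  1.3652 -0.0304  1.2754 -2.0568] t 24.4
tcp [0.6252 0.11   0.2333] down in tool [-0.1664 -0.0573  0.9844] tilt deg about toolx,y [ 3.2839 -9.5814] q [ 0.0087  0.6753  1.3658 -0.0304  1.2752 -2.0568] t 24.45
tcp [0.6249 0.11   0.233 ] down in tool [-0.167  -0.0576  0.9843] tilt deg about toolx,y [ 3.3016 -9.615 ] q [ 0.0087  0.6755  1.3665 -0.0304  1.2749 -2.0568] t 24.5
```

Request:
apply_moves(
  increments=[
    [[0.0,0,-0.05,0]],
  ],
)

```text
t: 24.6
tcp_pos: [0.6294, 0.1113, 0.275]
tool_rot: [-0.249, 0.964, 0.009, -0.095]
force: [0.3, -0.2, -0.1]
finger_gap: 0.497
```

```bash
python3 hold.py 2
```

```text
tcp [0.6375 0.1116 0.2872] down in tool [-0.1536 -0.0503  0.9869] tilt deg about toolx,y [ 2.881  -8.8333] q [ 0.0111  0.6282  1.2929 -0.0293  1.3803 -2.0581] t 24.7
```

Request:
apply_moves(
  increments=[
    [[0.0,0,0.05,0],[0,0,-0.05,0]],
  ],
)

```text
t: 24.9
tcp_pos: [0.6287, 0.1113, 0.2674]
tool_rot: [-0.25, 0.964, 0.008, -0.091]
force: [-2.4, 0.4, -3.3]
finger_gap: 0.498
```

```bash
python3 -c "
from h import *
tl()
for i in range(6): manip.snapshot('top'); tl()"
```

```text
tcp [0.6287 0.1113 0.2674] down in tool [-0.1724 -0.0606  0.9832] tilt deg about toolx,y [ 3.4734 -9.9282] q [ 0.0107  0.6442  1.3233 -0.0294  1.3557 -2.0578] t 24.9
tcp [0.6393 0.1118 0.2852] down in tool [-0.1407 -0.0434  0.9891] tilt deg about toolx,y [ 2.4846 -8.0873] q [ 0.0113  0.6278  1.2984 -0.0294  1.3604 -2.0578] t 24.95
tcp [0.6428 0.1117 0.2888] down in tool [-0.1288 -0.0368  0.991 ] tilt deg about toolx,y [ 2.1066 -7.3986] q [ 0.0111  0.6242  1.2932 -0.0295  1.3554 -2.0578] t 25.0
tcp [0.6429 0.1117 0.2893] down in tool [-0.1274 -0.036   0.9912] tilt deg about toolx,y [ 2.0625 -7.3182] q [ 0.0111  0.6234  1.2935 -0.0296  1.3545 -2.0578] t 25.05
tcp [0.6422 0.1117 0.2889] down in tool [-0.1286 -0.0367  0.991 ] tilt deg about toolx,y [ 2.1011 -7.3895] q [ 0.0111  0.6233  1.2949 -0.0296  1.3546 -2.0578] t 25.1
tcp [0.6416 0.1116 0.2884] down in tool [-0.1301 -0.0375  0.9908] tilt deg about toolx,y [ 2.1465 -7.474 ] q [ 0.0111  0.6234  1.2962 -0.0296  1.3547 -2.0578] t 25.15
tcp [0.6411 0.1116 0.288 ] down in tool [-0.1312 -0.0381  0.9906] tilt deg about toolx,y [ 2.1842 -7.5391] q [ 0.0111  0.6237  1.2972 -0.0295  1.3548 -2.0578] t 25.2
```

Request:
apply_moves(
  increments=[
    [[0.0,0,0.05,0],[0,0,-0.05,0]],
  ],
)

```text
t: 25.4
tcp_pos: [0.6299, 0.1111, 0.2628]
tool_rot: [-0.25, 0.965, 0.006, -0.086]
force: [-2.3, 0.2, -4.2]
finger_gap: 0.501
```

```bash
python3 hold.py 3
```

```text
tcp [0.6456 0.1117 0.2888] down in tool [-0.1101 -0.0267  0.9936] tilt deg about toolx,y [ 1.5273 -6.3239] q [ 0.0111  0.6211  1.2981 -0.0297  1.3324 -2.0575] t 25.55
```

Request:
apply_moves(
  increments=[
    [[0.0,0,0.05,0],[0,0,-0.05,0]],
  ],
)

```text
t: 25.75
tcp_pos: [0.6379, 0.1112, 0.264]
tool_rot: [-0.25, 0.966, 0.002, -0.07]
force: [-2.3, -0.1, -5.0]
finger_gap: 0.498
```

```bash
python3 hold.py 3
```

```text
tcp [0.6515 0.1117 0.2908] down in tool [-0.0836 -0.0122  0.9964] tilt deg about toolx,y [ 0.6969 -4.795 ] q [ 0.011   0.6172  1.298  -0.0301  1.306  -2.0571] t 25.9
```

Request:
apply_moves(
  increments=[
    [[0.0,0,0.05,0],[0,0,-0.05,0]],
  ],
)

```text
t: 26.1
tcp_pos: [0.6458, 0.1111, 0.2669]
tool_rot: [-0.25, 0.967, -0.002, -0.052]
force: [-3.1, -1.0, -5.4]
finger_gap: 0.501
```

```bash
python3 hold.py 3
```

```text
tcp [0.6579 0.1117 0.2945] down in tool [-0.0524  0.0048  0.9986] tilt deg about toolx,y [-0.2762 -3.0057] q [ 0.011   0.6109  1.2981 -0.0305  1.2766 -2.0567] t 26.25
```

Request:
apply_moves(
  increments=[
    [[0.0,0,0.05,0],[0,0,-0.05,0]],
  ],
)

```text
t: 26.45
tcp_pos: [0.6541, 0.1111, 0.2719]
tool_rot: [-0.25, 0.968, -0.007, -0.032]
force: [-3.1, 0.1, -5.9]
finger_gap: 0.498
```

```bash
python3 hold.py 3
```

```text
tcp [0.6645 0.1118 0.2996] down in tool [-0.0174  0.0238  0.9996] tilt deg about toolx,y [-1.3637 -0.9967] q [ 0.0111  0.6024  1.2991 -0.0308  1.2442 -2.0562] t 26.6
```

Request:
apply_moves(
  increments=[
    [[0.0,0,0.035,0],[0,0,-0.035,0]],
  ],
)

```text
t: 26.8
tcp_pos: [0.6637, 0.1116, 0.3001]
tool_rot: [-0.25, 0.968, -0.014, -0.004]
force: [-0.7, -0.1, -2.0]
finger_gap: 0.504
```

```bash
python3 hold.py 4; python3 -c "
from h import *
go(.4275,.0588,.12,209.4)"
```

```text
tcp [0.6695 0.1122 0.3163] down in tool [0.0135 0.0405 0.9991] tilt deg about toolx,y [-2.3228  0.7714] q [ 0.0116  0.5825  1.289  -0.031   1.2391 -2.0562] t 27.0
tcp [0.6695 0.1122 0.3163] yaw -150.96 t 27.0 q6 -2.056187149962891 gap 0.499 | move tool [0.2401 0.0786 0.1901] spin -0.36
```

Request:
apply_moves(
  increments=[
    [[0.02,0.007,0.01,0],[0.035,0.012,0.02,0],[0.04,0.013,0.025,0],[0.04,0.013,0.025,0],[0.03,0.01,0.02,0]],
  ],
)

```text
t: 27.5
tcp_pos: [0.5063, 0.0767, 0.2247]
tool_rot: [-0.251, 0.967, -0.024, 0.035]
force: [0.0, 0.7, -0.3]
finger_gap: 0.502
```

```bash
python3 hold.py 3; python3 -c "
from h import *
go(.4275,.0588,.12,209.4)"
```

```text
tcp [0.5063 0.0768 0.2241] down in tool [0.0521 0.0624 0.9967] tilt deg about toolx,y [-3.577   2.9891] q [-0.0568  0.4798  1.831  -0.0364  0.7537 -2.1088] t 27.65
tcp [0.5063 0.0768 0.2241] yaw -150.87 t 27.65 q6 -2.108764366567887 gap 0.497 | move tool [0.0829 0.0288 0.0983] spin -0.27
```

Request:
apply_moves(
  increments=[
    [[0.0,0,-0.05,0],[0,0,0.05,0]],
  ],
)

```text
t: 27.85
tcp_pos: [0.5145, 0.0768, 0.2405]
tool_rot: [-0.25, 0.967, -0.029, 0.049]
force: [3.4, -0.1, -1.0]
finger_gap: 0.498
```

```bash
python3 hold.py 3; python3 -c "
from h import *
go(.4275,.0588,.12,209.4)"
```

```text
tcp [0.5055 0.0766 0.2237] down in tool [0.0451 0.0579 0.9973] tilt deg about toolx,y [-3.3177  2.5847] q [-0.0573  0.4814  1.8286 -0.036   0.7629 -2.1087] t 28.0
tcp [0.5055 0.0766 0.2237] yaw -150.95 t 28.0 q6 -2.1087138621333725 gap 0.501 | move tool [0.0815 0.0281 0.0987] spin -0.35
```

Request:
apply_moves(
  increments=[
    [[0.0,0,-0.05,0],[0,0,0.05,0]],
  ],
)

```text
t: 28.2
tcp_pos: [0.5123, 0.0769, 0.2392]
tool_rot: [-0.25, 0.967, -0.026, 0.041]
force: [3.8, -0.2, 0.8]
finger_gap: 0.503
```

```bash
python3 hold.py 3; python3 -c "
from h import *
go(.4275,.0588,.12,209.4)"
```

```text
tcp [0.5027 0.0767 0.2228] down in tool [0.0317 0.0494 0.9983] tilt deg about toolx,y [-2.8325  1.8159] q [-0.0573  0.4832  1.8273 -0.0355  0.7782 -2.109 ] t 28.35
tcp [0.5027 0.0767 0.2228] yaw -151.0 t 28.35 q6 -2.1089776619967604 gap 0.504 | move tool [0.0777 0.0257 0.0993] spin -0.4
```

Request:
apply_moves(
  increments=[
    [[0.0,0,-0.05,0],[0,0,0.05,0]],
  ],
)

```text
t: 28.55
tcp_pos: [0.5077, 0.0771, 0.2382]
tool_rot: [-0.25, 0.967, -0.023, 0.031]
force: [3.6, -1.3, -0.6]
finger_gap: 0.499
```

```bash
python3 hold.py 3; python3 -c "
from h import *
go(.4275,.0588,.12,209.4)"
```

```text
tcp [0.4983 0.077  0.2224] down in tool [0.0143 0.0385 0.9992] tilt deg about toolx,y [-2.2066  0.8171] q [-0.0574  0.4837  1.8272 -0.0349  0.7984 -2.1095] t 28.7
tcp [0.4983 0.077  0.2224] yaw -151.04 t 28.7 q6 -2.1094953601867927 gap 0.504 | move tool [0.0722 0.0223 0.1006] spin -0.44
```

Request:
apply_moves(
  increments=[
    [[0.01,0.003,0.01,0],[0.02,0.006,0.02,0],[0.02,0.006,0.02,0],[0.015,0.005,0.015,0],[0.005,0.002,0.005,0]],
  ],
)

```text
t: 29.2
tcp_pos: [0.4323, 0.0602, 0.1545]
tool_rot: [-0.251, 0.968, -0.018, 0.016]
force: [-0.6, -0.9, 0.2]
finger_gap: 0.5
```

```bash
python3 hold.py 3; python3 -c "
from h import *
go(.4275,.0588,.12,209.4)"
```

```text
tcp [0.435  0.0602 0.1554] down in tool [0.0269 0.0467 0.9985] tilt deg about toolx,y [-2.6795  1.5409] q [-0.106   0.5565  2.0421 -0.048   0.4946 -2.1417] t 29.35
tcp [0.435  0.0602 0.1554] yaw -150.93 t 29.35 q6 -2.141696052674252 gap 0.498 | move tool [0.0082 0.0041 0.035 ] spin -0.33
```

```bash
python3 - <<'E'
from h import *
b,d,c=shot('wrist','w12')
E
cat >> h.py <<'E'
def gp():
    """grasp point 54 mm ahead of tcp"""
    s=manip.sense(); Rt=Rn.from_quat(s["tool_rot"]).as_matrix()
    return s["tcp_pos"]+Rt@np.array([0,0,.054]),Rt
def gog(x,y,z=None,yaw=None):
    """move so that the grasp point comes to x,y,z (world)"""
    g,Rt=gp(); d=np.array([x,y,g[2] if z is None else z])-g; a=np.degrees(np.arctan2(Rt[1,0],Rt[0,0]))
    sp=0 if yaw is None else -((yaw-a+180)%360-180)
    s=manip.sense()
    print("grasp",g,"yaw",round(a,2),"t",round(s["t"],2),"gap",round(s["finger_gap"],3),"| tool mm",(Rt.T@d*1000).round(1),"spin",round(sp,2),"sumq",round(np.degrees(s['q'][1]+s['q'][2]+s['q'][4]-np.pi),2),"q4",round(np.degrees(s['q'][3]),2),"F",s['force'].round(1))
E
python3 - <<'E'
from h import *
b,d,c=load('w12')
px=[(266,248),(317,249),(314,340),(268,340)]
W=ray(c,px,0.044); print(W); print(W.mean(0),np.linalg.norm(np.diff(W,axis=0),axis=1))
ax=((W[0]+W[1])-(W[2]+W[3]))/2; ax/=np.linalg.norm(ax); print(np.degrees(np.arctan2(ax[1],ax[0])))
m=W.mean(0); print("padc",m+ax*.061, "cap",ray(c,[(292,226)],0.036))
t=m+ax*.061
gog(t[0],t[1],0.033,209.4)
E
```

```text
[[0.4496 0.0548 0.044 ]
 [0.4332 0.0842 0.044 ]
 [0.4992 0.1225 0.044 ]
 [0.5173 0.0932 0.044 ]]
[0.4748 0.0887 0.044 ] [0.0336 0.0764 0.0344]
-150.17718707705168
padc [0.4219 0.0583 0.044 ] cap [[0.4302 0.0635 0.036 ]]
grasp [0.4383 0.0587 0.1017] yaw -150.92 t 29.4 gap 0.501 | tool mm [16.4 10.9 67.8] spin -0.32 sumq -2.86 q4 -2.75 F [-0.4  0.2  0.4]
```

Request:
apply_moves(
  increments=[
    [[0.004,0.003,0.01,0],[0.004,0.004,0.015,0],[0.004,0.003,0.015,0],[0,0,0.01,0],[0,0,0.005,0]],
  ],
)

```text
t: 29.9
tcp_pos: [0.4331, 0.0615, 0.103]
tool_rot: [-0.251, 0.967, -0.023, 0.029]
force: [-1.7, -1.1, 1.8]
finger_gap: 0.502
```

```bash
python3 hold.py 3; python3 -c "
from h import *
gog(.424,.0592,.033,209.4)"
```

```text
tcp [0.433  0.0614 0.1033] down in tool [0.0447 0.0593 0.9972] tilt deg about toolx,y [-3.3997  2.5633] q [-0.1036  0.6763  2.0825 -0.0744  0.3128 -2.1124] t 30.05
grasp [0.4367 0.0598 0.0495] yaw -150.82 t 30.05 gap 0.499 | tool mm [12.1  6.6 15.6] spin -0.22 sumq -4.01 q4 -4.26 F [-0.1 -0.1 -0.8]
```

Request:
apply_moves(
  increments=[
    [[0.013,0.007,0.0,0]],
  ],
)

```text
t: 30.15
tcp_pos: [0.4216, 0.0609, 0.1029]
tool_rot: [-0.251, 0.967, -0.024, 0.032]
force: [-0.3, -0.5, 0.3]
finger_gap: 0.501
```

```bash
python3 hold.py 4; python3 -c "
from h import *
gog(.424,.0592,.033,209.4)"
```

```text
tcp [0.419  0.0612 0.1028] down in tool [0.0462 0.0602 0.9971] tilt deg about toolx,y [-3.4536  2.6452] q [-0.108   0.6748  2.1187 -0.0825  0.2765 -2.1081] t 30.35
grasp [0.4227 0.0595 0.0489] yaw -150.82 t 30.35 gap 0.502 | tool mm [-0.2  0.1 16. ] spin -0.22 sumq -4.11 q4 -4.73 F [ 0.5 -0.4  0.6]
```

Request:
apply_moves(
  increments=[
    [[0.0,0.0,0.015,0]],
  ],
)

```text
t: 30.45
tcp_pos: [0.4218, 0.0606, 0.0891]
tool_rot: [-0.251, 0.967, -0.024, 0.032]
force: [0.7, -0.6, 0.1]
finger_gap: 0.502
```

```bash
python3 hold.py 3; python3 -c "
from h import *
gog(.424,.0592,.033,209.4)
b,d,c=shot('wrist','w13')
cv2.imwrite('pics/w13z.png',cv2.resize(b[190:420,160:400],None,fx=2.5,fy=2.5))"
```

```text
tcp [0.4208 0.0606 0.0877] down in tool [0.0466 0.0605 0.9971] tilt deg about toolx,y [-3.4701  2.6698] q [-0.1088  0.713   2.1187 -0.0954  0.2378 -2.0956] t 30.6
grasp [0.4246 0.059  0.0338] yaw -150.82 t 30.6 gap 0.5 | tool mm [0.5 0.5 0.8] spin -0.22 sumq -4.13 q4 -5.47 F [0.2 0.4 0.2]
```

Request:
apply_moves(
  increments=[
    [[0,0,0,0],[0,0,0,0],[0,0,0,0],[0,0,0,0],[0,0,0,0]],
  ],
  fingers=0,
  newtons=20,
)

```text
t: 31.15
tcp_pos: [0.4212, 0.0607, 0.0893]
tool_rot: [-0.251, 0.967, -0.024, 0.031]
force: [-0.2, -0.7, 0.4]
finger_gap: 0.26
```

Request:
apply_moves(
  increments=[
    [[0,0,-0.05,0],[0,0,-0.05,0]],
  ],
)

```text
t: 31.35
tcp_pos: [0.411, 0.0637, 0.1802]
tool_rot: [-0.251, 0.968, -0.019, 0.018]
force: [1.5, -0.4, -0.7]
finger_gap: 0.265
```

```bash
sed -i 's/^go(.*/gog(.5,.06,.15,209.4); tl()/' look.py; python3 look.py 14; python3 tilt.py 14
```

```text
grasp [0.4134 0.0623 0.1263] yaw -150.88 t 31.35 gap 0.265 | tool mm [-75.1 -45.1 -19.8] spin -0.28 sumq -2.62 q4 -2.55 F [ 1.5 -0.4 -0.7]
tcp [0.411  0.0637 0.1802] down in tool [0.0249 0.045  0.9987] tilt deg about toolx,y [-2.5786  1.4244] q [-0.1037  0.4844  2.0801 -0.0446  0.5313 -2.1443] t 31.35
cap pts 1924 959 face centre [0.4177 0.0637 0.1197] normal [-0.8642 -0.4599  0.2041] theta 11.774454357748313 az -151.98136440068427
```

Request:
apply_moves(
  increments=[
    [[-0.015,0,0,0],[-0.03,0,0,0],[-0.03,0,0,0],[-0.03,0,0,0],[-0.01,0,0,0]],
  ],
)

```text
t: 31.95
tcp_pos: [0.5139, 0.1209, 0.1885]
tool_rot: [-0.25, 0.968, -0.021, 0.024]
force: [0.1, 0.1, -0.2]
finger_gap: 0.266
```

```bash
python3 hold.py 4
```

```text
tcp [0.5092 0.1197 0.1878] down in tool [0.0289 0.0502 0.9983] tilt deg about toolx,y [-2.8788  1.6535] q [ 0.0308  0.5592  1.815  -0.0478  0.7193 -2.0097] t 32.15
```

Request:
apply_moves(
  increments=[
    [[0,0,-0.05,0],[0,0,-0.05,0]],
  ],
)

```text
t: 32.35
tcp_pos: [0.4974, 0.1209, 0.2791]
tool_rot: [-0.249, 0.968, -0.018, 0.006]
force: [1.4, -0.1, -1.9]
finger_gap: 0.263
```

```bash
python3 hold.py 2; python3 look.py 15; python3 tilt.py 15
```

```text
tcp [0.5008 0.1213 0.2848] down in tool [0.017  0.0447 0.9989] tilt deg about toolx,y [-2.5613  0.9748] q [ 0.0348  0.3991  1.7414 -0.0391  0.966  -2.0179] t 32.45
grasp [0.5028 0.1196 0.2308] yaw -151.13 t 32.45 gap 0.263 | tool mm [ 32.6 -47.2  82.5] spin -0.53 sumq -2.01 q4 -2.24 F [-0.1 -1.  -1.4]
tcp [0.5008 0.1213 0.2848] down in tool [0.017  0.0447 0.9989] tilt deg about toolx,y [-2.5613  0.9748] q [ 0.0348  0.3991  1.7414 -0.0391  0.966  -2.0179] t 32.45
cap pts 1849 1001 face centre [0.5072 0.1211 0.2243] normal [-0.8408 -0.4446  0.3088] theta 17.98698214781044 az -152.12852191164728
```

Request:
apply_moves(
  increments=[
    [[0,0,0.03,0],[0,0,0.05,0],[0,0,-0.05,0],[0,0,-0.05,0],[0,0,-0.02,0]],
  ],
)

```text
t: 33.05
tcp_pos: [0.4895, 0.1194, 0.275]
tool_rot: [-0.248, 0.968, -0.008, -0.038]
force: [0.1, -0.1, -0.2]
finger_gap: 0.262
```

```bash
python3 hold.py 2; python3 look.py 16; python3 tilt.py 16
```

```text
tcp [0.4903 0.1194 0.2775] down in tool [-0.069   0.0011  0.9976] tilt deg about toolx,y [-0.0621 -3.9553] q [ 0.0318  0.4231  1.7244 -0.037   1.0554 -2.0207] t 33.15
grasp [0.4871 0.1176 0.2237] yaw -151.3 t 33.15 gap 0.261 | tool mm [ 11.2 -56.6  74.7] spin -0.7 sumq 3.52 q4 -2.12 F [-0.3  0.7 -1.2]
tcp [0.4903 0.1194 0.2775] down in tool [-0.069   0.0011  0.9976] tilt deg about toolx,y [-0.0621 -3.9553] q [ 0.0318  0.4231  1.7244 -0.037   1.0554 -2.0207] t 33.15
cap pts 1726 1099 face centre [0.4907 0.119  0.2164] normal [-0.717  -0.3911  0.577 ] theta 35.239050103411635 az -151.3899814037872
```

Request:
apply_moves(
  increments=[
    [[0,0,0.05,0],[0,0,-0.05,0]],
  ],
)

```text
t: 33.45
tcp_pos: [0.4818, 0.1185, 0.2537]
tool_rot: [-0.247, 0.967, -0.004, -0.054]
force: [-2.7, -0.9, -3.0]
finger_gap: 0.26
```

```bash
python3 hold.py 3
```

```text
tcp [0.4927 0.1194 0.2772] down in tool [-0.0561  0.0076  0.9984] tilt deg about toolx,y [-0.4354 -3.2183] q [ 0.0316  0.4222  1.7266 -0.0373  1.0397 -2.0204] t 33.6
```

Request:
apply_moves(
  increments=[
    [[0,0,0.05,0],[0,0,-0.05,0]],
  ],
)

```text
t: 33.8
tcp_pos: [0.487, 0.1186, 0.2544]
tool_rot: [-0.247, 0.968, -0.007, -0.044]
force: [-3.5, -0.1, -2.5]
finger_gap: 0.267
```

```bash
python3 hold.py 2;  python3 look.py 17; python3 tilt.py 17
```

```text
tcp [0.4971 0.1196 0.2767] down in tool [-0.0421  0.0147  0.999 ] tilt deg about toolx,y [-0.8427 -2.4105] q [ 0.0316  0.4238  1.725  -0.0376  1.024  -2.0201] t 33.9
grasp [0.4955 0.1178 0.2228] yaw -151.31 t 33.9 gap 0.266 | tool mm [ 20.7 -51.8  74.5] spin -0.71 sumq 1.79 q4 -2.16 F [ 0.6 -0.7  0.4]
tcp [0.4971 0.1196 0.2767] down in tool [-0.0421  0.0147  0.999 ] tilt deg about toolx,y [-0.8427 -2.4105] q [ 0.0316  0.4238  1.725  -0.0376  1.024  -2.0201] t 33.9
cap pts 1685 1146 face centre [0.4994 0.1192 0.2156] normal [-0.6942 -0.3718  0.6164] theta 38.053225785826506 az -151.82889639510054
```

```bash
python3 -c "
from h import *
gog(.664,-.071,.2228,-178)"
```

```text
grasp [0.4946 0.1178 0.2263] yaw -151.32 t 34.0 gap 0.265 | tool mm [ -58.1 -246.8    5.8] spin 26.68 sumq 1.42 q4 -2.16 F [-0.4 -0.1 -0. ]
```

Request:
apply_moves(
  increments=[
    [[-0.006,-0.025,0,0],[-0.01,-0.042,0,0],[-0.01,-0.044,0,0],[-0.01,-0.044,0,0],[-0.01,-0.04,0,0]],
  ],
)

```text
t: 34.5
tcp_pos: [0.6242, -0.0284, 0.3019]
tool_rot: [-0.252, 0.968, -0.017, -0.003]
force: [0.8, 0.0, -0.4]
finger_gap: 0.264
```

Request:
apply_moves(
  increments=[
    [[-0.007,-0.03,0,5],[-0.003,-0.01,0,7],[0,0,0,7],[0,0,0,5]],
  ],
)

```text
t: 34.9
tcp_pos: [0.6523, -0.0666, 0.3221]
tool_rot: [-0.033, 0.999, -0.023, 0.018]
force: [0.1, 0.1, -0.9]
finger_gap: 0.264
```

```bash
python3 hold.py 2; python3 look.py 18; python3 tilt.py 18;python3 -c "
from h import *
gog(.664,-.071,.2228,-178)"
```

```text
tcp [ 0.6524 -0.0662  0.3225] down in tool [0.0337 0.048  0.9983] tilt deg about toolx,y [-2.754   1.9325] q [-0.2593  0.539   1.3552 -0.037   1.2001 -1.8886] t 35.0
grasp [ 0.6544 -0.0687  0.2686] yaw -175.88 t 35.0 gap 0.261 | tool mm [148.7 144.7 106.8] spin -25.28 sumq -2.71 q4 -2.12 F [ 0.2  0.7 -1. ]
tcp [ 0.6524 -0.0662  0.3225] down in tool [0.0337 0.048  0.9983] tilt deg about toolx,y [-2.754   1.9325] q [-0.2593  0.539   1.3552 -0.037   1.2001 -1.8886] t 35.0
cap pts 1659 1105 face centre [ 0.6595 -0.0694  0.2617] normal [-0.8392 -0.0362  0.5426] theta 32.8574970031703 az -177.52716894090182
grasp [ 0.6542 -0.0681  0.2667] yaw -175.74 t 35.1 gap 0.26 | tool mm [-8.2 -1.5 44.3] spin 2.26 sumq -2.52 q4 -2.11 F [ 0.3  0.3 -0.5]
```

Request:
apply_moves(
  increments=[
    [[-0.004,0,0.02,2],[-0.004,0,0.035,0],[0,0,0.035,0],[0,0,0.035,0],[0,0,0.02,0]],
  ],
)

```text
t: 35.6
tcp_pos: [0.6679, -0.0705, 0.1844]
tool_rot: [-0.024, 0.999, -0.026, 0.027]
force: [-0.4, 0.6, -1.5]
finger_gap: 0.268
```

```bash
python3 hold.py 4; python3 -c "
from h import *
gog(.664,-.071,.115,-178)"
```

```text
tcp [ 0.6694 -0.071   0.1871] down in tool [0.0567 0.0533 0.997 ] tilt deg about toolx,y [-3.0578  3.2494] q [-0.2599  0.7105  1.4375 -0.0423  0.9237 -1.8536] t 35.8
grasp [ 0.6726 -0.0737  0.1333] yaw -177.21 t 35.8 gap 0.266 | tool mm [ 9.5  4.1 17.6] spin 0.79 sumq -4.0 q4 -2.42 F [ 0.2  0.6 -0. ]
```

Request:
apply_moves(
  increments=[
    [[0.008,0.003,0.016,0]],
  ],
)

```text
t: 35.9
tcp_pos: [0.6658, -0.07, 0.1752]
tool_rot: [-0.024, 0.999, -0.028, 0.035]
force: [-0.2, -1.4, 0.1]
finger_gap: 0.264
```

Request:
apply_moves(
  increments=[
    [[0,0,0,0],[0,0,0,0]],
  ],
  fingers=0.24,
)

```text
t: 36.1
tcp_pos: [0.6658, -0.0696, 0.1779]
tool_rot: [-0.025, 0.999, -0.028, 0.036]
force: [0.5, -0.7, -0.2]
finger_gap: 0.265
```

```bash
python3 look.py 19; python3 tilt.py 19
```

```text
grasp [ 0.6697 -0.0725  0.1241] yaw -177.06 t 36.1 gap 0.265 | tool mm [160.5 138.7 -45.2] spin -26.46 sumq -4.78 q4 -2.51 F [ 0.5 -0.7 -0.2]
tcp [ 0.6658 -0.0696  0.1779] down in tool [0.0696 0.0576 0.9959] tilt deg about toolx,y [-3.3014  3.9932] q [-0.2593  0.7155  1.4616 -0.0437  0.8811 -1.8529] t 36.1
cap pts 1663 1143 face centre [ 0.6749 -0.0732  0.1173] normal [-0.8559 -0.0141  0.517 ] theta 31.128180109661614 az -179.05922963089716
```

Request:
apply_moves(
  increments=[
    [[0,0,0,0],[0,0,0,0]],
  ],
  fingers=0.252,
)

```text
t: 36.4
tcp_pos: [0.6664, -0.0697, 0.1795]
tool_rot: [-0.025, 0.999, -0.028, 0.037]
force: [1.2, 0.1, -0.1]
finger_gap: 0.262
```

```bash
python3 look.py 20; python3 tilt.py 20
```

```text
grasp [ 0.6704 -0.0727  0.1257] yaw -177.06 t 36.4 gap 0.262 | tool mm [161.2 138.9 -44.1] spin -26.46 sumq -4.9 q4 -2.5 F [ 1.2  0.1 -0.1]
tcp [ 0.6664 -0.0697  0.1795] down in tool [0.0716 0.0582 0.9957] tilt deg about toolx,y [-3.335   4.1031] q [-0.2592  0.7136  1.4603 -0.0437  0.8822 -1.853 ] t 36.4
cap pts 1659 1096 face centre [ 0.6756 -0.0731  0.119 ] normal [-0.8532  0.0033  0.5215] theta 31.435800908747805 az 179.77892083144644
```

Request:
apply_moves(
  increments=[
    [[0,0,0,0],[0,0,0,0]],
  ],
  fingers=0.26,
)

```text
t: 36.7
tcp_pos: [0.6663, -0.0697, 0.1791]
tool_rot: [-0.025, 0.999, -0.028, 0.036]
force: [0.1, 0.6, 0.1]
finger_gap: 0.266
```

```bash
python3 look.py 21; python3 tilt.py 21
```

```text
grasp [ 0.6702 -0.0727  0.1254] yaw -177.06 t 36.7 gap 0.266 | tool mm [161.1 138.9 -44.3] spin -26.46 sumq -4.87 q4 -2.5 F [0.1 0.6 0.1]
tcp [ 0.6663 -0.0697  0.1791] down in tool [0.071  0.058  0.9958] tilt deg about toolx,y [-3.3262  4.0692] q [-0.2593  0.714   1.4604 -0.0437  0.8822 -1.8529] t 36.7
cap pts 1666 1130 face centre [ 0.6755 -0.0732  0.1187] normal [-0.8504 -0.0137  0.526 ] theta 31.733615478798963 az -179.0744449792375
```

Request:
apply_moves(
  increments=[
    [[0,0,0,0],[0,0,0,0]],
  ],
  fingers=0.264,
)

```text
t: 37.0
tcp_pos: [0.6661, -0.0697, 0.1788]
tool_rot: [-0.025, 0.999, -0.028, 0.036]
force: [0.2, -0.6, -1.1]
finger_gap: 0.262
```

```bash
python3 look.py 22; python3 tilt.py 22
```

```text
grasp [ 0.67   -0.0726  0.125 ] yaw -177.07 t 37.0 gap 0.262 | tool mm [160.9 138.8 -44.5] spin -26.47 sumq -4.82 q4 -2.5 F [ 0.2 -0.6 -1.1]
tcp [ 0.6661 -0.0697  0.1788] down in tool [0.0702 0.0578 0.9959] tilt deg about toolx,y [-3.3113  4.0274] q [-0.2593  0.7145  1.4607 -0.0437  0.8823 -1.8529] t 37.0
cap pts 1664 1117 face centre [ 0.6752 -0.0734  0.1183] normal [-0.8466 -0.0317  0.5313] theta 32.096159859933266 az -177.8578178221309
```

Request:
apply_moves(
  increments=[
    [[0,0,0,0],[0,0,0,0]],
  ],
  fingers=0.268,
)

```text
t: 37.3
tcp_pos: [0.6661, -0.0697, 0.1787]
tool_rot: [-0.025, 0.999, -0.028, 0.036]
force: [0.3, -0.9, -0.0]
finger_gap: 0.27
```

```bash
python3 look.py 23; python3 tilt.py 23
```

```text
grasp [ 0.67   -0.0726  0.125 ] yaw -177.07 t 37.3 gap 0.27 | tool mm [160.8 138.8 -44.5] spin -26.47 sumq -4.82 q4 -2.5 F [ 0.3 -0.9 -0. ]
tcp [ 0.6661 -0.0697  0.1787] down in tool [0.0702 0.0578 0.9959] tilt deg about toolx,y [-3.3108  4.023 ] q [-0.2594  0.7145  1.4607 -0.0437  0.8823 -1.853 ] t 37.3
cap pts 1660 1096 face centre [ 0.6751 -0.0734  0.1182] normal [-0.8602 -0.026   0.5093] theta 30.619078707622275 az -178.27157654241202
```

Request:
apply_moves(
  increments=[
    [[0,0,0,0],[0,0,0,0]],
  ],
  fingers=0.271,
)

```text
t: 37.6
tcp_pos: [0.6661, -0.0697, 0.1788]
tool_rot: [-0.025, 0.999, -0.028, 0.036]
force: [0.4, -0.2, -0.2]
finger_gap: 0.272
```

```bash
python3 look.py 24; python3 tilt.py 24
```

```text
grasp [ 0.67   -0.0726  0.125 ] yaw -177.07 t 37.6 gap 0.272 | tool mm [160.9 138.8 -44.5] spin -26.47 sumq -4.82 q4 -2.5 F [ 0.4 -0.2 -0.2]
tcp [ 0.6661 -0.0697  0.1788] down in tool [0.0702 0.0578 0.9959] tilt deg about toolx,y [-3.3118  4.0269] q [-0.2594  0.7145  1.4607 -0.0437  0.8823 -1.853 ] t 37.6
cap pts 1646 1115 face centre [ 0.6753 -0.0734  0.1185] normal [-0.8367 -0.0167  0.5474] theta 33.18976311737019 az -178.85722238496894
```

Request:
apply_moves(
  increments=[
    [[0,0,0,0],[0,0,0,0]],
  ],
  fingers=0.274,
)

```text
t: 37.9
tcp_pos: [0.6661, -0.0697, 0.1788]
tool_rot: [-0.025, 0.999, -0.028, 0.036]
force: [0.3, -0.0, -1.8]
finger_gap: 0.278
```

```bash
python3 look.py 25; python3 tilt.py 25
```

```text
grasp [ 0.6701 -0.0726  0.125 ] yaw -177.06 t 37.9 gap 0.278 | tool mm [160.9 138.8 -44.5] spin -26.46 sumq -4.83 q4 -2.5 F [ 0.3 -0.  -1.8]
tcp [ 0.6661 -0.0697  0.1788] down in tool [0.0704 0.0578 0.9958] tilt deg about toolx,y [-3.3133  4.0365] q [-0.2593  0.7144  1.4606 -0.0436  0.8822 -1.853 ] t 37.9
cap pts 1479 1099 face centre [ 0.6755 -0.0732  0.1183] normal [-0.6966  0.0255  0.717 ] theta 45.80435621396607 az 177.90053335196507
```

Request:
apply_moves(
  increments=[
    [[0,0,0,0],[0,0,0,0]],
  ],
  fingers=0.277,
)

```text
t: 38.2
tcp_pos: [0.6662, -0.0697, 0.1788]
tool_rot: [-0.025, 0.999, -0.028, 0.036]
force: [-0.4, -0.0, 0.0]
finger_gap: 0.277
```

```bash
python3 look.py 26; python3 tilt.py 26
```

```text
grasp [ 0.6701 -0.0726  0.125 ] yaw -177.07 t 38.2 gap 0.277 | tool mm [160.9 138.8 -44.5] spin -26.47 sumq -4.83 q4 -2.5 F [-0.4 -0.   0. ]
tcp [ 0.6662 -0.0697  0.1788] down in tool [0.0705 0.0578 0.9958] tilt deg about toolx,y [-3.3145  4.0411] q [-0.2593  0.7145  1.4606 -0.0436  0.8822 -1.853 ] t 38.2
cap pts 1432 1105 face centre [ 0.6762 -0.0734  0.1182] normal [-0.2618  0.0474  0.9639] theta 74.56724327632318 az 169.73109271639322
```

Request:
apply_moves(
  increments=[
    [[0,0,0,0],[0,0,0,0]],
  ],
  fingers=0.277,
)

```text
t: 38.5
tcp_pos: [0.6661, -0.0697, 0.1788]
tool_rot: [-0.025, 0.999, -0.028, 0.036]
force: [0.4, 0.2, -0.9]
finger_gap: 0.278
```

```bash
python3 look.py 27; python3 tilt.py 27
```

```text
grasp [ 0.67   -0.0726  0.125 ] yaw -177.07 t 38.5 gap 0.278 | tool mm [160.9 138.8 -44.5] spin -26.47 sumq -4.83 q4 -2.5 F [ 0.4  0.2 -0.9]
tcp [ 0.6661 -0.0697  0.1788] down in tool [0.0704 0.0578 0.9958] tilt deg about toolx,y [-3.3122  4.0355] q [-0.2593  0.7144  1.4607 -0.0436  0.8822 -1.853 ] t 38.5
cap pts 1496 1081 face centre [ 0.6765 -0.0733  0.1182] normal [-0.1296  0.046   0.9905] theta 82.09674759361796 az 160.45183925881724
```

Request:
apply_moves(
  increments=[
    [[0,0,0,0],[0,0,0,0],[0,0,0,0],[0,0,0,0]],
  ],
  fingers=0.278,
)

```text
t: 39.0
tcp_pos: [0.6661, -0.0697, 0.1788]
tool_rot: [-0.025, 0.999, -0.028, 0.036]
force: [-0.5, 0.4, -0.9]
finger_gap: 0.281
```

```bash
python3 look.py 28; python3 tilt.py 28
```

```text
grasp [ 0.6701 -0.0726  0.125 ] yaw -177.07 t 39.0 gap 0.281 | tool mm [160.9 138.8 -44.5] spin -26.47 sumq -4.83 q4 -2.5 F [-0.5  0.4 -0.9]
tcp [ 0.6661 -0.0697  0.1788] down in tool [0.0704 0.0578 0.9958] tilt deg about toolx,y [-3.3137  4.0398] q [-0.2593  0.7145  1.4606 -0.0436  0.8822 -1.853 ] t 39.0
cap pts 1486 1093 face centre [ 0.6766 -0.0732  0.1181] normal [-0.129   0.0464  0.9906] theta 82.12168713035436 az 160.23130460003162
```

```bash
python3 - <<'E'
from meas import *
b=cv2.imread('pics/t10.png'); c=cam('top')
for z in [0.004]: [print(r) for r in rects(b,(100,120,60),(130,255,255),c,z,amin=40,box=(190,125,320,160))]
gog(.645,-.066,.125,-178)
E
```

```text
(664.8, -68.8, 36.9, 36.4, 1.4, array([296., 142.]))
(662.6, 9.4, 36.8, 36.3, 1.7, array([267., 142.]))
grasp [ 0.6701 -0.0726  0.125 ] yaw -177.07 t 39.1 gap 0.276 | tool mm [24.6  7.8 -2.2] spin 0.93 sumq -4.83 q4 -2.5 F [ 0.2  0.3 -0.8]
```

Request:
apply_moves(
  increments=[
    [[0,0,0,0],[0.012,0.004,-0.001,0],[0.012,0.004,-0.001,0]],
  ],
  fingers=0.262,
)

```text
t: 39.4
tcp_pos: [0.643, -0.0634, 0.1789]
tool_rot: [-0.024, 0.999, -0.029, 0.038]
force: [-0.2, -0.2, -1.7]
finger_gap: 0.269
```

```bash
python3 hold.py 3; python3 look.py 29; python3 tilt.py 29
```

```text
tcp [ 0.6429 -0.0633  0.179 ] down in tool [0.0733 0.0587 0.9956] tilt deg about toolx,y [-3.3646  4.2021] q [-0.2589  0.6878  1.527  -0.0453  0.8395 -1.8499] t 39.55
grasp [ 0.647  -0.0663  0.1252] yaw -177.07 t 39.55 gap 0.266 | tool mm [138.2 131.3 -42.8] spin -26.47 sumq -5.0 q4 -2.6 F [ 0.  -0.2 -1.2]
tcp [ 0.6429 -0.0633  0.179 ] down in tool [0.0733 0.0587 0.9956] tilt deg about toolx,y [-3.3646  4.2021] q [-0.2589  0.6878  1.527  -0.0453  0.8395 -1.8499] t 39.55
cap pts 1484 1088 face centre [ 0.6536 -0.0668  0.1183] normal [-0.1375  0.053   0.9891] theta 81.52250361674223 az 158.91133435936112
```

Request:
apply_moves(
  increments=[
    [[0.003,0.001,0.013,0]],
  ],
)

```text
t: 39.75
tcp_pos: [0.6443, -0.0642, 0.1676]
tool_rot: [-0.024, 0.998, -0.03, 0.041]
force: [0.7, -0.2, 0.1]
finger_gap: 0.268
```

```bash
python3 hold.py 3; python3 look.py 30; python3 tilt.py 30
```

```text
tcp [ 0.6417 -0.0637  0.1649] down in tool [0.0734 0.0589 0.9956] tilt deg about toolx,y [-3.3739  4.211 ] q [-0.26    0.7066  1.5374 -0.0466  0.8101 -1.8488] t 39.9
grasp [ 0.6458 -0.0666  0.1111] yaw -177.09 t 39.9 gap 0.266 | tool mm [136.  130.8 -56.8] spin -26.49 sumq -5.01 q4 -2.67 F [-0.   0.2 -0.9]
tcp [ 0.6417 -0.0637  0.1649] down in tool [0.0734 0.0589 0.9956] tilt deg about toolx,y [-3.3739  4.211 ] q [-0.26    0.7066  1.5374 -0.0466  0.8101 -1.8488] t 39.9
cap pts 1488 1079 face centre [ 0.6523 -0.0671  0.1042] normal [-0.1408  0.0501  0.9888] theta 81.40469001188899 az 160.3973190576927
```

Request:
apply_moves(
  increments=[
    [[0,0,0.002,0],[0,0,0,0]],
  ],
  fingers=0.3,
)

```text
t: 40.2
tcp_pos: [0.6425, -0.0638, 0.1634]
tool_rot: [-0.024, 0.999, -0.029, 0.038]
force: [0.8, 0.1, 0.2]
finger_gap: 0.298
```

Request:
apply_moves(
  increments=[
    [[0,0,0,0],[0,0,0,0]],
  ],
  fingers=0.5,
)

```text
t: 40.4
tcp_pos: [0.6426, -0.0639, 0.1636]
tool_rot: [-0.024, 0.999, -0.029, 0.038]
force: [0.2, -0.3, 0.6]
finger_gap: 0.496
```

```bash
python3 look.py 31; python3 tilt.py 31
```

```text
grasp [ 0.6468 -0.0669  0.1098] yaw -177.09 t 40.4 gap 0.496 | tool mm [136.8 130.9 -58.5] spin -26.49 sumq -5.11 q4 -2.67 F [ 0.2 -0.3  0.6]
tcp [ 0.6426 -0.0639  0.1636] down in tool [0.0752 0.0592 0.9954] tilt deg about toolx,y [-3.3959  4.3101] q [-0.26    0.709   1.5367 -0.0466  0.8067 -1.8487] t 40.4
cap pts 1364 924 face centre [ 0.6602 -0.0753  0.1019] normal [-0.0039  0.0022  1.    ] theta 89.74376678971443 az 149.89227174051882
```

Request:
apply_moves(
  increments=[
    [[0,0,-0.03,0],[0,0,-0.05,0],[0,0,-0.05,0]],
  ],
  fingers=0.7,
)

```text
t: 40.8
tcp_pos: [0.6289, -0.0561, 0.2875]
tool_rot: [-0.024, 0.999, -0.026, 0.029]
force: [1.4, -0.2, 0.4]
finger_gap: 0.699
```

```bash
python3 hold.py 4
```

```text
tcp [ 0.6301 -0.0563  0.289 ] down in tool [0.063  0.0553 0.9965] tilt deg about toolx,y [-3.1723  3.6135] q [-0.2532  0.5341  1.4699 -0.0391  1.0612 -1.8545] t 41.0
```

Request:
apply_moves(
  increments=[
    [[0,0,-0.05,0],[0,0,0.05,0]],
  ],
)

```text
t: 41.2
tcp_pos: [0.6319, -0.0564, 0.2987]
tool_rot: [-0.024, 0.999, -0.028, 0.036]
force: [3.4, -0.6, 1.1]
finger_gap: 0.694
```

```bash
python3 hold.py 3;python3 -c "
from h import *
gog(.66,-.0753,.2)"
```

```text
tcp [ 0.6227 -0.0547  0.2826] down in tool [0.0337 0.0463 0.9984] tilt deg about toolx,y [-2.6543  1.9292] q [-0.2536  0.5399  1.4779 -0.0388  1.0782 -1.8547] t 41.35
grasp [ 0.6246 -0.0571  0.2287] yaw -177.21 t 41.35 gap 0.698 | tool mm [-33.5 -18.5  30.7] spin 0 sumq -2.61 q4 -2.23 F [-0.2 -0.5  0.3]
```

Request:
apply_moves(
  increments=[
    [[0,0,-0.05,0],[0,0,0.05,0]],
  ],
)

```text
t: 41.55
tcp_pos: [0.6251, -0.0549, 0.2943]
tool_rot: [-0.024, 0.999, -0.024, 0.02]
force: [2.8, -1.3, 1.0]
finger_gap: 0.703
```

```bash
python3 hold.py 3;python3 -c "
from h import *
gog(.66,-.0753,.2); shot('wrist','w32')"
```

```text
tcp [ 0.6162 -0.0532  0.2798] down in tool [0.0063 0.0378 0.9993] tilt deg about toolx,y [-2.1686  0.3584] q [-0.2539  0.5426  1.481  -0.0385  1.101  -1.8551] t 41.7
grasp [ 0.6166 -0.0552  0.2259] yaw -177.27 t 41.7 gap 0.702 | tool mm [-42.2 -21.1  26.9] spin 0 sumq -0.97 q4 -2.2 F [-0.8  0.4  0.1]
```

```bash
python3 -c "
from h import *
gog(.66,-.0753,.14,-178)"
```

```text
grasp [ 0.618  -0.0555  0.2274] yaw -177.27 t 41.75 gap 0.703 | tool mm [-40.1 -18.3  88.6] spin 0.73 sumq -1.21 q4 -2.2 F [0.2 0.3 0.2]
```

Request:
apply_moves(
  increments=[
    [[-0.03,-0.015,0.02,0.7],[-0.013,-0.006,0.035,0],[0,0,0.03,0]],
  ],
)

```text
t: 42.05
tcp_pos: [0.6681, -0.0769, 0.2048]
tool_rot: [-0.018, 1.0, -0.022, 0.013]
force: [-0.6, -0.8, -0.2]
finger_gap: 0.701
```

```bash
python3 hold.py 4;python3 -c "
from h import *
gog(.66,-.0753,.14,-178)"
```

```text
tcp [ 0.6658 -0.0758  0.205 ] down in tool [0.0212 0.042  0.9989] tilt deg about toolx,y [-2.4086  1.2164] q [-0.2683  0.6932  1.4119 -0.04    1.004  -1.8544] t 42.25
grasp [ 0.6671 -0.078   0.151 ] yaw -177.9 t 42.25 gap 0.701 | tool mm [ 7.2  3.4 10.7] spin 0.1 sumq -1.86 q4 -2.29 F [-0.1  0.2  1.3]
```

Request:
apply_moves(
  increments=[
    [[0.007,0.003,0.02,0]],
  ],
)

```text
t: 42.35
tcp_pos: [0.6627, -0.0747, 0.1898]
tool_rot: [-0.018, 0.999, -0.022, 0.016]
force: [0.6, -0.1, -1.4]
finger_gap: 0.699
```

```bash
python3 hold.py 4;python3 -c "
from h import *
gog(.66,-.0753,.062,-178)"
```

```text
tcp [ 0.6597 -0.0738  0.1866] down in tool [0.0232 0.0427 0.9988] tilt deg about toolx,y [-2.4447  1.3317] q [-0.2679  0.7088  1.4421 -0.0413  0.9561 -1.8519] t 42.55
grasp [ 0.661  -0.0761  0.1327] yaw -177.88 t 42.55 gap 0.7 | tool mm [ 2.6  3.8 70.5] spin 0.12 sumq -1.98 q4 -2.37 F [-0.3 -0.   0.4]
```

Request:
apply_moves(
  increments=[
    [[0.0,0.0,0.035,0]],
  ],
)

```text
t: 42.65
tcp_pos: [0.665, -0.0761, 0.1583]
tool_rot: [-0.018, 0.999, -0.023, 0.019]
force: [0.6, -0.2, -1.2]
finger_gap: 0.7
```

```bash
python3 hold.py 4;python3 -c "
from h import *
gog(.66,-.0753,.062,-178)"; python3 look.py 33
```

```text
tcp [ 0.6608 -0.0752  0.1526] down in tool [0.0234 0.0427 0.9988] tilt deg about toolx,y [-2.4465  1.342 ] q [-0.2695  0.7559  1.4558 -0.0431  0.8951 -1.8505] t 42.85
grasp [ 0.6621 -0.0775  0.0986] yaw -177.88 t 42.85 gap 0.696 | tool mm [ 2.9  3.8 36.4] spin 0.12 sumq -1.99 q4 -2.47 F [-0.3 -0.8 -0.1]
grasp [ 0.6621 -0.0775  0.0986] yaw -177.88 t 42.85 gap 0.696 | tool mm [155.7 140.9 -61.1] spin -27.28 sumq -1.99 q4 -2.47 F [-0.3 -0.8 -0.1]
tcp [ 0.6608 -0.0752  0.1526] down in tool [0.0234 0.0427 0.9988] tilt deg about toolx,y [-2.4465  1.342 ] q [-0.2695  0.7559  1.4558 -0.0431  0.8951 -1.8505] t 42.85
```

Request:
apply_moves(
  increments=[
    [[0.002,0.003,0.034,0]],
  ],
)

```text
t: 43.05
tcp_pos: [0.6649, -0.0751, 0.1254]
tool_rot: [-0.018, 0.999, -0.024, 0.02]
force: [0.5, -0.4, -0.4]
finger_gap: 0.701
```

```bash
python3 hold.py 4;python3 -c "
from h import *
gog(.66,-.0753,.062,-178)"
```

```text
tcp [ 0.6603 -0.0739  0.12  ] down in tool [0.0255 0.0434 0.9987] tilt deg about toolx,y [-2.4873  1.4639] q [-0.2677  0.8008  1.4707 -0.0456  0.8332 -1.8452] t 43.25
grasp [ 0.6618 -0.0762  0.066 ] yaw -177.87 t 43.25 gap 0.701 | tool mm [1.9 1.1 4. ] spin 0.13 sumq -2.11 q4 -2.61 F [ 0.9 -0.1  0.9]
```

Request:
apply_moves(
  increments=[
    [[0,0,0,0],[0,0,0,0],[0,0,0,0],[0,0,0,0]],
  ],
  fingers=0.35,
  newtons=20,
)

```text
t: 43.65
tcp_pos: [0.6627, -0.0744, 0.1249]
tool_rot: [-0.018, 0.999, -0.022, 0.017]
force: [0.6, -0.7, -1.6]
finger_gap: 0.424
```

```bash
python3 look.py 34; python3 tilt.py 34;python3 -c "
from h import *
gog(.6645,-.070,.062,-178)"
```

```text
grasp [ 0.6645 -0.0768  0.071 ] yaw -177.86 t 43.65 gap 0.424 | tool mm [156.6 138.9 -90.5] spin -27.26 sumq -2.53 q4 -2.6 F [ 0.6 -0.7 -1.6]
tcp [ 0.6627 -0.0744  0.1249] down in tool [0.0326 0.0455 0.9984] tilt deg about toolx,y [-2.6077  1.8665] q [-0.2676  0.7945  1.4671 -0.0454  0.8358 -1.8454] t 43.65
cap pts 2762 1607 face centre [ 0.6638 -0.0761  0.1047] normal [-0.0078  0.0429  0.999 ] theta 87.50042948247169 az 100.33871191602108
grasp [ 0.6645 -0.0768  0.0708] yaw -177.86 t 43.75 gap 0.422 | tool mm [-0.   7.2  8.5] spin 0.14 sumq -2.52 q4 -2.6 F [-0.4 -0.4 -1.7]
```

Request:
apply_moves(
  increments=[
    [[0.0,0.01,0.001,0]],
  ],
)

```text
t: 43.85
tcp_pos: [0.6626, -0.0654, 0.1235]
tool_rot: [-0.017, 0.999, -0.023, 0.017]
force: [1.1, -0.4, -0.1]
finger_gap: 0.421
```

```bash
python3 hold.py 3; python3 look.py 35; python3 tilt.py 35
```

```text
tcp [ 0.6619 -0.0634  0.1229] down in tool [0.0311 0.0449 0.9985] tilt deg about toolx,y [-2.5761  1.7847] q [-0.2515  0.796   1.4718 -0.0463  0.8316 -1.8296] t 44.0
grasp [ 0.6636 -0.0658  0.0689] yaw -177.8 t 44.0 gap 0.426 | tool mm [156.1 128.  -91.8] spin -27.2 sumq -2.42 q4 -2.65 F [ 0.9  0.  -1.3]
tcp [ 0.6619 -0.0634  0.1229] down in tool [0.0311 0.0449 0.9985] tilt deg about toolx,y [-2.5761  1.7847] q [-0.2515  0.796   1.4718 -0.0463  0.8316 -1.8296] t 44.0
cap pts 2763 1599 face centre [ 0.6628 -0.0652  0.1025] normal [-0.0171  0.0245  0.9996] theta 88.28722260004815 az 124.85142210086589
```

Request:
apply_moves(
  increments=[
    [[0,0,0,0],[0,0,0,0],[0,0,0,0]],
  ],
  fingers=0.7,
)

```text
t: 44.4
tcp_pos: [0.6626, -0.0644, 0.1233]
tool_rot: [-0.019, 0.999, -0.023, 0.017]
force: [1.3, 0.8, -0.3]
finger_gap: 0.703
```

Request:
apply_moves(
  increments=[
    [[0,0,-0.02,0],[0,0,-0.04,0],[0,0,-0.05,0],[0,0,-0.05,0],[0,0,-0.03,0]],
  ],
)

```text
t: 44.9
tcp_pos: [0.6538, -0.0563, 0.3124]
tool_rot: [-0.018, 1.0, -0.021, 0.01]
force: [0.5, -1.6, 0.4]
finger_gap: 0.698
```

```bash
python3 hold.py 3; python3 look.py 36; python3 - <<'E'
from meas import *
b,d,c=shot('top','t36'); 
b,d,c=load('w36')
print(rects(b,(0,120,60),(8,255,255),c,0.102,hue_wrap=True))
E
```

```text
tcp [ 0.6541 -0.0563  0.3115] down in tool [0.0196 0.0419 0.9989] tilt deg about toolx,y [-2.4035  1.1253] q [-0.2437  0.556   1.3551 -0.0374  1.2002 -1.8374] t 45.05
grasp [ 0.6552 -0.0585  0.2575] yaw -177.92 t 45.05 gap 0.7 | tool mm [152.9 128.4  99.2] spin -27.32 sumq -1.73 q4 -2.14 F [ 0.5  1.3 -0.3]
tcp [ 0.6541 -0.0563  0.3115] down in tool [0.0196 0.0419 0.9989] tilt deg about toolx,y [-2.4035  1.1253] q [-0.2437  0.556   1.3551 -0.0374  1.2002 -1.8374] t 45.05
[(841.1, 209.8, 228.2, 103.1, 19.3, array([517., 336.])), (656.1, 163.2, 32.7, 21.8, 76.8, array([520., 203.])), (657.4, 86.9, 28.8, 21.3, 49.9, array([436., 202.])), (663.4, -68.7, 23.4, 20.4, 2.5, array([271., 200.]))]
```

```bash
python3 - <<'E'
from meas import *
b,d,c=load('w36')
G=((35,70,30),(85,255,255))
for r in rects(b,*G,c,0.008,box=(60,60,180,230)): print('wrist horn',r)
b=cv2.imread('pics/t36.png'); c=cam('top')
for r in rects(b,*G,c,0.008,amin=30,box=(350,120,390,185)): print('top horn',r)
# tray dark outline and tray body in top view
hsv=cv2.cvtColor(b,cv2.COLOR_BGR2HSV)
print(hsv[240,385],hsv[222,400],hsv[222,372],hsv[190,340])
m=((hsv[:,:,2]<60)).astype(np.uint8)*255; k=np.zeros_like(m); k[205:245,355:425]=255; m&=k
for q in cv2.findContours(m,cv2.RETR_EXTERNAL,cv2.CHAIN_APPROX_NONE)[0]:
    if cv2.contourArea(q)<30: continue
    W=ray(c,q.reshape(-1,2),0.004)[:,:2].astype(np.float32)*1000; print('outline',cv2.minAreaRect(W))
E
```

```text
wrist horn (637.8, -275.7, 146.8, 36.1, -13.8, array([109., 145.]))
top horn (639.1, -277.8, 144.2, 34.5, -13.2, array([371., 152.]))
[ 17  18 126] [30  6 45] [15 13 76] [ 40  31 211]
outline ((447.52069091796875, -331.9784240722656), (143.4040985107422, 32.37226104736328), 84.4404296875)
```

```bash
python3 -c "
from h import *
gog(.6336,-.2754,.12,166.7)"
```

```text
grasp [ 0.6526 -0.0581  0.2524] yaw -177.94 t 45.2 gap 0.703 | tool mm [  28.1 -211.2  140.5] spin 15.36 sumq -1.14 q4 -2.15 F [-0.3 -0.1  0.3]
```

Request:
apply_moves(
  increments=[
    [[0.003,-0.025,0.0,0],[0.006,-0.045,0.01,0],[0.006,-0.045,0.02,0],[0.006,-0.045,0.03,0],[0.005,-0.035,0.03,0]],
  ],
  fingers=0.45,
)

```text
t: 45.7
tcp_pos: [0.6336, -0.2497, 0.2177]
tool_rot: [-0.023, 1.0, -0.017, 0.002]
force: [0.8, 0.5, 0.5]
finger_gap: 0.449
```

Request:
apply_moves(
  increments=[
    [[0.002,-0.01,0.02,5],[0,0,0.01,6],[0,0,0,4]],
  ],
)

```text
t: 46.0
tcp_pos: [0.6251, -0.2665, 0.1734]
tool_rot: [0.117, 0.993, -0.013, -0.006]
force: [0.5, 0.3, 0.2]
finger_gap: 0.45
```

```bash
python3 hold.py 4; python3 - <<'E'
from meas import *
gog(.6336,-.2754,.12,166.7)
b,d,c=shot('wrist','w37')
for r in rects(b,(35,70,30),(85,255,255),c,0.008): print('wrist horn',r)
E
```

```text
tcp [ 0.6271 -0.266   0.1771] down in tool [-0.0023  0.0287  0.9996] tilt deg about toolx,y [-1.6439 -0.1324] q [-0.5555  0.7476  1.3815 -0.033   1.0056 -1.8814] t 46.2
grasp [ 0.6267 -0.2675  0.1231] yaw 166.97 t 46.2 gap 0.451 | tool mm [-8.5 -6.1  3.3] spin 0.27 sumq -0.39 q4 -1.89 F [ 0.4 -0.1 -0.1]
wrist horn (735.1, -553.2, 196.9, 67.8, -29.7, array([ 22., 348.]))
wrist horn (637.6, -279.3, 145.7, 34.6, -12.3, array([270., 218.]))
```

```bash
python3 - <<'E'
from meas import *
b,d,c=load('w37')
print(ray(c,[(270,235),(270,135),(270,297)],0.005))
X=ray(c,[(270,235)],0.005)[0]; a=np.radians(-12.8)
t=X-0.015*np.array([np.cos(a),np.sin(a),0]); print(t)
gog(t[0],t[1],.024,167)
E
```

```text
[[ 0.6492 -0.281   0.005 ]
 [ 0.5665 -0.2614  0.005 ]
 [ 0.7108 -0.2955  0.005 ]]
[ 0.6345 -0.2777  0.005 ]
grasp [ 0.6271 -0.2675  0.1239] yaw 166.98 t 46.25 gap 0.451 | tool mm [ -9.6  -5.3 100.1] spin -0.02 sumq -0.48 q4 -1.89 F [-0.   0.1  0.1]
```

Request:
apply_moves(
  increments=[
    [[-0.005,-0.003,0.03,0],[-0.004,-0.002,0.04,0],[0,0,0.02,0]],
  ],
  fingers=0.4,
)

```text
t: 46.55
tcp_pos: [0.6396, -0.2766, 0.0926]
tool_rot: [0.111, 0.994, -0.018, 0.005]
force: [-0.1, 0.1, 0.4]
finger_gap: 0.396
```

```bash
python3 hold.py 4; python3 - <<'E'
from meas import *
gog(.6345,-.2777,.024,167)
b,d,c=shot('wrist','w38')
cv2.imwrite('pics/w38z.png',cv2.resize(b[150:420,140:420],None,fx=2.2,fy=2.2))
E
```

```text
tcp [ 0.6402 -0.2768  0.0951] down in tool [0.0151 0.0346 0.9993] tilt deg about toolx,y [-1.9816  0.8634] q [-0.559   0.8705  1.3763 -0.0362  0.8694 -1.8847] t 46.75
grasp [ 0.6405 -0.2788  0.0412] yaw 167.29 t 46.75 gap 0.401 | tool mm [ 6.4  0.3 17.1] spin 0.29 sumq -1.45 q4 -2.07 F [-0.3 -0.3  0.8]
```

Request:
apply_moves(
  increments=[
    [[0.01,0,0.005,0]],
  ],
)

```text
t: 46.9
tcp_pos: [0.6331, -0.2761, 0.0936]
tool_rot: [0.11, 0.994, -0.02, 0.01]
force: [-0.4, -1.2, 0.5]
finger_gap: 0.399
```

```bash
python3 hold.py 4; python3 - <<'E'
from meas import *
gog(.632,-.2777,.024,167)
b,d,c=shot('wrist','w39')
print("junction",ray(c,[(140+300/2.2,150+262/2.2)],.005))
cv2.imwrite('pics/w39z.png',cv2.resize(b[150:420,140:420],None,fx=2.2,fy=2.2))
E
```

```text
tcp [ 0.6306 -0.2751  0.0917] down in tool [0.0174 0.0354 0.9992] tilt deg about toolx,y [-2.0279  0.9975] q [-0.5643  0.8655  1.4057 -0.0369  0.8424 -1.8886] t 47.1
grasp [ 0.6311 -0.2772  0.0378] yaw 167.27 t 47.1 gap 0.4 | tool mm [-0.7  0.2 13.8] spin 0.27 sumq -1.6 q4 -2.11 F [0.2 0.4 0.2]
junction [[ 0.64  -0.28   0.005]]
```

```bash
python3 - <<'E'
from meas import *
b,d,c=load('w39')
print("junction",ray(c,[(140+300/2.2,150+288/2.2),(140+300/2.2,150+300/2.2)],.005),ray(c,[(140+300/2.2,150+300/2.2)],.012))
m=manip.camera_model('wrist'); M=np.linalg.inv(m['mount'])
for p in [(.011,.017,.073),(-.011,.017,.073),(.011,.017,.054),(-.011,.017,.054),(.011,.017,.035)]:
    q=M@np.r_[p,1]; u=m['mtx']@q[:3]; u=u[:2]/u[2]; print(p,(u-[140,150])*2.2)
E
```

```text
junction [[ 0.6479 -0.2817  0.005 ]
 [ 0.6516 -0.2826  0.005 ]] [[ 0.6469 -0.2813  0.012 ]]
(0.011, 0.017, 0.073) [370.5121 219.4248]
(-0.011, 0.017, 0.073) [367.292 299.317]
(0.011, 0.017, 0.054) [379.956  260.7501]
(-0.011, 0.017, 0.054) [375.8873 348.336 ]
(0.011, 0.017, 0.035) [392.1616 314.1598]
```

Request:
apply_moves(
  increments=[
    [[0,0,0.017,0]],
  ],
)

```text
t: 47.25
tcp_pos: [0.633, -0.277, 0.0771]
tool_rot: [0.111, 0.994, -0.02, 0.01]
force: [0.7, -0.2, 0.1]
finger_gap: 0.402
```

```bash
python3 hold.py 4; python3 - <<'E'
from meas import *
gog(.632,-.2777,.021,167)
E
```

```text
tcp [ 0.6307 -0.2758  0.0736] down in tool [0.0161 0.0349 0.9993] tilt deg about toolx,y [-2.0002  0.9217] q [-0.5651  0.8921  1.4063 -0.0377  0.8166 -1.888 ] t 47.45
grasp [ 0.6311 -0.2778  0.0197] yaw 167.27 t 47.45 gap 0.394 | tool mm [-0.8  0.2 -1.3] spin 0.27 sumq -1.52 q4 -2.16 F [-0.2 -0.3  0.1]
```

Request:
apply_moves(
  increments=[
    [[0,0,0,0],[0,0,0,0],[0,0,0,0],[0,0,0,0]],
  ],
  fingers=0,
  newtons=40,
)

```text
t: 47.85
tcp_pos: [0.6308, -0.2753, 0.0737]
tool_rot: [0.111, 0.994, -0.018, 0.006]
force: [0.2, -0.0, 0.4]
finger_gap: 0.15
```

```bash
python3 hold.py 2; python3 - <<'E'
from meas import *
gog(.632,-.2777,.021,167)
b,d,c=shot('wrist','w40')
cv2.imwrite('pics/w40z.png',cv2.resize(b[150:420,140:420],None,fx=2.2,fy=2.2))
E
```

```text
tcp [ 0.6308 -0.2753  0.0737] down in tool [0.0154 0.0343 0.9993] tilt deg about toolx,y [-1.9663  0.8796] q [-0.5646  0.8921  1.4062 -0.0372  0.8177 -1.888 ] t 47.95
grasp [ 0.6312 -0.2773  0.0198] yaw 167.28 t 47.95 gap 0.145 | tool mm [-0.9 -0.3 -1.2] spin 0.28 sumq -1.47 q4 -2.13 F [-1.5  0.4  0.5]
```

Request:
apply_moves(
  increments=[
    [[0,0,-0.02,0],[0,0,-0.04,0],[0,0,-0.03,0],[0,0,-0.01,0]],
  ],
)

```text
t: 48.4
tcp_pos: [0.6279, -0.2709, 0.1721]
tool_rot: [0.111, 0.994, -0.016, 0.001]
force: [0.7, -0.1, 0.4]
finger_gap: 0.148
```

Request:
apply_moves(
  increments=[
    [[0,0,0,7],[0,0,0,8.3],[0,0,0,8.3],[0,0,0,8.3],[0,0,0,8.3]],
  ],
)

```text
t: 48.9
tcp_pos: [0.6271, -0.271, 0.1713]
tool_rot: [0.457, 0.889, -0.015, 0.007]
force: [0.0, -0.9, -0.1]
finger_gap: 0.153
```

Request:
apply_moves(
  increments=[
    [[0,0,0,8.3],[0,0,0,8.3],[0,0,0,8.3],[0,0,0,8.3],[0,0,0,7]],
  ],
)

```text
t: 49.4
tcp_pos: [0.6244, -0.2699, 0.1649]
tool_rot: [0.743, 0.669, -0.013, 0.007]
force: [-0.7, -0.5, -0.0]
finger_gap: 0.153
```

```bash
python3 hold.py 4; python3 - <<'E'
from meas import *
gog(.4481,-.3255,.11,84.4)
E
```

```text
tcp [ 0.6246 -0.27    0.1654] down in tool [0.029  0.0062 0.9996] tilt deg about toolx,y [-0.3547  1.6617] q [-0.5624  0.7618  1.3898 -0.0345  0.9829 -0.4458] t 49.6
grasp [ 0.6241 -0.2716  0.1114] yaw 84.42 t 49.6 gap 0.147 | tool mm [ -70.7 -169.9    4.5] spin 0.02 sumq -0.41 q4 -1.98 F [-1.   0.4  0.3]
```

Request:
apply_moves(
  increments=[
    [[-0.01,-0.024,0,0],[-0.017,-0.042,0,0],[-0.018,-0.042,0,0],[-0.015,-0.038,0,0],[-0.008,-0.018,0,0]],
  ],
)

```text
t: 50.1
tcp_pos: [0.4538, -0.323, 0.1671]
tool_rot: [0.734, 0.679, -0.012, 0.01]
force: [0.3, -0.3, -0.6]
finger_gap: 0.151
```

```bash
python3 hold.py 4; python3 - <<'E'
from meas import *
gog(.4481,-.3255,.05,84.4)
b,d,c=shot('wrist','w41'); shot('top','t41'); shot('scene','s41')
E
```

```text
tcp [ 0.4573 -0.3235  0.1675] down in tool [ 0.0334 -0.0023  0.9994] tilt deg about toolx,y [0.1314 1.9117] q [-0.8057  0.6322  1.7212 -0.0338  0.7646 -0.7023] t 50.3
grasp [ 0.4573 -0.3253  0.1135] yaw 85.46 t 50.3 gap 0.148 | tool mm [ 1.2 -9.3 63.5] spin 1.06 sumq -1.35 q4 -1.94 F [ 0.3  0.4 -1.3]
```

```bash
python3 - <<'E'
from meas import *
b,d,c=load('w41')
P=ray(c,[(263.5,121),(254,121),(273,121),(255,200),(112,97),(329,100),(148,310)],.004); print(P)
print("tray top edges at .014",ray(c,[(112,97),(329,100),(148,311)],.014))
h=ray(c,[(276,145)],.09+.012); print('horn tip',h)
E
```

```text
[[ 0.455  -0.2579  0.004 ]
 [ 0.4481 -0.2573  0.004 ]
 [ 0.4619 -0.2584  0.004 ]
 [ 0.4426 -0.3184  0.004 ]
 [ 0.3491 -0.2329  0.004 ]
 [ 0.503  -0.2471  0.004 ]
 [ 0.3323 -0.4184  0.004 ]]
tray top edges at .014 [[ 0.3541 -0.2332  0.014 ]
 [ 0.5013 -0.2467  0.014 ]
 [ 0.3378 -0.4117  0.014 ]]
horn tip [[ 0.4634 -0.2599  0.102 ]]
```

Request:
apply_moves(
  increments=[
    [[0.001,-0.005,0.02,1],[0,-0.004,0.03,0],[0,0,0.02,0]],
  ],
)

```text
t: 50.75
tcp_pos: [0.4553, -0.3247, 0.0988]
tool_rot: [0.738, 0.675, -0.011, 0.019]
force: [-0.3, -0.0, -0.8]
finger_gap: 0.149
```

```bash
python3 hold.py 4; python3 - <<'E'
from meas import *
gog(.4481,-.3255,.026,84.6)
b,d,c=shot('wrist','w42')
E
```

```text
tcp [ 0.4554 -0.3251  0.0999] down in tool [ 0.0417 -0.0128  0.9991] tilt deg about toolx,y [0.7311 2.3873] q [-0.8103  0.7456  1.7566 -0.0403  0.6027 -0.6883] t 50.95
grasp [ 0.4559 -0.3274  0.046 ] yaw 84.87 t 50.95 gap 0.153 | tool mm [ 2.  -8.2 19.8] spin 0.27 sumq -2.1 q4 -2.31 F [1.1 0.  1.1]
```

Request:
apply_moves(
  increments=[
    [[0.002,-0.0085,0.006,0]],
  ],
)

```text
t: 51.1
tcp_pos: [0.4492, -0.3243, 0.096]
tool_rot: [0.737, 0.675, -0.011, 0.023]
force: [-0.6, -0.3, -0.7]
finger_gap: 0.148
```

```bash
python3 hold.py 4; python3 - <<'E'
from meas import *
gog(.4481,-.3255,.026,84.6)
E
```

```text
tcp [ 0.447  -0.3229  0.0948] down in tool [ 0.0428 -0.014   0.999 ] tilt deg about toolx,y [0.8025 2.4506] q [-0.8188  0.7492  1.7795 -0.0415  0.5743 -0.6946] t 51.3
grasp [ 0.4476 -0.3252  0.0409] yaw 84.84 t 51.3 gap 0.144 | tool mm [ 0.4  0.3 14.9] spin 0.24 sumq -2.21 q4 -2.38 F [ 1.5 -0.8 -0.8]
```

Request:
apply_moves(
  increments=[
    [[0.0,0,0.012,0]],
  ],
)

```text
t: 51.4
tcp_pos: [0.448, -0.3243, 0.0841]
tool_rot: [0.738, 0.674, -0.011, 0.022]
force: [0.5, -0.3, -1.0]
finger_gap: 0.151
```

```bash
python3 hold.py 4; python3 - <<'E'
from meas import *
gog(.4481,-.3255,.0255,84.6)
b,d,c=shot('wrist','w43')
E
```

```text
tcp [ 0.447  -0.3233  0.0823] down in tool [ 0.0421 -0.0132  0.999 ] tilt deg about toolx,y [0.7584 2.4107] q [-0.8194  0.7724  1.7808 -0.0431  0.5509 -0.6933] t 51.6
grasp [ 0.4475 -0.3256  0.0283] yaw 84.84 t 51.6 gap 0.146 | tool mm [0.3 0.6 2.8] spin 0.24 sumq -2.15 q4 -2.47 F [0.6 0.7 0.3]
```

Request:
apply_moves(
  increments=[
    [[0.0,0,0.003,0]],
  ],
)

```text
t: 51.75
tcp_pos: [0.4474, -0.3237, 0.0797]
tool_rot: [0.738, 0.675, -0.011, 0.02]
force: [0.1, 0.2, -0.6]
finger_gap: 0.146
```

Request:
apply_moves(
  increments=[
    [[0.0,0,0.0,0],[0,0,0,0],[0,0,0,0]],
  ],
  fingers=0.33,
)

```text
t: 52.05
tcp_pos: [0.4475, -0.3238, 0.0795]
tool_rot: [0.738, 0.675, -0.011, 0.02]
force: [0.3, 0.6, -0.0]
finger_gap: 0.33
```

```bash
python3 hold.py 2; python3 - <<'E'
from meas import *
gog(.4481,-.3255,.0255,84.6)
E
```

```text
tcp [ 0.4475 -0.3238  0.0796] down in tool [ 0.0432 -0.0145  0.999 ] tilt deg about toolx,y [0.8303 2.4753] q [-0.8194  0.7777  1.7801 -0.0435  0.5446 -0.6929] t 52.15
grasp [ 0.4481 -0.3262  0.0256] yaw 84.84 t 52.15 gap 0.329 | tool mm [ 0.7 -0.1  0.1] spin 0.24 sumq -2.25 q4 -2.49 F [-0.2 -0.3 -0.2]
```

Request:
apply_moves(
  increments=[
    [[0.0,0,-0.02,0],[0,0,-0.04,0],[0,0,-0.05,0],[0,0,-0.05,0],[0,0,-0.03,0]],
  ],
)

```text
t: 52.65
tcp_pos: [0.4439, -0.314, 0.2706]
tool_rot: [0.738, 0.674, -0.011, 0.013]
force: [0.3, 0.0, -0.5]
finger_gap: 0.328
```

```bash
python3 hold.py 2; python3 - <<'E'
from meas import *
gog(.4481,-.3255,.0255,84.6)
b,d,c=shot('wrist','w44')
E
```

```text
tcp [ 0.4451 -0.3151  0.2721] down in tool [ 0.0386 -0.0096  0.9992] tilt deg about toolx,y [0.55   2.2134] q [-0.8116  0.4548  1.6823 -0.0274  0.9719 -0.7064] t 52.75
grasp [ 0.4454 -0.3173  0.2181] yaw 84.83 t 52.75 gap 0.328 | tool mm [ -0.5   1.6 192.8] spin 0.23 sumq -1.87 q4 -1.57 F [-0.1 -0.8 -0.1]
```

Request:
apply_moves(
  increments=[
    [[0,0,0,6],[0,0,0,8.5],[0,0,0,8.5],[0,0,0,8.5],[0,0,0,8.5]],
  ],
)

```text
t: 53.3
tcp_pos: [0.4404, -0.3108, 0.2615]
tool_rot: [0.927, 0.375, -0.008, 0.01]
force: [0.4, -0.8, -0.9]
finger_gap: 0.329
```

Request:
apply_moves(
  increments=[
    [[0,0,0,8.5],[0,0,0,8.5],[0,0,0,8.5],[0,0,0,8.5],[0,0,0,6]],
  ],
)

```text
t: 53.8
tcp_pos: [0.436, -0.3068, 0.2506]
tool_rot: [0.999, 0.03, -0.012, 0.004]
force: [-0.1, -0.5, 0.7]
finger_gap: 0.326
```

```bash
python3 hold.py 2; python3 - <<'E'
from meas import *
gog(.53,.2,.24,4)
E
```

```text
tcp [ 0.436  -0.3068  0.2506] down in tool [ 0.0246 -0.0061  0.9997] tilt deg about toolx,y [0.3499 1.4099] q [-0.8131  0.4821  1.7093 -0.0279  0.9615  0.7087] t 53.9
grasp [ 0.4347 -0.3072  0.1966] yaw 3.72 t 53.9 gap 0.33 | tool mm [ 127.  -499.6  -49.6] spin -0.28 sumq 0.64 q4 -1.6 F [-0.  -0.4 -0.7]
```

Request:
apply_moves(
  increments=[
    [[0.005,-0.02,-0.005,0],[0.012,-0.046,-0.01,0],[0.012,-0.047,-0.01,0],[0.012,-0.047,-0.01,0],[0.012,-0.047,-0.005,0]],
  ],
)

```text
t: 54.4
tcp_pos: [0.4753, -0.0962, 0.2828]
tool_rot: [0.999, 0.033, -0.016, 0.001]
force: [0.7, 0.3, -0.3]
finger_gap: 0.333
```

Request:
apply_moves(
  increments=[
    [[0.012,-0.047,-0.005,0],[0.012,-0.047,0,0],[0.012,-0.047,0,0],[0.012,-0.047,0,0],[0.01,-0.04,0,0]],
  ],
)

```text
t: 54.9
tcp_pos: [0.5155, 0.1443, 0.2822]
tool_rot: [0.999, 0.04, -0.018, 0.001]
force: [0.5, -0.3, 0.6]
finger_gap: 0.335
```

Request:
apply_moves(
  increments=[
    [[0.007,-0.028,0,0],[0.003,-0.01,0,0]],
  ],
)

```text
t: 55.1
tcp_pos: [0.5214, 0.1885, 0.2795]
tool_rot: [0.999, 0.046, -0.02, 0.001]
force: [0.3, -0.6, 0.2]
finger_gap: 0.329
```

```bash
python3 hold.py 3; python3 - <<'E'
from meas import *
gog(.53,.2,.24,4)
shot('wrist','w45')
E
```

```text
tcp [0.5214 0.1856 0.2797] down in tool [ 0.0406 -0.0006  0.9992] tilt deg about toolx,y [0.0368 2.3253] q [0.1395 0.4736 1.618  0.0016 1.0906 1.6216] t 55.25
grasp [0.5192 0.1854 0.2257] yaw 5.04 t 55.25 gap 0.327 | tool mm [ 11.5 -13.6 -14.7] spin 1.04 sumq 2.32 q4 0.09 F [-0.  -1.1 -0.3]
```

```bash
cat > boxes.py <<'E'
from meas import *
def boxes(tag,zlo=.024,zhi=.036,base=0.0,ctr=None,rad=None):
    """lid rectangles from depth: colour name, centre, yaw of long side, from lid and rib top"""
    b,d,c=load(tag); u,v,P=depthpts(c,d); hsv=cv2.cvtColor(b,cv2.COLOR_BGR2HSV)
    lid=np.zeros(d.shape,np.uint8); s=(P[:,2]>base+zlo)&(P[:,2]<base+zhi)
    lid[v[s],u[s]]=255; lid=cv2.morphologyEx(lid,cv2.MORPH_OPEN,np.ones((3,3)))
    Z=np.zeros(d.shape+(3,)); Z[v,u]=P
    n,lab,st,cc=cv2.connectedComponentsWithStats(lid)
    out=[]
    for i in range(1,n):
        if st[i,4]<250: continue
        m=lab==i; Q=Z[m][:,:2].astype(np.float32)*1000
        (cx,cy),(w,h),a=cv2.minAreaRect(Q)
        if w<h: w,h,a=h,w,a+90
        if not (55<w<95 and 35<h<65): continue
        a=(a+90)%180-90
        # rib top near
        R=P[(P[:,2]>base+.048)&(P[:,2]<base+.06)&(np.hypot(P[:,0]*1000-cx,P[:,1]*1000-cy)<45)]
        rc=None
        if len(R)>30:
            (rx,ry),(rw,rh),ra=cv2.minAreaRect((R[:,:2]*1000).astype(np.float32))
            if rw<rh: rw,rh,ra=rh,rw,ra+90
            rc=(round(rx,1),round(ry,1),round(rw,1),round(rh,1),round((ra+90)%180-90,1))
        col=np.median(hsv[m],axis=0)
        out.append((col,[round(k,1) for k in (cx,cy,w,h,a)],rc,cc[i].round()))
    return out
CELLS=np.array([(-27,-54),(-27,0),(-27,54),(40.5,-40.5),(40.5,40.5)])
def board(tag,z=.008):
    b,d,c=load(tag)
    R=[r for r in rects(b,(15,120,60),(30,255,255),c,z) if 60<r[2]<90 and 40<r[3]<60]
    return R
def fit(cells,pts):
    A=np.array(cells,float);B=np.array(pts,float); a=A-A.mean(0); b=B-B.mean(0)
    th=np.arctan2((a[:,0]*b[:,1]-a[:,1]*b[:,0]).sum(),(a*b).sum()); R=np.array([[np.cos(th),-np.sin(th)],[np.sin(th),np.cos(th)]])
    t=B.mean(0)-R@A.mean(0); return np.degrees(th),t,np.abs(A@R.T+t-B).max()
E
python3 - <<'E'
from boxes import *
for o in boxes('w45'): print(o)
R=board('w45'); [print(r) for r in R]
g=np.array([475,4]); th=np.radians(8.3); M=np.array([[np.cos(th),-np.sin(th)],[np.sin(th),np.cos(th)]])
pr=CELLS@M.T+g
pts=[min(R,key=lambda r:np.hypot(r[0]-p[0],r[1]-p[1]))[:2] for p in pr]
print(fit(CELLS,pts))
E
```

```text
(array([108., 151., 159.]), [626.7, 288.1, 75.4, 48.4, 8.2], (626.7, 287.9, 40.1, 12.3, 8.4), array([177.,  55.]))
(array([  2., 166., 202.]), [508.1, 302.9, 74.8, 48.5, 8.9], (508.1, 302.7, 40.1, 12.3, 9.2), array([166., 174.]))
(array([ 13., 147., 200.]), [498.7, 209.2, 75.2, 48.2, -16.0], (498.6, 209.2, 40.3, 12.0, -16.2), array([252., 190.]))
(array([ 41.,  26., 217.]), [407.8, 306.2, 74.7, 48.7, 31.3], (407.4, 306.3, 40.4, 13.2, 31.4), array([167., 253.]))
(array([ 63., 103., 157.]), [390.7, 210.5, 75.0, 47.9, -2.9], None, array([252., 270.]))
(array([175.,  78., 191.]), [297.3, 402.2, 74.2, 48.4, 61.8], (297.0, 401.8, 40.0, 14.4, 59.6), array([ 95., 320.]))
(440.9, 54.1, 78.6, 51.4, 8.2, array([373., 241.]))
(448.7, 0.4, 78.6, 51.6, 8.2, array([417., 239.]))
(456.5, -53.1, 78.4, 51.6, 8.2, array([461., 236.]))
(509.7, 50.2, 78.5, 51.2, -81.7, array([389., 189.]))
(521.3, -30.0, 78.9, 51.2, -81.7, array([459., 186.]))
(np.float64(8.2410011402322), array([475.42,   4.32]), np.float64(0.20771279528656095))
```

```bash
python3 - <<'E'
from h import *
gog(.4986,.2092,.12,-16.1)
E
```

```text
grasp [0.5193 0.1846 0.226 ] yaw 4.94 t 55.3 gap 0.329 | tool mm [-14.2 -26.3 106.6] spin 21.04 sumq 2.31 q4 0.09 F [ 0.6 -0.6  0.9]
```

Request:
apply_moves(
  increments=[
    [[-0.005,-0.01,0.02,0],[-0.007,-0.013,0.035,0],[-0.002,-0.003,0.035,7],[0,0,0.016,8],[0,0,0,6]],
  ],
)

```text
t: 55.8
tcp_pos: [0.5028, 0.2001, 0.1729]
tool_rot: [0.988, -0.151, -0.017, 0.006]
force: [-0.2, -0.1, -0.4]
finger_gap: 0.334
```

```bash
python3 hold.py 4; python3 - <<'E'
from h import *
gog(.4986,.2092,.05,-16.1)
E
```

```text
tcp [0.5048 0.2011 0.1755] down in tool [ 0.0274 -0.0132  0.9995] tilt deg about toolx,y [0.7591 1.5723] q [0.1731 0.6135 1.7318 0.0008 0.8268 2.0389] t 56.0
grasp [0.5031 0.2008 0.1215] yaw -16.94 t 56.0 gap 0.328 | tool mm [-4.8 -7.6 71.6] spin -0.84 sumq 1.75 q4 0.04 F [0.3 0.  0.4]
```

Request:
apply_moves(
  increments=[
    [[-0.005,-0.008,0.03,-0.8]],
  ],
)

```text
t: 56.1
tcp_pos: [0.5052, 0.2093, 0.149]
tool_rot: [0.99, -0.14, -0.009, 0.003]
force: [0.9, 0.3, -0.2]
finger_gap: 0.33
```

```bash
cat > st.py <<'E'
import sys
from boxes import *
# usage: st.py holds x y z yaw [tag] [base]
a=sys.argv; n=int(a[1]); x,y,z,yaw=map(float,a[2:6])
for i in range(n): manip.snapshot('top')
if len(a)>6:
    shot('wrist',a[6])
    for o in boxes(a[6]): print(o[0][:1],o[1],o[2])
gog(x/1000,y/1000,z/1000,yaw)
E
python3 st.py 3 498.6 209.2 50 -16.1 w46
```

```text
[109.] [626.6, 287.7, 75.4, 48.9, 7.7] (626.6, 287.7, 40.3, 13.4, 8.4)
[12.] [499.0, 208.9, 74.8, 48.1, -16.1] (498.7, 209.1, 40.6, 11.7, -15.7)
[1.] [508.1, 302.7, 75.1, 49.2, 8.7] (508.1, 302.7, 40.0, 13.4, 9.5)
grasp [0.4998 0.2094 0.092 ] yaw -16.1 t 56.3 gap 0.326 | tool mm [ 0.1  0.  42. ] spin 0.0 sumq 1.77 q4 0.08 F [0.1 0.  0.2]
```

Request:
apply_moves(
  increments=[
    [[0,0,0.03,0]],
  ],
)

```text
t: 56.4
tcp_pos: [0.504, 0.21, 0.1197]
tool_rot: [0.99, -0.14, -0.01, 0.003]
force: [0.8, -0.1, -0.6]
finger_gap: 0.332
```

```bash
python3 st.py 4 498.6 209.2 50 -16.1
```

```text
grasp [0.4991 0.2091 0.0628] yaw -16.09 t 56.6 gap 0.33 | tool mm [-0.2 -0.1 12.8] spin 0.01 sumq 1.76 q4 0.08 F [-0.6 -0.   0.5]
```

Request:
apply_moves(
  increments=[
    [[0,0,0.012,0]],
  ],
)

```text
t: 56.7
tcp_pos: [0.5022, 0.2096, 0.1069]
tool_rot: [0.99, -0.14, -0.012, 0.004]
force: [0.4, 0.1, 0.3]
finger_gap: 0.327
```

```bash
python3 st.py 4 498.6 209.2 50 -16.1
```

```text
grasp [0.4988 0.2091 0.051 ] yaw -16.09 t 56.9 gap 0.327 | tool mm [-0.2 -0.1  1. ] spin 0.01 sumq 1.76 q4 0.08 F [1.2 0.3 0.3]
```

Request:
apply_moves(
  increments=[
    [[0,0,0,0],[0,0,0,0],[0,0,0,0],[0,0,0,0]],
  ],
  fingers=0,
  newtons=40,
)

```text
t: 57.3
tcp_pos: [0.5007, 0.2095, 0.1057]
tool_rot: [0.99, -0.14, -0.014, 0.004]
force: [0.6, 0.2, -1.5]
finger_gap: 0.13
```

```bash
python3 st.py 2 498.6 209.2 50 -16.1
```

```text
grasp [0.499  0.2092 0.0517] yaw -16.07 t 57.4 gap 0.133 | tool mm [-0.4  0.1  1.7] spin 0.03 sumq 1.71 q4 0.08 F [-0.6 -0.  -1.3]
```

Request:
apply_moves(
  increments=[
    [[0,0,-0.02,0],[0,0,-0.04,0],[0,0,-0.02,-8],[0,0,0,-8],[0,0,0,-8]],
  ],
)

```text
t: 57.9
tcp_pos: [0.5023, 0.2096, 0.1874]
tool_rot: [0.997, 0.077, -0.017, 0.002]
force: [-0.3, 0.1, -1.2]
finger_gap: 0.13
```

```bash
python3 st.py 3 440.9 54.1 110 8.24
```

```text
grasp [0.5002 0.2092 0.1327] yaw 8.3 t 58.05 gap 0.13 | tool mm [-80.2 144.9  25.6] spin 0.06 sumq 2.0 q4 0.06 F [ 0.3 -0.4 -2.2]
```

Request:
apply_moves(
  increments=[
    [[-0.01,0.018,0,0],[-0.022,0.04,0,0],[-0.024,0.042,0.005,0],[-0.018,0.032,0.005,0],[-0.006,0.012,0.0,0]],
  ],
)

```text
t: 58.55
tcp_pos: [0.442, 0.0539, 0.1778]
tool_rot: [0.998, 0.068, -0.016, 0.001]
force: [-0.1, 0.0, -1.3]
finger_gap: 0.135
```

```bash
python3 st.py 4 440.9 54.1 59 8.24
```

```text
grasp [0.443  0.0556 0.1245] yaw 7.91 t 58.75 gap 0.13 | tool mm [-0.5  1.2 65.5] spin -0.33 sumq 1.55 q4 -0.72 F [ 0.2 -0.2 -1.6]
```

Request:
apply_moves(
  increments=[
    [[0,0.001,0.04,-0.3]],
  ],
)

```text
t: 58.85
tcp_pos: [0.4476, 0.0551, 0.1412]
tool_rot: [0.997, 0.071, -0.008, 0.002]
force: [2.0, -1.0, -2.5]
finger_gap: 0.13
```

```bash
python3 st.py 4 440.9 54.1 59 8.24
```

```text
grasp [0.4416 0.0554 0.0841] yaw 8.25 t 59.05 gap 0.134 | tool mm [-0.1  1.1 25.1] spin 0.01 sumq 1.7 q4 -0.83 F [ 0.1 -0.1  0.3]
```

Request:
apply_moves(
  increments=[
    [[0,0.0,0.02,0]],
  ],
)

```text
t: 59.15
tcp_pos: [0.4448, 0.056, 0.1204]
tool_rot: [0.997, 0.072, -0.012, 0.002]
force: [0.3, -0.8, -1.3]
finger_gap: 0.126
```

```bash
python3 st.py 4 440.9 54.1 60 8.24 w47
```

```text
grasp [0.4418 0.0555 0.0655] yaw 8.27 t 59.4 gap 0.129 | tool mm [-0.9  1.3  5.5] spin 0.03 sumq 1.56 q4 -0.9 F [-0.2  0.5 -1.6]
```

Request:
apply_moves(
  increments=[
    [[-0.0005,0.001,0.005,0]],
  ],
)

```text
t: 59.5
tcp_pos: [0.4437, 0.0548, 0.1159]
tool_rot: [0.997, 0.072, -0.012, 0.002]
force: [0.1, 0.1, -1.2]
finger_gap: 0.127
```

```bash
python3 st.py 4 440.9 54.1 60 8.24
```

```text
grasp [0.4414 0.0544 0.0609] yaw 8.26 t 59.7 gap 0.13 | tool mm [-0.5  0.2  0.9] spin 0.02 sumq 1.53 q4 -0.94 F [-0.1 -0.  -1.7]
```

Request:
apply_moves(
  increments=[
    [[0,0,0,0],[0,0,0,0],[0,0,0,0]],
  ],
  fingers=0.33,
)

```text
t: 60.0
tcp_pos: [0.4432, 0.0545, 0.1155]
tool_rot: [0.997, 0.072, -0.013, 0.001]
force: [-0.5, -0.9, 0.3]
finger_gap: 0.329
```

Request:
apply_moves(
  increments=[
    [[0,0,-0.02,0],[0,0,-0.04,0],[0,0,-0.05,0],[0,0,-0.05,0],[0,0,-0.03,0]],
  ],
)

```text
t: 60.5
tcp_pos: [0.4466, 0.0552, 0.3077]
tool_rot: [0.997, 0.071, -0.02, -0.0]
force: [0.9, -0.8, -0.7]
finger_gap: 0.333
```

```bash
python3 - <<'E'
from boxes import *
for i in range(3): manip.snapshot('top')
shot('wrist','w48')
for o in boxes('w48'): print(o[0][:1],o[1],o[2])
print('on board'); 
for o in boxes('w48',base=.008): print(o[0][:1],o[1],o[2])
[print(r) for r in board('w48')]
gog(.6267,.2879,.12,8.3)
E
```

```text
[1.] [508.0, 302.5, 74.7, 48.8, 8.6] (508.1, 302.7, 39.9, 14.3, 7.1)
[41.] [407.6, 305.6, 75.0, 48.9, 30.7] (407.7, 305.5, 39.7, 14.8, 32.4)
[65.] [390.2, 210.4, 76.1, 48.4, -3.3] (390.2, 210.1, 40.4, 12.4, -3.2)
[143.] [254.1, 241.2, 76.3, 49.2, 20.9] (254.7, 241.2, 40.3, 13.6, 19.3)
on board
[13.] [441.1, 53.9, 74.8, 48.0, 8.6] (441.0, 54.0, 39.6, 10.9, 8.2)
(456.1, -52.4, 76.6, 51.6, 8.2, array([363., 169.]))
(448.4, 0.9, 76.7, 51.3, 8.2, array([319., 169.]))
(521.2, -29.6, 78.6, 49.4, -81.8, array([357., 112.]))
(509.6, 50.7, 78.0, 49.4, -81.8, array([287., 112.]))
grasp [0.4434 0.0551 0.2507] yaw 8.19 t 60.7 gap 0.334 | tool mm [ 220.  -203.8  122.1] spin -0.11 sumq 2.44 q4 -0.51 F [-0.4  0.1  0.1]
```

```bash
python3 st.py 0 508.1 302.7 100 8.8
```

```text
grasp [0.4434 0.0551 0.2507] yaw 8.19 t 60.7 gap 0.334 | tool mm [ 105.7 -235.3  147.2] spin -0.61 sumq 2.44 q4 -0.51 F [-0.4  0.1  0.1]
```

Request:
apply_moves(
  increments=[
    [[0.01,-0.022,0,0],[0.02,-0.045,0.01,0],[0.02,-0.045,0.02,0],[0.02,-0.045,0.03,0],[0.018,-0.04,0.03,-0.6]],
  ],
)

```text
t: 61.2
tcp_pos: [0.496, 0.2497, 0.2118]
tool_rot: [0.997, 0.071, -0.027, 0.001]
force: [1.5, -0.7, -0.5]
finger_gap: 0.329
```

Request:
apply_moves(
  increments=[
    [[0.012,-0.028,0.03,0],[0.004,-0.008,0.015,0]],
  ],
)

```text
t: 61.4
tcp_pos: [0.5016, 0.2913, 0.1576]
tool_rot: [0.997, 0.073, -0.031, 0.002]
force: [-0.1, -0.1, 0.7]
finger_gap: 0.328
```

```bash
python3 st.py 4 508.1 302.7 50 8.8 w49
```

```text
[2.] [507.9, 303.0, 75.5, 48.3, 8.8] (508.0, 303.0, 40.5, 12.1, 8.8)
grasp [0.5001 0.2881 0.1084] yaw 8.22 t 61.65 gap 0.335 | tool mm [ 13.3 -13.2  57.8] spin -0.58 sumq 3.25 q4 0.88 F [0.  0.2 0.3]
```

Request:
apply_moves(
  increments=[
    [[0.013,-0.013,0.02,-0.6]],
  ],
)

```text
t: 61.75
tcp_pos: [0.5139, 0.3016, 0.1445]
tool_rot: [0.997, 0.076, -0.027, 0.001]
force: [1.0, 0.1, 1.5]
finger_gap: 0.332
```

```bash
python3 st.py 4 508.0 302.8 50 8.8
```

```text
grasp [0.5101 0.3017 0.0886] yaw 8.76 t 61.95 gap 0.324 | tool mm [ 0.3 -1.3 38.6] spin -0.04 sumq 3.23 q4 0.95 F [-0.6 -0.2 -0. ]
```

Request:
apply_moves(
  increments=[
    [[0.0,0,0.03,0]],
  ],
)

```text
t: 62.05
tcp_pos: [0.5145, 0.3022, 0.1169]
tool_rot: [0.997, 0.076, -0.024, -0.0]
force: [0.9, 0.4, -0.1]
finger_gap: 0.332
```

```bash
python3 st.py 4 508.0 302.8 50 8.8
```

```text
grasp [0.5081 0.3009 0.0595] yaw 8.72 t 62.25 gap 0.332 | tool mm [ 0.7 -1.9  9.4] spin -0.08 sumq 3.27 q4 0.99 F [-0.3  0.2  0.3]
```

Request:
apply_moves(
  increments=[
    [[0.0,-0.002,0.009,0]],
  ],
)

```text
t: 62.35
tcp_pos: [0.5118, 0.3033, 0.1065]
tool_rot: [0.997, 0.076, -0.027, 0.001]
force: [-0.2, 0.4, 0.1]
finger_gap: 0.328
```

```bash
python3 st.py 3 508.0 302.8 50 8.8
```

```text
grasp [0.5072 0.3028 0.0508] yaw 8.73 t 62.5 gap 0.33 | tool mm [0.8 0.1 0.8] spin -0.07 sumq 3.26 q4 1.02 F [-0.2 -0.3 -0.6]
```

Request:
apply_moves(
  increments=[
    [[0,0,0,0],[0,0,0,0],[0,0,0,0],[0,0,0,0]],
  ],
  fingers=0,
)

```text
t: 62.9
tcp_pos: [0.5104, 0.3035, 0.1054]
tool_rot: [0.997, 0.076, -0.029, 0.001]
force: [0.3, 0.8, -1.0]
finger_gap: 0.13
```

```bash
python3 st.py 2 508.0 302.8 50 8.8
```

```text
grasp [0.5073 0.3031 0.0514] yaw 8.75 t 63.0 gap 0.131 | tool mm [0.7 0.4 1.4] spin -0.05 sumq 3.22 q4 1.02 F [ 0.5  0.3 -1.2]
```

Request:
apply_moves(
  increments=[
    [[0,0,-0.02,0],[0,0,-0.04,0],[0,0,-0.02,0]],
  ],
)

```text
t: 63.3
tcp_pos: [0.5127, 0.303, 0.183]
tool_rot: [0.997, 0.076, -0.034, 0.003]
force: [0.2, -0.5, -1.6]
finger_gap: 0.132
```

```bash
python3 st.py 3 448.7 0.4 115 8.24
```

```text
grasp [0.5086 0.3023 0.1279] yaw 8.74 t 63.45 gap 0.128 | tool mm [-103.9  289.3   20.1] spin 0.5 sumq 3.86 q4 0.88 F [-1.3  0.5 -2.1]
```

Request:
apply_moves(
  increments=[
    [[-0.008,0.022,-0.01,0],[-0.016,0.044,-0.01,0],[-0.017,0.047,0,0],[-0.017,0.047,0,0],[-0.017,0.047,0,0.5]],
  ],
)

```text
t: 63.95
tcp_pos: [0.4687, 0.0879, 0.2004]
tool_rot: [0.996, 0.078, -0.037, 0.003]
force: [0.6, -0.8, -1.6]
finger_gap: 0.126
```

Request:
apply_moves(
  increments=[
    [[-0.015,0.042,0,0],[-0.009,0.025,0,0],[-0.002,0.008,0,0]],
  ],
)

```text
t: 64.25
tcp_pos: [0.4499, 0.0036, 0.1985]
tool_rot: [0.996, 0.075, -0.042, 0.002]
force: [0.7, 0.2, -2.2]
finger_gap: 0.13
```

```bash
python3 st.py 3 448.0 0.3 60 8.24
```

```text
grasp [0.4466 0.0054 0.1451] yaw 8.73 t 64.4 gap 0.129 | tool mm [ 7.6  5.5 84.8] spin 0.49 sumq 4.46 q4 -2.13 F [-0.9 -0.2 -2.2]
```

Request:
apply_moves(
  increments=[
    [[0.0075,0.0055,0.015,0.5]],
  ],
)

```text
t: 64.5
tcp_pos: [0.4581, 0.0028, 0.1839]
tool_rot: [0.997, 0.072, -0.04, 0.002]
force: [-0.3, 0.2, -1.1]
finger_gap: 0.135
```

```bash
python3 st.py 4 448.0 0.3 60 8.24
```

```text
grasp [0.4534 0.0023 0.1292] yaw 8.35 t 64.7 gap 0.131 | tool mm [ 0.2  1.4 69.4] spin 0.11 sumq 4.55 q4 -2.21 F [ 0.   0.1 -1.9]
```

Request:
apply_moves(
  increments=[
    [[-0.002,0,0.04,0]],
  ],
)

```text
t: 64.8
tcp_pos: [0.4566, 0.0024, 0.1462]
tool_rot: [0.997, 0.074, -0.036, 0.003]
force: [1.4, -0.1, -1.9]
finger_gap: 0.124
```

```bash
python3 st.py 4 448.0 0.3 60 8.24
```

```text
grasp [0.4474 0.0024 0.0896] yaw 8.41 t 65.0 gap 0.131 | tool mm [ 2.9  2.3 29.5] spin 0.17 sumq 4.68 q4 -2.52 F [ 0.9 -0.2 -1.9]
```

Request:
apply_moves(
  increments=[
    [[0.003,0.0025,0.022,0.2]],
  ],
)

```text
t: 65.1
tcp_pos: [0.4555, 0.0008, 0.124]
tool_rot: [0.997, 0.072, -0.039, 0.002]
force: [0.3, -0.4, -1.7]
finger_gap: 0.133
```

```bash
python3 st.py 4 448.0 0.3 60 8.24; python3 -c "
from h import *
tl()"
```

```text
grasp [0.4493 0.0003 0.0687] yaw 8.23 t 65.3 gap 0.128 | tool mm [-0.6 -0.2  8.8] spin -0.01 sumq 4.6 q4 -2.73 F [ 0.3  0.3 -2.1]
tcp [0.4539 0.0007 0.1225] down in tool [0.0842 0.0035 0.9964] tilt deg about toolx,y [-0.2033  4.8276] q [-0.2315  0.6539  1.9522 -0.0477  0.6158  1.2359] t 65.3
```

Request:
apply_moves(
  increments=[
    [[0.0,0.0015,0.006,0]],
  ],
)

```text
t: 65.4
tcp_pos: [0.4545, -0.0008, 0.1181]
tool_rot: [0.997, 0.072, -0.04, 0.002]
force: [0.0, 0.9, -1.7]
finger_gap: 0.133
```

```bash
python3 st.py 4 448.0 0.3 60 8.24 w50
```

```text
grasp [ 0.4492 -0.0013  0.0631] yaw 8.22 t 65.65 gap 0.129 | tool mm [-0.7 -1.8  3.2] spin -0.02 sumq 4.56 q4 -2.82 F [-0.3  0.4 -2.2]
```

Request:
apply_moves(
  increments=[
    [[-0.0005,-0.0018,0.003,0]],
  ],
)

```text
t: 65.75
tcp_pos: [0.4531, 0.0007, 0.1144]
tool_rot: [0.997, 0.071, -0.041, 0.002]
force: [0.1, 0.0, -1.9]
finger_gap: 0.13
```

```bash
python3 st.py 4 448.0 0.3 60 8.24
```

```text
grasp [0.4482 0.0005 0.0602] yaw 8.23 t 65.95 gap 0.13 | tool mm [-0.2  0.1  0.2] spin -0.01 sumq 4.56 q4 -2.82 F [ 0.3  1.  -1.4]
```

Request:
apply_moves(
  increments=[
    [[0,0,0,0],[0,0,0,0],[0,0,0,0]],
  ],
  fingers=0.33,
)

```text
t: 66.25
tcp_pos: [0.4526, 0.001, 0.1141]
tool_rot: [0.997, 0.072, -0.042, 0.001]
force: [-0.1, 0.3, 0.1]
finger_gap: 0.331
```

Request:
apply_moves(
  increments=[
    [[0,0,-0.02,0],[0,0,-0.04,0],[0,0,-0.05,0],[0,0,-0.05,0],[0,0,-0.03,0]],
  ],
)

```text
t: 66.75
tcp_pos: [0.4666, 0.0028, 0.3055]
tool_rot: [0.996, 0.071, -0.049, -0.001]
force: [0.3, -0.1, -0.4]
finger_gap: 0.329
```

```bash
cat > chk.py <<'E'
import sys
from boxes import *
for i in range(2): manip.snapshot('top')
shot('wrist',sys.argv[1])
print('table')
for o in boxes(sys.argv[1]): print(o[0][:1],o[1],o[2])
print('on board'); 
for o in boxes(sys.argv[1],base=.008): print(o[0][:1],o[1],o[2])
[print(r[:5]) for r in board(sys.argv[1])]
tl()
E
python3 chk.py w51
```

```text
table
[39.] [380.9, 314.0, 74.2, 49.0, 31.6] (371.9, 304.0, 19.6, 9.8, -0.8)
[65.] [390.3, 210.4, 75.1, 48.8, -3.5] (390.1, 210.2, 40.1, 12.9, -2.7)
[142.] [254.7, 240.7, 75.4, 49.9, 20.8] (254.3, 241.1, 40.3, 13.5, 19.7)
on board
[13.] [441.1, 53.9, 74.7, 48.4, 8.3] (440.8, 53.7, 39.9, 12.1, 8.2)
[2.] [448.2, 0.3, 74.9, 48.0, 8.4] (447.6, 0.2, 40.1, 10.9, 8.1)
(455.9, -52.6, 77.6, 51.3, 8.4)
(521.2, -29.5, 78.2, 49.1, -81.7)
(509.5, 50.9, 77.7, 49.1, -81.8)
tcp [0.4666 0.0027 0.3041] down in tool [0.0973 0.0087 0.9952] tilt deg about toolx,y [-0.5002  5.5816] q [-0.2212  0.3461  1.7682 -0.0294  1.1216  1.2206] t 66.9
```

Request:
apply_moves(
  increments=[
    [[0.0,0,0.05,0],[0,0,-0.05,0]],
  ],
)

```text
t: 67.1
tcp_pos: [0.458, 0.0042, 0.2819]
tool_rot: [0.995, 0.071, -0.069, -0.007]
force: [-0.4, 0.3, -0.1]
finger_gap: 0.329
```

```bash
python3 hold.py 3
```

```text
tcp [0.4695 0.002  0.3011] down in tool [0.0879 0.0051 0.9961] tilt deg about toolx,y [-0.2914  5.0421] q [-0.2213  0.3509  1.77   -0.0297  1.105   1.2208] t 67.25
```

Request:
apply_moves(
  increments=[
    [[0.0,0,0.05,0],[0,0,-0.05,0]],
  ],
)

```text
t: 67.45
tcp_pos: [0.4621, 0.0033, 0.2808]
tool_rot: [0.995, 0.071, -0.065, -0.006]
force: [-0.1, 0.7, -1.2]
finger_gap: 0.329
```

```bash
python3 hold.py 3
```

```text
tcp [0.4734 0.0012 0.3021] down in tool [0.0759 0.0005 0.9971] tilt deg about toolx,y [-0.0262  4.3541] q [-0.2211  0.3506  1.766  -0.0299  1.0964  1.221 ] t 67.6
```

Request:
apply_moves(
  increments=[
    [[0.0,0,0.05,0],[0,0,-0.05,0]],
  ],
)

```text
t: 67.8
tcp_pos: [0.467, 0.0023, 0.2816]
tool_rot: [0.996, 0.071, -0.055, -0.003]
force: [-1.1, 0.4, -0.3]
finger_gap: 0.329
```

```bash
python3 hold.py 3; python3 st.py 0 626.7 287.9 100 8.3
```

```text
tcp [0.4777 0.0003 0.3037] down in tool [ 0.0555 -0.0075  0.9984] tilt deg about toolx,y [0.4274 3.1789] q [-0.2209  0.3473  1.7648 -0.0303  1.0789  1.2213] t 67.95
grasp [ 0.4748 -0.0005  0.2498] yaw 8.22 t 67.95 gap 0.332 | tool mm [ 199.6 -264.8  137. ] spin -0.08 sumq 2.83 q4 -1.74 F [ 0.6 -0.8  0.6]
```

Request:
apply_moves(
  increments=[
    [[0.015,-0.02,0,0],[0.028,-0.037,0,0],[0.028,-0.037,0,0],[0.028,-0.037,0.005,0],[0.028,-0.037,0.01,0]],
  ],
)

```text
t: 68.45
tcp_pos: [0.5804, 0.1851, 0.3004]
tool_rot: [0.998, 0.066, -0.008, 0.008]
force: [1.0, -0.4, -0.6]
finger_gap: 0.328
```

Request:
apply_moves(
  increments=[
    [[0.028,-0.037,0.03,0],[0.025,-0.033,0.04,0],[0.013,-0.018,0.035,0],[0.004,-0.006,0.02,0]],
  ],
)

```text
t: 68.85
tcp_pos: [0.6396, 0.2893, 0.1981]
tool_rot: [0.997, 0.069, 0.015, 0.004]
force: [-1.1, -0.4, -0.2]
finger_gap: 0.333
```

```bash
python3 st.py 4 626.7 287.9 50 8.3 w52
```

```text
[108.] [627.1, 288.3, 75.5, 48.0, 8.3] (627.0, 288.5, 40.3, 11.7, 7.8)
grasp [0.6416 0.2861 0.1459] yaw 7.78 t 69.1 gap 0.327 | tool mm [-17.2  -4.8  95.4] spin -0.52 sumq -1.54 q4 -0.94 F [-0.  -0.2  0.7]
```

Request:
apply_moves(
  increments=[
    [[-0.015,-0.005,0.04,-0.5]],
  ],
)

```text
t: 69.2
tcp_pos: [0.6321, 0.2893, 0.1685]
tool_rot: [0.997, 0.071, 0.025, 0.002]
force: [1.8, 0.2, -0.0]
finger_gap: 0.331
```

```bash
python3 st.py 4 627 288.2 50 8.3
```

```text
grasp [0.6274 0.2881 0.107 ] yaw 8.24 t 69.4 gap 0.328 | tool mm [-2.  -0.8 57. ] spin -0.06 sumq -1.57 q4 -1.02 F [ 0.3 -0.5  0.8]
```

Request:
apply_moves(
  increments=[
    [[-0.001,0,0.035,0]],
  ],
)

```text
t: 69.5
tcp_pos: [0.6312, 0.2891, 0.1334]
tool_rot: [0.997, 0.071, 0.023, 0.003]
force: [0.6, 0.1, 0.6]
finger_gap: 0.331
```

```bash
python3 st.py 4 627 288.2 50 8.3
```

```text
grasp [0.6283 0.2874 0.0733] yaw 8.2 t 69.7 gap 0.331 | tool mm [-1.9 -1.2 23.2] spin -0.1 sumq -1.63 q4 -1.07 F [ 0.2 -0.2  0.3]
```

Request:
apply_moves(
  increments=[
    [[-0.002,-0.001,0.0225,0]],
  ],
)

```text
t: 69.8
tcp_pos: [0.6291, 0.2892, 0.1099]
tool_rot: [0.997, 0.071, 0.021, 0.003]
force: [0.3, 0.7, -0.5]
finger_gap: 0.328
```

```bash
python3 st.py 4 627 288.2 50 8.3
```

```text
grasp [0.6276 0.2881 0.0521] yaw 8.21 t 70.0 gap 0.333 | tool mm [-0.7 -0.2  2.1] spin -0.09 sumq -1.71 q4 -1.11 F [-0.1 -0.4 -0.3]
```

Request:
apply_moves(
  increments=[
    [[0,0,0,0],[0,0,0,0],[0,0,0,0],[0,0,0,0]],
  ],
  fingers=0,
)

```text
t: 70.4
tcp_pos: [0.6278, 0.289, 0.1103]
tool_rot: [0.997, 0.071, 0.019, 0.004]
force: [0.8, -0.9, -2.0]
finger_gap: 0.125
```

```bash
python3 st.py 2 627 288.2 50 8.3
```

```text
grasp [0.6298 0.2888 0.0561] yaw 8.21 t 70.5 gap 0.129 | tool mm [-3.1  0.1  6. ] spin -0.09 sumq -2.03 q4 -1.11 F [-0.  -1.  -1.7]
```

Request:
apply_moves(
  increments=[
    [[0,0,-0.02,0],[0,0,-0.04,0],[0,0,-0.04,0],[0,0,-0.02,0]],
  ],
)

```text
t: 70.9
tcp_pos: [0.6204, 0.2886, 0.2273]
tool_rot: [0.997, 0.071, 0.012, 0.005]
force: [0.8, 0.2, -1.3]
finger_gap: 0.129
```

```bash
python3 st.py 3 456.5 -53.1 150 8.24
```

```text
grasp [0.6213 0.288  0.1715] yaw 8.2 t 71.05 gap 0.126 | tool mm [-212.2  313.9   20.5] spin -0.04 sumq -1.18 q4 -0.97 F [-0.3 -0.5 -2. ]
```

Request:
apply_moves(
  increments=[
    [[-0.012,0.018,0,0],[-0.026,0.039,0,0],[-0.027,0.04,0,0],[-0.027,0.04,0,0],[-0.027,0.04,0,0]],
  ],
)

```text
t: 71.55
tcp_pos: [0.5231, 0.0958, 0.2151]
tool_rot: [0.997, 0.076, 0.007, 0.004]
force: [0.3, -1.0, -1.6]
finger_gap: 0.123
```

Request:
apply_moves(
  increments=[
    [[-0.027,0.04,0,0],[-0.027,0.04,0,0],[-0.022,0.033,0,0],[-0.012,0.017,0,0],[-0.005,0.007,0,0]],
  ],
)

```text
t: 72.05
tcp_pos: [0.441, -0.0601, 0.2073]
tool_rot: [0.997, 0.074, -0.003, 0.001]
force: [0.4, 1.2, -1.0]
finger_gap: 0.127
```

```bash
python3 st.py 3 456.5 -53.1 100 8.24; python3 - <<'E'
from boxes import *
tl()
b,d,c=shot('wrist','w53'); u,v,P=depthpts(c,d); g,Rt=gp()
T=(P-g)@Rt # tool coords relative to grasp point
hsv=cv2.cvtColor(b,cv2.COLOR_BGR2HSV)[v,u]
m=(hsv[:,0]>98)&(hsv[:,0]<122)&(hsv[:,1]>100)&(abs(T[:,1])<.05)&(abs(T[:,0])<.06)&(T[:,2]<.06)&(v<330)
Q=T[m]; print(len(Q)); 
L=Q[np.abs(Q[:,2]-np.median(Q[:,2]))<.004]; print('lid z rel',np.median(L[:,2]),'x max',np.percentile(L[:,0],99.5),'y range',np.percentile(L[:,1],[.5,99.5]))
# slope of lid in tool frame
A=np.c_[L[:,:2],np.ones(len(L))]; print(np.degrees(np.linalg.lstsq(A,L[:,2],rcond=None)[0][:2]))
E
```

```text
grasp [ 0.4425 -0.0589  0.1539] yaw 8.6 t 72.2 gap 0.126 | tool mm [15.  -3.8 53.8] spin 0.36 sumq 0.1 q4 -0.41 F [ 0.2 -0.5 -0.4]
tcp [ 0.4426 -0.0587  0.2079] down in tool [ 0.0039 -0.0032  1.    ] tilt deg about toolx,y [0.1811 0.2256] q [-0.3807  0.4584  1.9619 -0.0071  0.723   1.0453] t 72.2
4784
lid z rel 0.02488859064090007 x max 0.03412741358501464 y range [-0.0219  0.0238]
[2.5101 0.517 ]
```

```bash
python3 st.py 0 459.7 -52.3 63 8.24
```

```text
grasp [ 0.443  -0.0585  0.1542] yaw 8.67 t 72.25 gap 0.135 | tool mm [17.7 -4.  91.1] spin 0.43 sumq 0.04 q4 -0.41 F [ 0.3  0.8 -1.4]
```

Request:
apply_moves(
  increments=[
    [[0.018,-0.004,0.01,0.3]],
  ],
)

```text
t: 72.35
tcp_pos: [0.4596, -0.0507, 0.1984]
tool_rot: [0.997, 0.073, -0.002, 0.002]
force: [0.5, 0.2, -1.6]
finger_gap: 0.127
```

```bash
python3 st.py 4 459.7 -52.3 63 8.24
```

```text
grasp [ 0.4603 -0.0507  0.1439] yaw 8.54 t 72.55 gap 0.126 | tool mm [-0.6  1.2 80.9] spin 0.3 sumq 0.1 q4 -0.4 F [ 0.3  0.8 -0.5]
```

Request:
apply_moves(
  increments=[
    [[0,0,0.045,0]],
  ],
)

```text
t: 72.65
tcp_pos: [0.464, -0.0511, 0.1563]
tool_rot: [0.997, 0.076, 0.004, 0.005]
force: [0.7, -0.1, -1.9]
finger_gap: 0.128
```

```bash
python3 st.py 4 459.7 -52.3 63 8.24
```

```text
grasp [ 0.459  -0.0502  0.0986] yaw 8.58 t 72.85 gap 0.125 | tool mm [ 0.7  2.2 35.6] spin 0.34 sumq 0.32 q4 -0.48 F [ 1.   0.4 -0.9]
```

Request:
apply_moves(
  increments=[
    [[0.0007,0.0022,0.015,0.35]],
  ],
)

```text
t: 72.95
tcp_pos: [0.4615, -0.0523, 0.1402]
tool_rot: [0.997, 0.072, -0.001, 0.002]
force: [0.4, -0.6, -1.9]
finger_gap: 0.129
```

```bash
python3 st.py 4 459.7 -52.3 63 8.24
```

```text
grasp [ 0.4605 -0.0525  0.0854] yaw 8.23 t 73.15 gap 0.123 | tool mm [-0.7 -0.4 22.4] spin -0.01 sumq 0.16 q4 -0.5 F [ 0.2  0.4 -0.9]
```

Request:
apply_moves(
  increments=[
    [[0.0,0.0,0.016,0.0]],
  ],
)

```text
t: 73.25
tcp_pos: [0.4622, -0.0528, 0.1262]
tool_rot: [0.997, 0.072, 0.001, 0.003]
force: [0.5, 0.4, -1.7]
finger_gap: 0.131
```

```bash
python3 st.py 4 459.7 -52.3 63 8.24
```

```text
grasp [ 0.4607 -0.0526  0.0705] yaw 8.24 t 73.45 gap 0.126 | tool mm [-0.9 -0.5  7.5] spin -0.0 sumq 0.09 q4 -0.54 F [ 0.1  0.2 -1.9]
```

Request:
apply_moves(
  increments=[
    [[-0.001,-0.0004,0.006,0.0]],
  ],
)

```text
t: 73.55
tcp_pos: [0.4606, -0.0524, 0.1198]
tool_rot: [0.997, 0.072, -0.0, 0.003]
force: [-1.2, 0.5, -2.0]
finger_gap: 0.134
```

```bash
python3 st.py 4 459.7 -52.3 63 8.24
```

```text
grasp [ 0.4596 -0.0524  0.0647] yaw 8.24 t 73.75 gap 0.129 | tool mm [ 0.1 -0.   1.7] spin 0.0 sumq 0.09 q4 -0.55 F [ 0.2  0.5 -0.9]
```

Request:
apply_moves(
  increments=[
    [[0,0,0,0],[0,0,0,0],[0,0,0,0]],
  ],
  fingers=0.33,
)

```text
t: 74.05
tcp_pos: [0.4601, -0.0523, 0.1191]
tool_rot: [0.997, 0.072, -0.001, 0.002]
force: [0.1, 0.3, 0.0]
finger_gap: 0.329
```

Request:
apply_moves(
  increments=[
    [[0,0,-0.02,0],[0,0,-0.04,0],[0,0,-0.05,0],[0,0,-0.05,0],[0,0,-0.02,0]],
  ],
)

```text
t: 74.55
tcp_pos: [0.4595, -0.0514, 0.3022]
tool_rot: [0.997, 0.072, -0.006, -0.0]
force: [0.6, -0.9, 0.0]
finger_gap: 0.33
```

```bash
python3 chk.py w54; python3 st.py 0 390.3 210.3 110 -3
```

```text
table
[65.] [390.4, 210.0, 75.8, 49.2, -2.6] (390.3, 210.1, 40.4, 13.6, -3.2)
[142.] [254.6, 241.0, 75.8, 49.3, 21.2] (254.2, 241.2, 39.6, 13.4, 19.9)
on board
[13.] [441.0, 53.7, 74.7, 48.3, 8.1] (440.7, 53.4, 40.3, 12.3, 7.3)
[2.] [448.3, 0.1, 73.9, 48.1, 8.6] (448.1, 0.0, 39.6, 12.2, 8.2)
[108.] [456.5, -53.3, 75.0, 48.0, 8.5] (456.3, -53.4, 40.0, 11.9, 8.2)
(521.2, -29.4, 78.3, 50.6, -81.8)
(509.6, 50.7, 78.3, 50.6, -81.8)
tcp [ 0.4586 -0.0511  0.2994] down in tool [0.0148 0.0027 0.9999] tilt deg about toolx,y [-0.1521  0.848 ] q [-0.3516  0.3199  1.8265 -0.0055  1.0095  1.079 ] t 74.7
grasp [ 0.4578 -0.0511  0.2454] yaw 8.21 t 74.7 gap 0.334 | tool mm [ -27.5 -268.   136.5] spin 11.21 sumq 0.82 q4 -0.32 F [ 0.4 -0.4 -0.6]
```

Request:
apply_moves(
  increments=[
    [[0,-0.02,0,3],[-0.005,-0.04,0,4],[-0.007,-0.045,0,4],[-0.008,-0.045,0,0],[-0.008,-0.045,0.01,0]],
  ],
)

```text
t: 75.2
tcp_pos: [0.4271, 0.1446, 0.2832]
tool_rot: [0.999, -0.035, -0.012, 0.0]
force: [0.5, -0.8, 0.4]
finger_gap: 0.333
```

Request:
apply_moves(
  increments=[
    [[0,-0.04,0.02,0],[0,-0.035,0.03,0],[0,-0.02,0.03,0],[0,-0.01,0.02,0],[0,0,0.01,0]],
  ],
)

```text
t: 75.7
tcp_pos: [0.424, 0.2573, 0.1609]
tool_rot: [0.999, -0.031, -0.019, 0.002]
force: [-0.8, -0.3, -0.5]
finger_gap: 0.331
```

```bash
python3 st.py 3 390.3 210.3 110 -3 w60
```

```text
[65.] [390.7, 210.8, 74.6, 48.5, -3.6] (390.7, 210.7, 39.8, 12.1, -3.2)
grasp [0.424  0.2558 0.1101] yaw -3.74 t 75.9 gap 0.331 | tool mm [-30.6  47.6   1.3] spin -0.74 sumq 1.92 q4 0.73 F [-0.1  0.2  0.2]
```

Request:
apply_moves(
  increments=[
    [[-0.015,0.02,0,0],[-0.01,0.018,0,0]],
  ],
)

```text
t: 76.1
tcp_pos: [0.4016, 0.2192, 0.167]
tool_rot: [0.999, -0.033, -0.013, 0.0]
force: [-0.4, -0.2, -0.4]
finger_gap: 0.325
```

```bash
python3 st.py 3 390.7 210.7 85 -3.4
```

```text
grasp [0.4009 0.2192 0.1133] yaw -3.9 t 76.25 gap 0.33 | tool mm [-8.9  9.2 28.5] spin -0.5 sumq 1.39 q4 0.64 F [0.1 0.8 0.2]
```

Request:
apply_moves(
  increments=[
    [[-0.009,0.009,0.028,-0.5]],
  ],
)

```text
t: 76.35
tcp_pos: [0.3974, 0.212, 0.1424]
tool_rot: [1.0, -0.03, -0.005, -0.002]
force: [-0.2, -0.3, -0.9]
finger_gap: 0.328
```

```bash
python3 st.py 4 390.7 210.7 50 -3.4 w61
```

```text
[65.] [390.7, 210.6, 74.5, 48.2, -3.3] (390.3, 210.5, 40.2, 11.9, -3.2)
[42.] [381.1, 314.9, 75.0, 49.7, 32.0] (381.0, 315.0, 39.9, 14.0, 31.3)
[174.] [301.9, 397.1, 69.9, 37.5, 59.4] (293.9, 397.7, 30.8, 15.6, 62.5)
grasp [0.3921 0.2114 0.0862] yaw -3.42 t 76.6 gap 0.327 | tool mm [-0.5  0.8 36.2] spin -0.02 sumq 1.27 q4 0.72 F [-0.7  0.3  0.1]
```

Request:
apply_moves(
  increments=[
    [[-0.0005,0.0008,0.02,0],[0,0,0.016,0],[0,0,0.006,0]],
  ],
)

```text
t: 76.9
tcp_pos: [0.397, 0.2128, 0.1019]
tool_rot: [1.0, -0.029, -0.005, -0.002]
force: [-8.3, -5.1, 81.2]
finger_gap: 0.329
```

```bash
python3 st.py 3 390.6 210.6 50 -3.3
```

```text
grasp [0.3964 0.2129 0.0484] yaw -3.37 t 77.05 gap 0.33 | tool mm [-5.7  2.7 -1.6] spin -0.07 sumq 0.49 q4 0.87 F [-1.6 -0.9  8.1]
```

Request:
apply_moves(
  increments=[
    [[-0.003,0.002,-0.005,0]],
  ],
)

```text
t: 77.15
tcp_pos: [0.395, 0.2114, 0.1082]
tool_rot: [1.0, -0.029, -0.004, -0.002]
force: [0.5, -0.6, 0.3]
finger_gap: 0.331
```

```bash
python3 st.py 4 390.6 210.6 51 -3.3
```

```text
grasp [0.394  0.2114 0.0539] yaw -3.36 t 77.35 gap 0.33 | tool mm [-3.3  1.   3. ] spin -0.06 sumq 0.39 q4 0.86 F [-0.3  0.1 -0.5]
```

Request:
apply_moves(
  increments=[
    [[-0.003,0.001,0.0025,0]],
  ],
)

```text
t: 77.45
tcp_pos: [0.3922, 0.2106, 0.1057]
tool_rot: [1.0, -0.029, -0.003, -0.003]
force: [0.0, 1.0, -0.4]
finger_gap: 0.328
```

```bash
python3 st.py 4 390.6 210.6 51 -3.3 w62
```

```text
[65.] [389.9, 210.5, 76.1, 48.0, -3.3] (395.3, 208.8, 43.2, 42.4, -51.3)
[42.] [384.0, 316.3, 69.3, 49.7, 33.3] (381.1, 314.8, 40.2, 14.5, 34.3)
grasp [0.3908 0.2106 0.0512] yaw -3.36 t 77.7 gap 0.333 | tool mm [-0.2 -0.   0.2] spin -0.06 sumq 0.42 q4 0.89 F [ 0.5 -0.6 -0.5]
```

Aligned with the box; close.

Request:
apply_moves(
  increments=[
    [[0,0,0,0],[0,0,0,0],[0,0,0,0],[0,0,0,0]],
  ],
  fingers=0,
  newtons=40,
)

```text
t: 78.1
tcp_pos: [0.3913, 0.2103, 0.1051]
tool_rot: [1.0, -0.029, -0.005, -0.002]
force: [-0.1, -0.1, 1.1]
finger_gap: 0.129
```

```bash
python3 st.py 2 390.4 210.6 51 -3.3
```

```text
grasp [0.3908 0.2106 0.0511] yaw -3.36 t 78.2 gap 0.133 | tool mm [-0.4  0.   0.1] spin -0.06 sumq 0.44 q4 0.89 F [-0.6 -0.1  0.9]
```

Request:
apply_moves(
  increments=[
    [[0,0,-0.02,0],[0,0,-0.04,0],[0,0,-0.045,0],[0,0,-0.03,-4],[0,0,-0.01,-8]],
  ],
)

```text
t: 78.7
tcp_pos: [0.3916, 0.2091, 0.252]
tool_rot: [0.997, 0.078, -0.009, -0.002]
force: [-0.5, 0.6, -1.2]
finger_gap: 0.13
```

Request:
apply_moves(
  increments=[
    [[0,0,0,-8.5],[0,0,0,-8.5],[0,0,0,-8.5],[0,0,0,-8.5],[0,0,0,-8.5]],
  ],
)

```text
t: 79.2
tcp_pos: [0.3909, 0.2089, 0.2543]
tool_rot: [0.899, 0.438, -0.005, -0.005]
force: [0.1, 0.3, -1.3]
finger_gap: 0.131
```

Request:
apply_moves(
  increments=[
    [[0,0,0,-8.5],[0,0,0,-8.5],[0,0,0,-8.5],[0,0,0,-8.5],[0,0,0,-6]],
  ],
)

```text
t: 79.7
tcp_pos: [0.3885, 0.2081, 0.2527]
tool_rot: [0.69, 0.723, -0.006, -0.008]
force: [0.1, -0.6, -1.4]
finger_gap: 0.131
```

```bash
python3 st.py 3 521.3 -30 170 98.24
```

```text
grasp [0.3875 0.2083 0.1988] yaw 92.25 t 79.85 gap 0.124 | tool mm [-243.4  124.8   25.8] spin -5.99 sumq 1.02 q4 0.48 F [-1.   0.4 -1.3]
```

Request:
apply_moves(
  increments=[
    [[-0.015,0.007,0,-2],[-0.03,0.014,0,-4],[-0.04,0.02,0,0],[-0.04,0.02,0,0],[-0.04,0.02,0,0]],
  ],
)

```text
t: 80.35
tcp_pos: [0.4868, 0.0539, 0.2494]
tool_rot: [0.654, 0.757, -0.007, -0.01]
force: [0.9, 1.5, -1.3]
finger_gap: 0.131
```

Request:
apply_moves(
  increments=[
    [[-0.035,0.018,0,0],[-0.02,0.01,0,0],[-0.01,0.005,0,0]],
  ],
)

```text
t: 80.65
tcp_pos: [0.5331, -0.0126, 0.2477]
tool_rot: [0.659, 0.752, -0.006, -0.009]
force: [0.5, 0.2, -1.4]
finger_gap: 0.131
```

```bash
python3 st.py 3 521.3 -30 150 98.24
```

```text
grasp [ 0.5301 -0.0103  0.1936] yaw 97.76 t 80.8 gap 0.134 | tool mm [-18.6 -10.4  43.7] spin -0.48 sumq 1.33 q4 -0.15 F [-0.7  0.3 -1.9]
```

Request:
apply_moves(
  increments=[
    [[-0.018,-0.01,0.03,-0.5]],
  ],
)

```text
t: 80.9
tcp_pos: [0.5252, -0.0277, 0.2204]
tool_rot: [0.653, 0.757, -0.004, -0.006]
force: [-0.0, -0.8, -2.3]
finger_gap: 0.13
```

```bash
python3 st.py 4 521.3 -29.7 120 98.24
```

```text
grasp [ 0.5205 -0.0279  0.1634] yaw 98.25 t 81.1 gap 0.134 | tool mm [-2.3  1.6 43.3] spin 0.01 sumq 1.5 q4 -0.18 F [ 0.3 -0.3 -1.3]
```

Request:
apply_moves(
  increments=[
    [[-0.0025,0.001,0.03,0]],
  ],
)

```text
t: 81.2
tcp_pos: [0.5253, -0.0296, 0.1908]
tool_rot: [0.654, 0.757, -0.004, -0.007]
force: [0.9, -0.0, -1.2]
finger_gap: 0.13
```

```bash
python3 st.py 4 521.3 -29.7 105 98.24
```

```text
grasp [ 0.521  -0.0291  0.134 ] yaw 98.31 t 81.4 gap 0.132 | tool mm [-0.9  0.9 28.9] spin 0.07 sumq 1.52 q4 -0.17 F [ 0.   0.2 -1.5]
```

Request:
apply_moves(
  increments=[
    [[-0.001,0.0005,0.03,0]],
  ],
)

```text
t: 81.5
tcp_pos: [0.5257, -0.0302, 0.1618]
tool_rot: [0.654, 0.757, -0.004, -0.007]
force: [1.4, 0.4, -0.9]
finger_gap: 0.131
```

```bash
python3 st.py 4 521.3 -29.7 60.5 98.24
```

```text
grasp [ 0.5211 -0.0295  0.1048] yaw 98.33 t 81.7 gap 0.131 | tool mm [-0.6  1.3 44.3] spin 0.09 sumq 1.51 q4 -0.19 F [-0.7  0.  -1.4]
```

Request:
apply_moves(
  increments=[
    [[-0.0005,0.0008,0.025,0.1]],
  ],
)

```text
t: 81.8
tcp_pos: [0.5255, -0.0305, 0.1374]
tool_rot: [0.654, 0.756, -0.005, -0.007]
force: [0.2, -0.6, -1.1]
finger_gap: 0.132
```

```bash
python3 st.py 4 521.3 -29.7 60.5 98.24
```

```text
grasp [ 0.5216 -0.0298  0.0809] yaw 98.24 t 82.0 gap 0.13 | tool mm [-0.1  0.2 20.4] spin -0.0 sumq 1.48 q4 -0.2 F [ 0.2 -0.6 -1. ]
```

Request:
apply_moves(
  increments=[
    [[0,0,0.016,0]],
  ],
)

```text
t: 82.1
tcp_pos: [0.5245, -0.0304, 0.1215]
tool_rot: [0.654, 0.756, -0.005, -0.008]
force: [-0.5, 0.7, -1.6]
finger_gap: 0.135
```

```bash
python3 st.py 4 521.3 -29.7 60 98.24
```

```text
grasp [ 0.5215 -0.0298  0.0658] yaw 98.24 t 82.3 gap 0.125 | tool mm [ 0.1 -0.1  5.8] spin 0.0 sumq 1.43 q4 -0.21 F [ 0.3  0.1 -1.4]
```

Request:
apply_moves(
  increments=[
    [[0,0,0.006,0]],
  ],
)

```text
t: 82.4
tcp_pos: [0.5236, -0.0302, 0.1151]
tool_rot: [0.654, 0.756, -0.006, -0.009]
force: [-0.5, 0.3, -1.3]
finger_gap: 0.133
```

```bash
python3 st.py 3 521.3 -29.7 60 98.24
```

```text
grasp [ 0.5218 -0.0299  0.0602] yaw 98.25 t 82.55 gap 0.133 | tool mm [ 0.2 -0.4  0.2] spin 0.01 sumq 1.38 q4 -0.21 F [-0.4  1.5 -1.4]
```

Request:
apply_moves(
  increments=[
    [[0,-0.0004,0.001,0],[0,0,0,0]],
  ],
)

```text
t: 82.75
tcp_pos: [0.523, -0.03, 0.1141]
tool_rot: [0.654, 0.756, -0.006, -0.01]
force: [-1.6, -0.2, -1.6]
finger_gap: 0.126
```

Request:
apply_moves(
  increments=[
    [[0,0,0,0],[0,0,0,0],[0,0,0,0]],
  ],
  fingers=0.33,
)

```text
t: 83.05
tcp_pos: [0.5231, -0.0301, 0.1144]
tool_rot: [0.654, 0.756, -0.006, -0.01]
force: [0.6, -0.9, 0.5]
finger_gap: 0.328
```

Request:
apply_moves(
  increments=[
    [[0,0,-0.02,0],[0,0,-0.04,0],[0,0,-0.05,0],[0,0,-0.05,0],[0,0,-0.03,0]],
  ],
)

```text
t: 83.55
tcp_pos: [0.5252, -0.0307, 0.3049]
tool_rot: [0.655, 0.756, -0.009, -0.017]
force: [1.4, 0.1, -0.4]
finger_gap: 0.332
```

```bash
python3 hold.py 2; python3 chk.py w63; python3 st.py 0 381.1 314.9 120 31.6
```

```text
tcp [ 0.5268 -0.0311  0.3063] down in tool [-0.0109  0.0299  0.9995] tilt deg about toolx,y [-1.7146 -0.622 ] q [-0.27    0.4035  1.6561 -0.0023  1.1137 -0.4123] t 83.65
table
on board
[13.] [440.4, 53.8, 75.2, 47.4, 8.3] (440.6, 53.3, 40.0, 11.0, 8.2)
[2.] [447.4, -0.1, 75.4, 47.0, 8.4] (447.4, 0.4, 40.2, 11.3, 8.5)
[65.] [520.9, -31.0, 75.4, 48.0, -81.8] (521.0, -30.7, 39.6, 11.7, -81.6)
[110.] [455.9, -53.5, 75.5, 48.6, 8.0] (456.1, -53.1, 39.5, 12.3, 6.7)
(509.6, 50.4, 77.0, 51.4, -82.0)
tcp [ 0.5235 -0.0303  0.3005] down in tool [-0.0162  0.0421  0.999 ] tilt deg about toolx,y [-2.4124 -0.9269] q [-0.2702  0.4106  1.6637 -0.0023  1.1124 -0.4122] t 83.8
grasp [ 0.5212 -0.0298  0.2466] yaw 98.18 t 83.8 gap 0.329 | tool mm [359.  -83.9 136.1] spin 66.58 sumq 2.58 q4 -0.13 F [-0.6  0.4  0.2]
```

Request:
apply_moves(
  increments=[
    [[0.015,-0.004,0,0],[0.03,-0.007,0,0],[0.045,-0.01,0,0],[0.045,-0.01,0,0],[0.045,-0.01,0,0]],
  ],
)

```text
t: 84.3
tcp_pos: [0.4525, 0.1453, 0.2967]
tool_rot: [0.659, 0.752, -0.016, -0.028]
force: [-0.0, 0.9, -0.7]
finger_gap: 0.331
```

Request:
apply_moves(
  increments=[
    [[0.045,-0.01,0,0],[0.045,-0.01,0.02,0],[0.04,-0.01,0.03,0],[0.025,-0.006,0.03,4],[0.01,-0.003,0.01,8.5]],
  ],
)

```text
t: 84.8
tcp_pos: [0.3759, 0.3101, 0.2078]
tool_rot: [0.737, 0.675, -0.025, -0.03]
force: [-1.0, -0.2, -0.9]
finger_gap: 0.327
```

Request:
apply_moves(
  increments=[
    [[0,0,0,8.5],[0,0,0,8.5],[0,0,0,8.5],[0,0,0,8.5],[0,0,0,8.5]],
  ],
)

```text
t: 85.3
tcp_pos: [0.3612, 0.3115, 0.1968]
tool_rot: [0.933, 0.356, -0.05, -0.017]
force: [-0.5, -0.1, 0.1]
finger_gap: 0.333
```

```bash
python3 st.py 3 381.1 314.9 110 31.6 w64
```

```text
[44.] [380.8, 315.5, 75.0, 48.2, 31.9] (381.0, 315.5, 39.9, 12.1, 32.1)
[173.] [296.1, 402.2, 75.3, 48.7, 61.0] (296.2, 402.2, 39.8, 13.0, 61.5)
[142.] [253.7, 241.8, 76.2, 48.4, 20.1] (253.8, 242.0, 41.7, 12.1, 20.1)
grasp [0.3567 0.3114 0.1438] yaw 42.5 t 85.5 gap 0.331 | tool mm [22.9 16.1 31.1] spin 10.9 sumq 5.49 q4 3.3 F [ 0.4 -0.  -0.2]
```

Request:
apply_moves(
  increments=[
    [[0.012,0.008,0,5.5],[0.008,0.006,0,5.3]],
  ],
)

```text
t: 85.7
tcp_pos: [0.3844, 0.3136, 0.1941]
tool_rot: [0.961, 0.272, -0.053, -0.013]
force: [0.2, -0.2, 0.1]
finger_gap: 0.328
```

Request:
apply_moves(
  increments=[
    [[0,0,0.045,0],[0,0,-0.05,0]],
  ],
)

```text
t: 85.9
tcp_pos: [0.3795, 0.3109, 0.1716]
tool_rot: [0.959, 0.272, -0.075, -0.009]
force: [-2.9, -2.1, -2.5]
finger_gap: 0.333
```

```bash
python3 st.py 3 381 315.5 110 32
```

```text
grasp [0.3845 0.316  0.1425] yaw 31.83 t 86.05 gap 0.327 | tool mm [-0.6  0.3 32.6] spin -0.17 sumq 5.03 q4 3.14 F [0.8 0.  0.8]
```

Request:
apply_moves(
  increments=[
    [[0,0,0.045,0],[0,0,-0.05,0]],
  ],
)

```text
t: 86.25
tcp_pos: [0.3841, 0.3133, 0.1747]
tool_rot: [0.959, 0.274, -0.066, -0.011]
force: [-2.7, -2.1, -3.7]
finger_gap: 0.33
```

```bash
python3 st.py 3 381 315.5 110 32
```

```text
grasp [0.3901 0.3189 0.1476] yaw 31.98 t 86.4 gap 0.33 | tool mm [-7.3  0.  38.1] spin -0.02 sumq 3.8 q4 3.18 F [0.8 0.4 0.9]
```

Request:
apply_moves(
  increments=[
    [[0,0,0.05,0],[0,0,-0.05,0]],
  ],
)

```text
t: 86.6
tcp_pos: [0.3886, 0.3161, 0.1754]
tool_rot: [0.96, 0.275, -0.051, -0.013]
force: [-2.0, -2.5, -8.1]
finger_gap: 0.327
```

```bash
python3 st.py 3 381 315.5 110 32
```

```text
grasp [0.3961 0.3225 0.1499] yaw 32.07 t 86.75 gap 0.329 | tool mm [-15.4  -0.2  40.4] spin 0.07 sumq 1.88 q4 3.29 F [-0.8  0.4  0.4]
```

Request:
apply_moves(
  increments=[
    [[0,0,0.05,0],[0,0,-0.05,0]],
  ],
)

```text
t: 86.95
tcp_pos: [0.3941, 0.3194, 0.1809]
tool_rot: [0.961, 0.276, -0.029, -0.017]
force: [-2.7, -2.1, -6.5]
finger_gap: 0.331
```

```bash
python3 st.py 4 381 315.5 90 32 w65
```

```text
[46.] [380.9, 315.4, 75.4, 48.2, 32.3] (381.0, 315.8, 40.1, 11.8, 32.6)
[174.] [296.2, 402.4, 75.3, 49.0, 61.7] (296.3, 402.3, 39.9, 13.0, 61.3)
grasp [0.4023 0.3262 0.1572] yaw 32.13 t 87.2 gap 0.333 | tool mm [-24.9   0.5  66.8] spin 0.13 sumq -0.7 q4 3.41 F [-0.6  0.6  0.3]
```

Request:
apply_moves(
  increments=[
    [[-0.024,0.0005,0.03,-0.3]],
  ],
)

```text
t: 87.3
tcp_pos: [0.3883, 0.3147, 0.1903]
tool_rot: [0.96, 0.28, 0.018, -0.025]
force: [0.4, -0.1, -0.5]
finger_gap: 0.326
```

```bash
python3 st.py 4 381 315.5 88 32.4
```

```text
grasp [0.383  0.3148 0.1316] yaw 32.42 t 87.5 gap 0.33 | tool mm [-2.5  0.1 43.6] spin 0.02 sumq -1.2 q4 3.84 F [-0.4  0.8  0.4]
```

Request:
apply_moves(
  increments=[
    [[-0.0025,0,0.04,0]],
  ],
)

```text
t: 87.6
tcp_pos: [0.3862, 0.3154, 0.1524]
tool_rot: [0.96, 0.279, 0.018, -0.025]
force: [1.1, 1.0, -0.9]
finger_gap: 0.333
```

```bash
python3 st.py 4 381 315.5 51 32.4
```

```text
grasp [0.3821 0.316  0.0934] yaw 32.43 t 87.8 gap 0.329 | tool mm [-2.5  1.6 42.3] spin 0.03 sumq -1.36 q4 4.38 F [-0.4  0.9  0.6]
```

Request:
apply_moves(
  increments=[
    [[-0.002,0.001,0.025,0]],
  ],
)

```text
t: 87.9
tcp_pos: [0.3839, 0.3143, 0.126]
tool_rot: [0.96, 0.28, 0.014, -0.024]
force: [1.1, 0.5, -0.9]
finger_gap: 0.33
```

```bash
python3 st.py 4 381 315.5 51 32.4
```

```text
grasp [0.3818 0.3157 0.0695] yaw 32.42 t 88.1 gap 0.332 | tool mm [-1.4  0.5 18.5] spin 0.02 sumq -1.44 q4 4.83 F [0.  0.1 0.3]
```

Request:
apply_moves(
  increments=[
    [[-0.0012,0.0005,0.017,0]],
  ],
)

```text
t: 88.2
tcp_pos: [0.3827, 0.3137, 0.109]
tool_rot: [0.96, 0.279, 0.013, -0.024]
force: [-0.2, -0.2, -0.2]
finger_gap: 0.329
```

```bash
python3 st.py 4 381 315.5 51 32.4 w66
```

```text
[45.] [381.0, 315.5, 75.3, 48.2, 32.0] (386.1, 317.4, 43.0, 41.9, -14.5)
[174.] [296.8, 402.8, 74.2, 50.2, 62.2] (296.2, 402.2, 39.9, 14.4, 60.8)
grasp [0.3816 0.3157 0.0534] yaw 32.43 t 88.45 gap 0.331 | tool mm [-0.7 -0.   2.4] spin 0.03 sumq -1.5 q4 5.18 F [ 0.4  0.3 -0.3]
```

```bash
python3 -c "
from h import *
tl()"
```

```text
tcp [0.3812 0.313  0.1074] down in tool [-0.0332  0.0393  0.9987] tilt deg about toolx,y [-2.252  -1.9003] q [0.4402 0.6909 1.9264 0.0905 0.4981 1.3655] t 88.45
```

Request:
apply_moves(
  increments=[
    [[-0.0005,0,0.002,0],[0,0,0,0]],
  ],
)

```text
t: 88.65
tcp_pos: [0.3814, 0.3132, 0.1067]
tool_rot: [0.96, 0.279, 0.012, -0.024]
force: [-0.2, 0.1, -0.8]
finger_gap: 0.334
```

Request:
apply_moves(
  increments=[
    [[0,0,0,0],[0,0,0,0],[0,0,0,0],[0,0,0,0]],
  ],
  fingers=0,
  newtons=40,
)

```text
t: 89.05
tcp_pos: [0.3817, 0.313, 0.1077]
tool_rot: [0.96, 0.28, 0.012, -0.024]
force: [0.9, 0.6, -1.2]
finger_gap: 0.132
```

```bash
python3 st.py 2 381 315.5 51 32.3; python3 -c "
from h import *
tl()"
```

```text
grasp [0.3823 0.3158 0.0538] yaw 32.46 t 89.15 gap 0.13 | tool mm [-1.3 -0.3  2.7] spin 0.16 sumq -1.71 q4 5.17 F [-1.1  0.   0.8]
tcp [0.3817 0.313  0.1077] down in tool [-0.0366  0.0384  0.9986] tilt deg about toolx,y [-2.2015 -2.0971] q [0.44   0.6901 1.9272 0.0902 0.4946 1.3649] t 89.15
```

Request:
apply_moves(
  increments=[
    [[0,0,-0.02,0],[0,0,-0.04,0],[0,0,-0.045,0],[0,0,-0.03,-4],[0,0,-0.01,-8]],
  ],
)

```text
t: 89.65
tcp_pos: [0.3789, 0.3049, 0.2539]
tool_rot: [0.924, 0.381, 0.01, -0.022]
force: [0.6, 0.6, -2.0]
finger_gap: 0.13
```

Request:
apply_moves(
  increments=[
    [[0,0,0,-8.5],[0,0,0,-8.5],[0,0,0,-8.5],[0,0,0,-8.5],[0,0,0,-8.5]],
  ],
)

```text
t: 90.15
tcp_pos: [0.3783, 0.3051, 0.2565]
tool_rot: [0.72, 0.694, 0.019, -0.017]
force: [0.1, 0.2, -1.6]
finger_gap: 0.128
```

```bash
python3 st.py 3 509.7 50.2 170 98.24
```

```text
grasp [0.3786 0.3078 0.2025] yaw 87.35 t 90.3 gap 0.13 | tool mm [-252.6  142.8   20.1] spin -10.89 sumq -1.38 q4 3.3 F [ 0.3 -0.1 -0.7]
```

Request:
apply_moves(
  increments=[
    [[-0.015,0.008,0,-4],[-0.03,0.016,0,-6],[-0.04,0.018,0,-1],[-0.04,0.018,0,0],[-0.04,0.018,0,0]],
  ],
)

```text
t: 90.8
tcp_pos: [0.4716, 0.1488, 0.248]
tool_rot: [0.653, 0.757, 0.02, -0.016]
force: [1.4, 0.4, -0.5]
finger_gap: 0.134
```

Request:
apply_moves(
  increments=[
    [[-0.035,0.015,0,0],[-0.02,0.01,0,0],[-0.01,0.005,0,0]],
  ],
)

```text
t: 91.1
tcp_pos: [0.5147, 0.0825, 0.2443]
tool_rot: [0.659, 0.752, 0.021, -0.015]
force: [-0.4, 0.1, -1.0]
finger_gap: 0.134
```

```bash
python3 st.py 3 509.7 51.4 150 98.24
```

```text
grasp [0.5132 0.0872 0.1904] yaw 97.76 t 91.25 gap 0.13 | tool mm [-37.1  -8.7  38.5] spin -0.48 sumq 0.17 q4 3.77 F [-0.5  0.7 -0.9]
```

Request:
apply_moves(
  increments=[
    [[-0.035,-0.009,0.02,-0.5]],
  ],
)

```text
t: 91.35
tcp_pos: [0.5099, 0.0529, 0.2244]
tool_rot: [0.652, 0.757, 0.023, -0.014]
force: [0.5, -0.5, -1.5]
finger_gap: 0.13
```

```bash
python3 st.py 4 509.5 51.4 120 98.24; python3 -c "
from h import *
tl()"
```

```text
grasp [0.5076 0.0535 0.1682] yaw 98.23 t 91.55 gap 0.128 | tool mm [-4.9  1.2 48. ] spin -0.01 sumq 0.54 q4 3.98 F [-0.3  0.6 -1. ]
tcp [0.5077 0.0507 0.2221] down in tool [-0.0525 -0.007   0.9986] tilt deg about toolx,y [ 0.4019 -3.0111] q [-0.1434  0.4961  1.8008  0.0695  0.854  -0.3328] t 91.55
```

Request:
apply_moves(
  increments=[
    [[-0.003,0.0005,0.03,0]],
  ],
)

```text
t: 91.65
tcp_pos: [0.5109, 0.0506, 0.195]
tool_rot: [0.654, 0.756, 0.023, -0.014]
force: [0.3, -1.1, -2.0]
finger_gap: 0.126
```

```bash
python3 st.py 4 507.7 50.3 105 98.24 w67; python3 -c "
from h import *
tl()"
```

```text
grasp [0.5087 0.0532 0.1389] yaw 98.3 t 91.9 gap 0.127 | tool mm [-4.5 -1.6 33.6] spin 0.06 sumq 0.52 q4 4.27 F [ 0.1  0.2 -0.8]
tcp [0.5087 0.0504 0.1928] down in tool [-0.0526 -0.0076  0.9986] tilt deg about toolx,y [ 0.4382 -3.0133] q [-0.1439  0.5468  1.8209  0.0746  0.7829 -0.3417] t 91.9
```

Request:
apply_moves(
  increments=[
    [[-0.003,-0.0015,0.025,0]],
  ],
)

```text
t: 92.0
tcp_pos: [0.5105, 0.049, 0.1709]
tool_rot: [0.653, 0.757, 0.023, -0.013]
force: [0.8, 0.1, -1.1]
finger_gap: 0.131
```

```bash
python3 st.py 4 507.7 50.3 85 98.24
```

```text
grasp [0.5077 0.0517 0.1145] yaw 98.31 t 92.2 gap 0.13 | tool mm [-2.9 -0.5 29.4] spin 0.07 sumq 0.52 q4 4.57 F [ 0.3 -0.6 -1.7]
```

Request:
apply_moves(
  increments=[
    [[-0.002,-0.0003,0.02,0]],
  ],
)

```text
t: 92.3
tcp_pos: [0.51, 0.0479, 0.1512]
tool_rot: [0.654, 0.756, 0.022, -0.014]
force: [0.0, 0.1, -1.2]
finger_gap: 0.13
```

```bash
python3 st.py 4 507.7 50.3 75 98.24
```

```text
grasp [0.5081 0.0508 0.0953] yaw 98.32 t 92.5 gap 0.126 | tool mm [-1.5 -0.6 20.2] spin 0.08 sumq 0.5 q4 4.83 F [0.3 0.7 0.5]
```

Request:
apply_moves(
  increments=[
    [[-0.0015,-0.0006,0.018,0]],
  ],
)

```text
t: 92.6
tcp_pos: [0.5097, 0.0472, 0.1336]
tool_rot: [0.654, 0.756, 0.022, -0.014]
force: [0.4, 0.1, -1.3]
finger_gap: 0.13
```

```bash
python3 st.py 4 507.7 50.3 65 98.24; python3 -c "
from h import *
tl()"
```

```text
grasp [0.508  0.0502 0.0779] yaw 98.31 t 92.8 gap 0.129 | tool mm [-0.6 -0.4 12.9] spin 0.07 sumq 0.49 q4 5.1 F [-0.4 -0.6 -0.3]
tcp [0.5079 0.0473 0.1319] down in tool [-0.0524 -0.009   0.9986] tilt deg about toolx,y [ 0.5164 -3.0048] q [-0.1502  0.657   1.8575  0.089   0.6355 -0.367 ] t 92.8
```

Request:
apply_moves(
  increments=[
    [[-0.0005,-0.0004,0.011,0]],
  ],
)

```text
t: 92.9
tcp_pos: [0.5089, 0.0473, 0.1223]
tool_rot: [0.654, 0.756, 0.022, -0.015]
force: [0.6, -0.1, -1.4]
finger_gap: 0.128
```

```bash
python3 st.py 4 507.7 50.3 62 98.24
```

```text
grasp [0.5075 0.0503 0.0668] yaw 98.31 t 93.1 gap 0.128 | tool mm [-0.3  0.2  4.8] spin 0.07 sumq 0.53 q4 5.29 F [ 0.1  0.7 -1. ]
```

Request:
apply_moves(
  increments=[
    [[0,0,0.003,0],[0,0,0,0]],
  ],
)

```text
t: 93.3
tcp_pos: [0.5076, 0.0476, 0.1178]
tool_rot: [0.654, 0.756, 0.021, -0.017]
force: [0.0, -0.2, -1.7]
finger_gap: 0.13
```

```bash
python3 st.py 3 507.7 50.3 62 98.24
```

```text
grasp [0.5079 0.0504 0.0642] yaw 98.32 t 93.45 gap 0.132 | tool mm [-0.2 -0.2  2.1] spin 0.08 sumq 0.47 q4 5.34 F [-0.1 -0.7 -1.1]
```

Request:
apply_moves(
  increments=[
    [[0,0,0.0015,0],[0,0,0,0]],
  ],
)

```text
t: 93.65
tcp_pos: [0.5079, 0.0476, 0.1166]
tool_rot: [0.654, 0.756, 0.021, -0.017]
force: [0.2, 0.7, -1.7]
finger_gap: 0.129
```

Request:
apply_moves(
  increments=[
    [[0,0,0,0],[0,0,0,0],[0,0,0,0]],
  ],
  fingers=0.33,
)

```text
t: 93.95
tcp_pos: [0.5082, 0.0476, 0.1169]
tool_rot: [0.654, 0.756, 0.021, -0.016]
force: [-0.2, -0.4, -0.1]
finger_gap: 0.328
```

Request:
apply_moves(
  increments=[
    [[0,0,-0.02,0],[0,0,-0.04,0],[0,0,-0.05,0],[0,0,-0.05,0],[0,0,-0.03,0]],
  ],
)

```text
t: 94.45
tcp_pos: [0.5057, 0.0374, 0.3084]
tool_rot: [0.654, 0.756, 0.017, -0.022]
force: [1.0, 0.3, -0.7]
finger_gap: 0.333
```

```bash
python3 hold.py 2; python3 chk.py w68; grep -n "w68\|imwrite" h.py | head; ls pics | tail -3
```

```text
tcp [0.5073 0.0372 0.3097] down in tool [-0.0537 -0.004   0.9985] tilt deg about toolx,y [ 0.2273 -3.0801] q [-0.1705  0.3646  1.7138  0.0595  1.0769 -0.3435] t 94.55
table
on board
[12.] [440.3, 54.0, 75.1, 47.1, 8.6] (440.5, 53.8, 40.0, 11.9, 8.6)
[45.] [508.2, 49.6, 74.6, 48.1, -81.2] (508.2, 49.7, 39.3, 11.8, -81.2)
[2.] [447.1, 0.6, 75.3, 47.5, 8.5] (447.5, 0.2, 39.9, 12.0, 8.2)
[64.] [520.7, -30.4, 74.2, 48.2, -82.0] (520.9, -30.5, 39.9, 11.6, -81.6)
[110.] [455.8, -53.4, 75.1, 48.6, 8.1] (451.5, -53.5, 30.2, 11.6, 8.9)
tcp [0.5042 0.0378 0.3041] down in tool [-0.0577  0.0085  0.9983] tilt deg about toolx,y [-0.4856 -3.3103] q [-0.1704  0.3718  1.721   0.0595  1.0755 -0.3436] t 94.7
13:    bgr=p[:,:,::-1].copy(); cv2.imwrite(f"pics/{tag}.png",bgr); np.savez(f"pics/{tag}.npz",d=d,K=c[0],R=c[1],t=c[2],bgr=bgr)
w9.png
wrist0.npy
wrist0.png
```

```bash
python3 -c "
from h import *
shot('top','f_top'); shot('scene','f_scene')"
```

```text
(no output)
```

View pics/f_top.png

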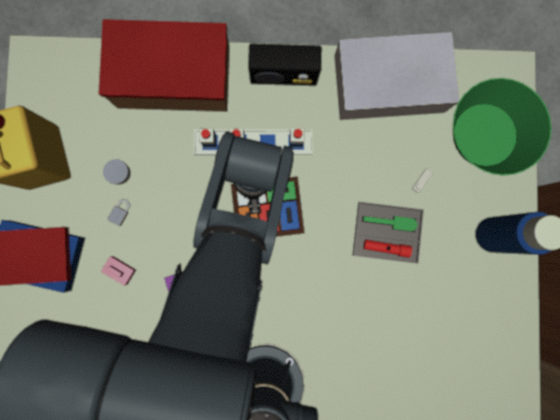

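View pics/f_scene.png

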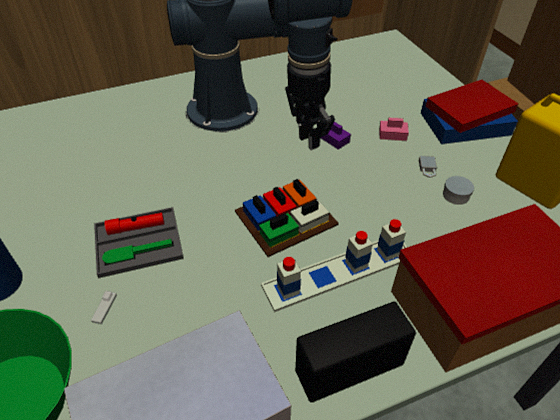

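View pics/w68.png

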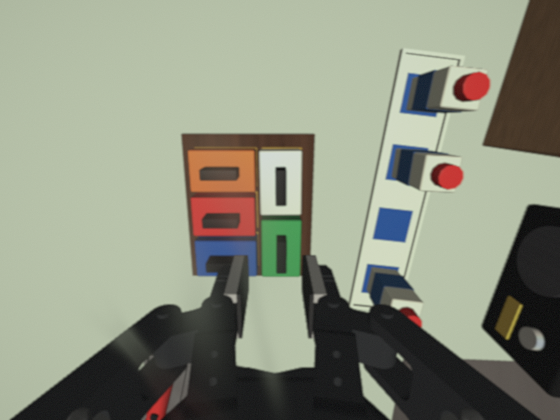

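The wrist view shows all five boxes in their cells (orange (221,170), red (221,215), blue (223,258), white (280,183), green (281,247)). The scene view shows three upright bottles (288,278), (360,252), (393,240), with the horn in the tray at (138,250) and the gripper clear. I'm handing in.

```bash
python3 -c "
from station import manip
print(manip.sense()['t']); print(manip.sign_off())"
```

```text
94.8
the job is handed in; nothing more can be done
None
```

The shelf is in order and I handed the job in at t = 94.8 s; no verdict was reported.

**Bottle:** there was only one fallen bottle. It now stands upright on the free spot 3, about 2 mm from its middle. On my first swing-up it dropped back onto the board, so I picked it again.

**Horn:** the green shoe horn lies in the tray's wide compartment on its outline, with the blade over the wide end.

**Boxes:** all five boxes were there, and each is flat in its own cell. In the last wrist check most were within about 1 mm and 1° of their cell. The largest offsets in that picture were red and white, each about 1.5 mm, and white was about 0.5° off. The depth reading of the blue rib was partly hidden by a finger, but its lid measured fine.

**Other events:**
- The white box had been knocked aside during the run, so I measured it again before picking it.
- While descending on the green box, the fingertips pressed its lid with about 81 N for a moment. That is below the 120 N wrist limit, and the 40 N limit is for the arm and gripper body. I backed off before gripping.

The final top, scene and wrist pictures show three bottles upright. The torch, padlock, tin and clip look unmoved, and the gripper is clear of everything. I have no check that failed or disagreed at the end.

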